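Bed the punch-press slide and check it with the square

TASK

Set up the hand punch press: with the bare fingers, gently push the wide work slide along its guides until it beds firmly against both studs of the stop - it jams if pushed away from its centre line, so never force it. Then lay the engineer's square flat on the press bed, the back of its stock flush against the slide's rear flange along the whole stock and its blade pointing away from the slide, and let go, ready for checking. The square is a gauge: do not shove the slide with it, and leave everything else on the bench where it is.

Things in the scene. Friction and masses are not known exactly. Their poses are not given: they have to be found in the camera images.
- press: Hand punch press, bolted down. Origin at table height under the guides; x runs along the guides from the open end to the stop and column, to the robot's right within 0.2 rad; y left of x (away from the robot), z up. Flat iron bed x -150 to 190, y -120 to 120 mm, top 10 mm above the table. Column x 135 to 190, 80 wide. A 22 mm punch hangs at x = 55, its end 47 mm above the table.
- guide_end (a point): Bed top on the centre line at the guides' open end (press x -120 mm). Two guide bars run from here to press x 130, inner faces 101 mm left and right of the line, tops 38 mm above the table, each with a lip 10 mm inwards, 32 to 38 mm above the table. Between the lips: 182 mm.
- nose_front (a point): Middle of the lower front edge of the iron nose that overhangs the bed: press x -10 to the column, y -30 to 30, 62 to 105 mm above the table; the red arm over it starts at x = 40 and goes up to 190 mm. With the slide home the middle of its flange is 14 to 26 mm under the nose: an upright tool cannot follow it there; fingers leaning forward (along x) 35 to 45 degrees from vertical can.
- stop: Adjustable stop across the press bed; fixed, but where along the bed it stands varies by some mm. Origin on the bed, in the plane of the faces of its two round studs (16 mm diameter, axes 12 mm above the bed at y -65 and +65); axes parallel to the press's. The slide's front edge meets the stud faces at x = 0.
- slide: Loose aluminium work slide, 0.42 to 0.84 kg: plate 90 (x) x 176 (y) x 10 mm, upright flange 8 thick, 30 high all along its rear edge (x -45). Origin under its middle, on the bed; axes as the press's. Side shoes 36 mm long, 1 mm play, under the lips. Starts 94 to 146 mm short of the stop. Drags with 2 to 7 N pushed along the centre line; off it by more than 20 to 25 mm, or obliquely, it cocks and jams.
- slide_push (a point): Middle of the rear face of the slide's flange, half way up: 15 mm above the bed, 25 mm above the table; on the slide's centre line, which a fine dark line marks on top of the flange.
- slide_left (a point): Point on the slide's front edge, 65 mm left (+y) of its centre line, that meets the left stud.
- slide_right (a point): Point on the slide's front edge, 65 mm right (-y) of its centre line, that meets the right stud.
- square: Solid steel engineer's square, 0.34 kg, lying flat on the table, left or right of the press. Origin under the middle of the blade; x along the blade to the stock, z up. Blade 130 (x -65 to 65) x 22 (y -11 to 11) x 8 mm, on the surface. Stock x 65 to 81, y -11 to 69, 16 mm high; its back is the long face at x = 81. Centre of mass about x 35, y 14. Grip it across the blade.
- stock_heel (a point): End of the back of the stock at the blade's side (square's x 81, y -11, z 8 mm).
- stock_toe (a point): Other end of the back of the stock (square's x 81, y 69, z 8 mm).
- tin: Metal tin, bystander, 60 mm diameter, 70 mm high; origin under its middle. It stands on the other side of the press from the square.
- mug: White mug, bystander, 84 mm diameter, 95 mm high; origin under its middle.
- parallel: Plain steel bar, bystander, 130 (x) x 16 x 20 mm; origin under its middle.
- caliper: Steel caliper, bystander, 200 mm long (x), 8 mm thick, jaws 50 mm to -y at its +x end; origin under the middle of its beam.
- hammer: Hammer, bystander, lying along its x; origin under its middle.
- driver: Screwdriver, bystander, lying along its x; origin under its middle.
- scriber: Brass scriber, bystander, 110 (x) x 9 x 9 mm; origin under its middle.
- brass_block: Round brass block, bystander, 64 mm diameter, 30 mm high; origin under its middle.
Mind the look-alikes: they are no part of the job. Leave any blue look-alike of the square alone. What is shaped like the slide but red is not meant.

How it is judged:
On the way, in this order (a step that is already met when the one before it is completed fails the run):
1. the slide is pressed home with the fingers: both ends of its front edge within 3 mm of the stop's studs, and bedded against the stop with at least 4 N for 0.2 s (x of each of slide_left, slide_right in the frame of stop above -0.003 m and contact force between slide and stop above 4 N), for 0.2 s.
2. the square lies flat on the bed, both ends of the back of its stock within 2.5 mm of the slide's rear flange (x of each of slide_left, slide_right in the frame of stop above -0.003 m and x of stock_heel in the frame of slide between -0.0475 and -0.0425 m and y of stock_heel in the frame of slide between -0.09 and 0.09 m and x of stock_toe in the frame of slide between -0.0475 and -0.0425 m and y of stock_toe in the frame of slide between -0.09 and 0.09 m and angle between square's own z axis and vertical below 0.05 rad and z of square in the frame of press below 0.013 m), for 0.2 s.
At the end, for the whole second after the job is handed in: The slide is home (both marked points of its front edge within 3 mm of the stop's studs); the square lies flat on the press bed (tilt under 0.05 rad) with both ends of the back of its stock within 2.5 mm of the slide's rear flange and within its width; both are at rest and released (all of step 2 and linear speed of each of square, slide below 0.01 m/s); the robot touches nothing.
It fails at once if the slide is forced: the robot presses on it with more than 40 N (contact force between slide and the fingers above 40 N or contact force between slide and the arm above 40 N).
It fails at once if the square shoves the slide: it touches the slide while the slide is more than 6 mm from home, or presses on it with more than 40 N ((contact force between square and slide above 0.5 N and x of any of slide_left, slide_right in the frame of stop below -0.006 m) or contact force between square and slide above 40 N).
It fails at once if something else on the bench is moved by more than 30 mm (distance of any of tin, mug, parallel, caliper, hammer, driver, scriber, brass_block from where it was at the start of the episode above 0.03 m).
It also fails if it takes over 70 s, if anything falls off the work surface, if the arm or the gripper's body presses on something with over 40 N, if the wrist force passes 120 N, or if a joint passes its speed limit or range.

ROBOT

A 6-joint arm with a two-finger parallel gripper is mounted at the origin on the work surface. World frame = base frame: x ahead of the robot, y to its left, z up, the work surface at z = 0. Lengths are in m, angles in rad, forces in N, time in s.
With the tool pointing down it reaches from about 0.325 to 1 m from the base axis. Payload 5.1 kg.
Tool frame: the origin (TCP) lies on the centre line of the jaws, within the pads' length; the fingertips stand 14 mm ahead of it and the grasp point (between the pads) lies 5 mm behind it (robot.tip_reach is the z of the fingertips in the tool frame, in m); z points along the fingers, y is the direction in which the jaws open and shut (so a half turn about z gives the same grasp; the last joint's range is limited). The gripper opens to 85 mm and grips with 20 to 120 N. Pads are 22 mm wide; open, the fingers measure 114 mm over their backs; the gripper's body (76 mm by 85 mm) begins 54 mm behind the grasp point. The pads swing forward as they close: fully open they stand 13 mm farther back than shut.
Start: joints at [1.151, 0.124, 1.65, -0, 1.367, -0.083], TCP at [0.215, 0.613, 0.208] pointing down, gripper open.
Joint ranges: [-2.61, 2.61], [-1.02, 2.33], [0.03, 2.71], [-1.35, 4.49], [0.32, 2.68], [-2.91, 2.91]. Speed limits (rad/s): [2.57, 2.57, 3.14, 3.14, 3.14, 3.14].

INTERFACE

Orientations are given as a rotation vector (axis times angle).
In Python, from rig import robot gives the robot as it stands.
- The arm moves only by the tool servo_tool, never from a script. Its argument "steps" is a list that holds one entry, the list of rows, each a list of 4 numbers: the shift along the tool's x, y, z in m, then the turn about the tool's z in rad. A call has exactly 5 rows; each row shifts and turns the commanded pose from where the row before left it, along the tool's axes as they then stand; what a row does not reach is not made up. A row lasts 1/8 s, in which the tool goes at most 62.5 mm and 10.7 degrees, less where a joint would pass 70% of its speed; a pose out of reach is approached as far as the arm can. A call with a gripper value outside its range is refused whole. "grip" is the closure in counts, from 0 (fully open) to 255 (shut), set as the call begins (left out, the last holds). The fingers move at their own pace and stop on an object; the grip force is fixed at half the most. Time passes only in rows, so rows that do not move let the fingers close, or fill a call up. It gives the time, the measured TCP pose, the force and the opening at its end, in the units of the state.
- robot.state(): the state, without advancing time (a new reading comes with each control period).
- robot.camera(name): name is "scene" or "top" or "wrist"; returns the picture (420x560x3 uint8, red, green, blue); there is no depth.
- robot.camera_model(name): a dict with "K" (3x3 intrinsics, pixels), "R" (3x3) and "t" (3): a world point X has camera coordinates R X + t. Camera axes: x right, y down, z forward; pixel columns grow to the right and rows downward; lengths in m; the calibration is good to about 2 mm. The wrist camera is an equidistant fisheye: a pixel r from the principal point sees the ray r / f radians off the axis. A picture is of the moment at which its call begins: read the wrist's pose just before it. camera_model takes no time and is no camera call; for the wrist camera it gives the pose at the moment of the call.
- robot.finish_job(): hands the job in, once; it reports no verdict.
The state is a dict: "time": time; "joint_pos": joint angles; "joint_velocities": joint speeds; "tau": joint torques, N m; "tool_pos": TCP position; "tcp_rot": TCP orientation; "ft_force": force on the tool from outside, world axes, zero at the start; "wrist_torque": the same for the moment, N m; "grip_width": opening from 0.0 (shut) to 1.0 (fully open).
Only numpy, scipy, OpenCV 4.12 (cv2) and the standard library are available. Lean on these libraries where they do the work, as an engineer would, in place of code of your own. Each camera call takes 0.05 s, during which the arm holds its last target.

## Working session

There is one attempt and no reset: what is moved stays moved. The work goes in short steps, Python scripts to look and compute and a tool call to move; the robot and the scene stay as the last step left them, time stands still between calls to the robot, and variables do not carry over. Pictures are saved under pics/ and viewed, and the job is handed in when it is done.

Besides the shell and the picture viewer there is one more tool, called after ">>>" in YAML: its name, and indented under it one key for each argument. servo_tool: Moves the arm, as the interface text tells. Its arguments: {"type":"object","properties":{"steps":{"type":"array","items":{"type":"array","items":{"type":"array","items":{"type":"number"}}}},"grip":{"type":"number"}},"required":["steps"]}

```bash
ls -a; mkdir -p pics; python3 - <<'E'
from rig import robot
import cv2
s=robot.state(); print(s)
for n in("scene","top","wrist"):
    m=robot.camera_model(n); print(n,m)
    im=robot.camera(n); cv2.imwrite(f"pics/{n}0.png",im[:,:,::-1])
print(robot.tip_reach)
E
```

```text
.
..
pics
{'time': 0.0, 'joint_pos': array([ 1.15141470e+00,  1.24516146e-01,  1.65173946e+00,  4.97111185e-06,
        1.36753672e+00, -8.26273541e-02]), 'joint_velocities': array([-4.09119564e-04,  1.72481710e-04,  8.10577610e-04, -8.90327133e-04,
        6.76223165e-05, -6.87985480e-04]), 'tau': array([ 1.15320658e-03, -4.23635709e+01, -3.65443432e+01,  8.81853992e-06,
        7.33848021e-03, -5.17661221e-06]), 'tool_pos': array([0.21453313, 0.61283385, 0.20680727]), 'tcp_rot': array([-0.52638536, -3.09661905,  0.00334446]), 'ft_force': array([-0.35676671, -0.10008691, -0.13940674]), 'wrist_torque': array([ 0.01172228, -0.03637678, -0.03210493]), 'grip_width': 1.0011780085848374}
scene {'K': array([[477.71800214,   0.        , 280.97485108],
       [  0.        , 477.71800214, 208.87037873],
       [  0.        ,   0.        ,   1.        ]]), 'R': array([[-0.88237154,  0.47034316,  0.01406295],
       [ 0.37241912,  0.71630775, -0.59009084],
       [-0.28761859, -0.51544205, -0.80721437]]), 't': array([ 0.39629031, -0.09327772,  1.67955752])}
top {'K': array([[401.6328521 ,   0.        , 276.63945691],
       [  0.        , 401.6328521 , 207.06263744],
       [  0.        ,   0.        ,   1.        ]]), 'R': array([[ 0.02620353, -0.99956542,  0.01350391],
       [-0.9982735 , -0.02687524, -0.05222776],
       [ 0.05256799, -0.01211204, -0.99854389]]), 't': array([-0.02348615,  0.42937318,  1.32002145])}
wrist {'K': array([[325.1922621 ,   0.        , 279.25786445],
       [  0.        , 325.1922621 , 209.98132241],
       [  0.        ,   0.        ,   1.        ]]), 'R': array([[ 0.33036123,  0.94385196, -0.00222268],
       [ 0.90744508, -0.3169688 ,  0.27581551],
       [ 0.25962449, -0.09313571, -0.96120802]]), 't': array([-0.64927815, -0.03555947,  0.3790256 ])}
0.014
```

View pics/top0.png

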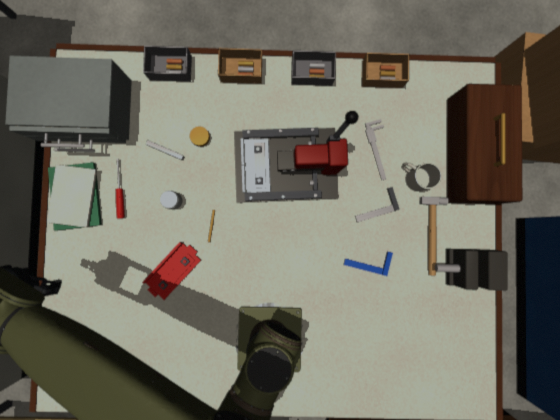

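View pics/scene0.png

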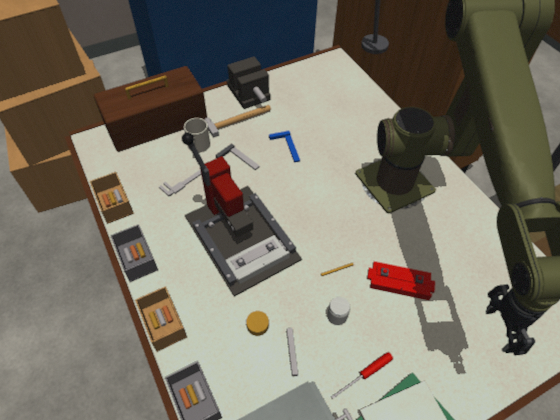

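View pics/wrist0.png

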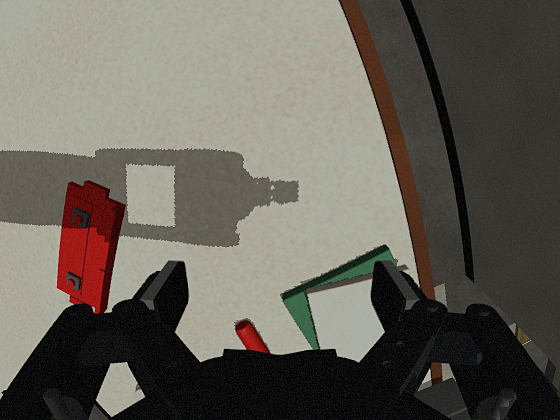

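```bash
python3 - <<'E'
import cv2
im=cv2.imread("pics/top0.png")
cv2.imwrite("pics/t1.png",cv2.resize(im[115:215,225:355],(780,600),interpolation=cv2.INTER_CUBIC))
cv2.imwrite("pics/t2.png",cv2.resize(im[180:230,345:410],(780,600),interpolation=cv2.INTER_CUBIC))
im=cv2.imread("pics/scene0.png")
cv2.imwrite("pics/s1.png",cv2.resize(im[180:300,180:310],(650,600),interpolation=cv2.INTER_CUBIC))
E
```

```text
(no output)
```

View pics/t1.png

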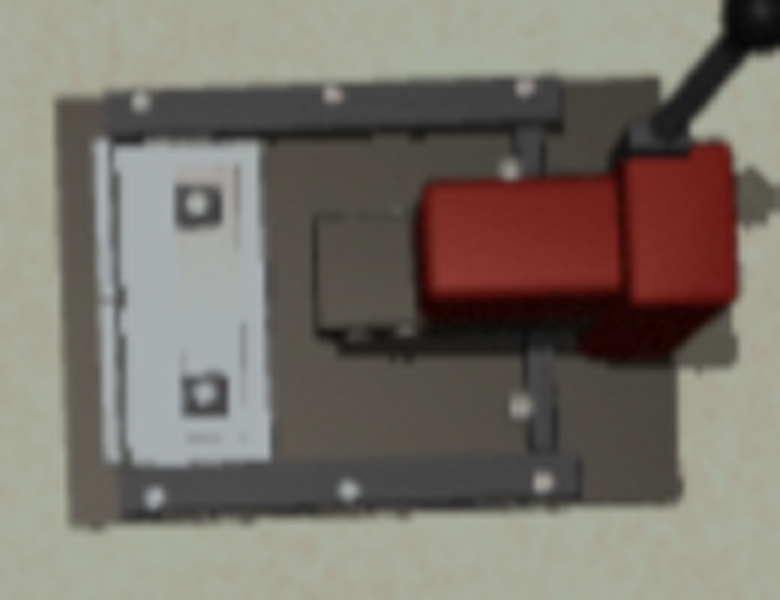

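View pics/t2.png

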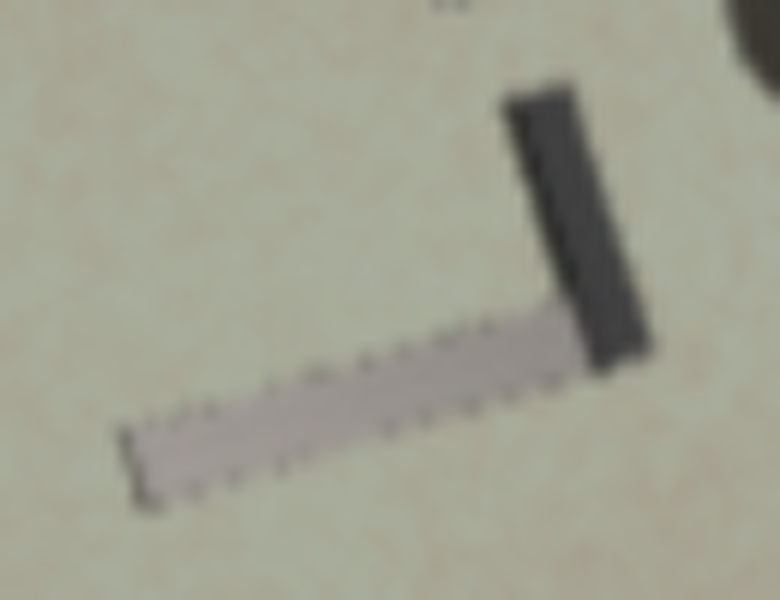

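View pics/s1.png

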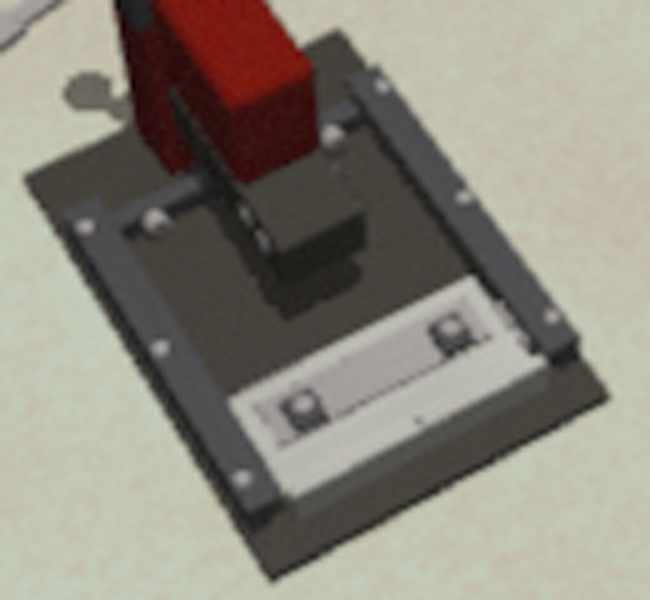

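```bash
cat > h.py <<'E'
import numpy as np, cv2
from scipy.spatial.transform import Rotation as Ro
from scipy.optimize import least_squares
CM={'scene':dict(K=np.array([[477.718,0,280.97485],[0,477.718,208.87038],[0,0,1]]),R=np.array([[-0.88237154,0.47034316,0.01406295],[0.37241912,0.71630775,-0.59009084],[-0.28761859,-0.51544205,-0.80721437]]),t=np.array([0.39629031,-0.09327772,1.67955752])),
'top':dict(K=np.array([[401.63285,0,276.63946],[0,401.63285,207.06264],[0,0,1]]),R=np.array([[0.02620353,-0.99956542,0.01350391],[-0.9982735,-0.02687524,-0.05222776],[0.05256799,-0.01211204,-0.99854389]]),t=np.array([-0.02348615,0.42937318,1.32002145]))}
def proj(n,X):
    m=CM[n]; c=m['R']@np.asarray(X)+m['t']; p=m['K']@c; return p[:2]/p[2]
def ray(n,uv,z):
    m=CM[n]; d=m['R'].T@np.linalg.inv(m['K'])@np.array([uv[0],uv[1],1.]); o=-m['R'].T@m['t']
    return o+d*(z-o[2])/d[2]
def w(P,p): # P=(x,y,yaw)
    c,s=np.cos(P[2]),np.sin(P[2]); return np.array([P[0]+c*p[0]-s*p[1],P[1]+s*p[0]+c*p[1],p[2]])
E
python3 - <<'E'
from h import *
T=lambda a,b:(225+a/6-.5,115+b/6-.5)   # crop6
S=lambda a,b:(180+a/5-.5,180+b/5-.5)
obs=[('top',T(55,99),(-.15,.12,.01)),('top',T(658,78),(.19,.12,.01)),('top',T(682,502),(.19,-.12,.01)),('top',T(71,527),(-.15,-.12,.01)),
('scene',S(608,397),(-.15,-.12,.01)),('scene',S(271,581),(-.15,.12,.01)),('scene',S(23,180),(.19,.12,.01)),('scene',S(340,30),(.19,-.12,.01))]
obs=[o for o in obs]
f=lambda P:np.concatenate([proj(n,w(P,p))-uv for n,uv,p in obs])
r=least_squares(f,[.55,0,-1.57]);P=r.x;print(P,r.fun.reshape(-1,2).round(2))
for sel in('top','scene'):
    o2=[o for o in obs if o[0]==sel]
    print(sel,least_squares(lambda P:np.concatenate([proj(n,w(P,p))-uv for n,uv,p in o2]),[.55,0,-1.57]).x)
def inv(X):
    c,s=np.cos(P[2]),np.sin(P[2]);d=X[:2]-P[:2];return np.array([c*d[0]+s*d[1],-s*d[0]+c*d[1],X[2]])
print('flange top rear',inv(ray('top',T(95,140),.04)),inv(ray('top',T(106,460),.04)))
print('flange front top',inv(ray('top',T(112,140),.04)),inv(ray('top',T(124,465),.04)))
print('front top edge',inv(ray('top',T(262,142),.02)),inv(ray('top',T(271,460),.02)))
print('mark',inv(ray('top',T(108,298),.04)))
print('stop',[inv(ray('top',T(*q),.022+.01)) for q in((517,140),(525,430),(510,168),(520,405))])
print('scene flange top rear',inv(ray('scene',S(545,372),.04)),inv(ray('scene',S(290,495),.04)))
# square
Q=lambda a,b:(345+a/12-.5,180+b/12-.5)
sq=[(Q(655,350),(.081,-.011,.016)),(Q(575,83),(.081,.069,.016)),(Q(500,100),(.065,.069,.016)),(Q(598,372),(.065,-.011,.016)),(Q(150,508),(-.065,-.011,.008)),(Q(125,428),(-.065,.011,.008))]
rr=least_squares(lambda P:np.concatenate([proj('top',w(P,p))-uv for uv,p in sq]),[.5,-.3,-1.5]);print('sq',rr.x,rr.fun.round(2))
E
```

```text
[ 0.57198252 -0.01813277 -1.50304642] [[-0.38 -0.21]
 [ 0.39 -0.54]
 [-0.08 -0.02]
 [-0.44 -0.04]
 [ 0.64 -0.39]
 [-0.13 -0.14]
 [-0.12 -0.47]
 [ 0.02  0.03]]
top [ 0.5713229  -0.01858103 -1.50257341]
scene [ 0.57263756 -0.01751728 -1.50332379]
flange top rear [-0.12530344  0.08839524  0.04      ] [-0.1258041  -0.08667812  0.04      ]
flange front top [-0.11605753  0.08803929  0.04      ] [-0.11618341 -0.08978299  0.04      ]
front top edge [-0.03441182  0.08831346  0.02      ] [-0.03661078 -0.08843156  0.02      ]
mark [-0.12144932  0.00148857  0.04      ]
stop [array([0.10560837, 0.08132041, 0.032     ]), array([ 0.10262527, -0.07869954,  0.032     ]), array([0.10104831, 0.06594722, 0.032     ]), array([ 0.10052489, -0.06488959,  0.032     ])]
scene flange top rear [-0.12925547 -0.08358368  0.04      ] [-0.12169068  0.08920863  0.04      ]
sq [ 0.41881077 -0.33779384 -1.24958431] [-0.    0.38 -0.67 -0.37  1.02 -0.4   0.17 -0.06 -0.31  0.05 -0.21  0.39]
```

>>> servo_tool:
  steps:
    - [[0,0,-0.06,0],[0,0,-0.06,0],[0,0,-0.06,0],[0,0,-0.06,0],[0,0,-0.06,0]]
  grip: 255

```text
time: 0.78
tool_pos: [0.2147, 0.6131, 0.5097]
tcp_rot: [-0.527, -3.097, 0.001]
ft_force: [0.5, 0.9, 1.0]
grip_width: 0.001
```

```bash
python3 - <<'E'
from rig import robot
s=robot.state();print(s['joint_pos'].round(4),s['tool_pos'].round(4))
E
```

```text
[ 1.1514  0.1065  1.1732  0.      1.8623 -0.0826] [0.2147 0.6131 0.5097]
```

>>> servo_tool:
  steps:
    - [[0,0,-0.06,0],[0,0,-0.06,0],[0,0,-0.06,0],[0,0,-0.06,0],[0,0,-0.06,0]]

```text
time: 1.4
tool_pos: [0.2123, 0.6056, 0.7768]
tcp_rot: [0.526, 3.095, 0.015]
ft_force: [0.5, 1.2, 0.9]
grip_width: 0.002
```

```bash
python3 - <<'E'
from rig import robot
s=robot.state();print(s['joint_pos'].round(4),s['tool_pos'].round(4))
E
```

```text
[ 1.1497e+00  5.5250e-01  8.5600e-02  1.2000e-03  2.4941e+00 -8.3400e-02] [0.2123 0.6056 0.7768]
```

>>> servo_tool:
  steps:
    - [[0,-0.04,-0.04,0],[0,-0.04,-0.04,0],[0,-0.04,-0.04,0],[0,-0.04,-0.04,0],[0,-0.04,-0.04,0]]

```text
time: 2.02
tool_pos: [0.146, 0.4159, 0.9103]
tcp_rot: [0.522, 3.068, 0.145]
ft_force: [-0.1, -0.4, 1.1]
grip_width: 0.001
```

```bash
cat > st.py <<'E'
from rig import robot
from scipy.spatial.transform import Rotation as Ro
s=robot.state();print(s['time'],s['joint_pos'].round(4),s['tool_pos'].round(4),'F',s['ft_force'].round(1),'\n',Ro.from_rotvec(s['tcp_rot']).as_matrix().round(4))
E
python3 st.py
```

```text
2.025 [ 1.1104  0.3389  0.0255  0.0032  2.6801 -0.1204] [0.146  0.4159 0.9103] F [-0.1 -0.4  1.1] 
 [[-0.9435  0.3287  0.0418]
 [ 0.3311  0.9395  0.0875]
 [-0.0105  0.0964 -0.9953]]
```

```bash
cat > fk.py <<'E'
import numpy as np
from scipy.optimize import least_squares
from scipy.spatial.transform import Rotation as Ro
D=[([1.1514147,.124516146,1.65173946,0,1.36753672,-.0826],[.21453313,.61283385,.20680727]),
([1.1514,.1065,1.1732,0,1.8623,-.0826],[.2147,.6131,.5097]),
([1.1497,.5525,.0856,.0012,2.4941,-.0834],[.2123,.6056,.7768]),
([1.1104,.3389,.0255,.0032,2.6801,-.1204],[.146,.4159,.9103])]
def fk(q,p):
    L1,h,L2,e,L3,c,o=p
    Rz=lambda a:Ro.from_euler('z',a); Ry=lambda a:Ro.from_euler('y',a)
    R1=Rz(q[0]); R2=R1*Ry(q[1]); x=R1.apply([c,0,h])+R2.apply([o,0,L1])
    R3=R2*Ry(q[2]); x=x+R3.apply([e,0,L2]); R5=R3*Rz(q[3])*Ry(q[4]); x=x+R5.apply([0,0,L3])
    return x,(R5*Rz(q[5])).as_matrix()
def fit():
    f=lambda p:np.concatenate([fk(q,p)[0]-x for q,x in D]+[1e-3*(np.array(p)-[.4,.3,.4,0,.25,0,0])])
    return least_squares(f,[.4,.3,.4,0,.25,0,0])
if __name__=='__main__':
    r=fit();print(r.x.round(4),np.round(r.fun*1000,2));print(fk(D[0][0],r.x)[1].round(3))
E
python3 fk.py
```

```text
[ 0.4622  0.2718  0.6166  0.037   0.3627 -0.0023 -0.0022] [ 4.940e+01 -2.083e+01 -8.400e-01  4.825e+01 -2.333e+01  7.100e-01
  4.857e+01 -2.252e+01  1.000e-01  4.847e+01 -2.262e+01  4.000e-02
  6.000e-02 -3.000e-02  2.200e-01  4.000e-02  1.100e-01 -0.000e+00
 -0.000e+00]
[[-0.33  -0.944 -0.001]
 [-0.944  0.33  -0.002]
 [ 0.002  0.    -1.   ]]
```

```bash
sed -i 's/L1,h,L2,e,L3,c,o=p/L1,h,L2,e,L3,c,o=p[:7];yo=p[7]/; s/R1.apply(\[c,0,h\])/R1.apply([c,yo,h])/; s/\*Rz(q\[5\])/*Rz(q[5]+np.pi\/2)/; s/\.25,0,0\]/.25,0,0,0]/g' fk.py; python3 fk.py
cat > sim.py <<'E'
# feasible lean at (r,z) with tool in plane: q5 in limits
import numpy as np, fk
from scipy.optimize import least_squares
p=fk.fit().x
LO=np.array([-2.61,-1.02,.03,-1.35,.32,-2.91]);HI=np.array([2.61,2.33,2.71,4.49,2.68,2.91])
def ik(X,R,q0,wr=.3):
    f=lambda q:np.concatenate([fk.fk(q,p)[0]-X,wr*(fk.Ro.from_matrix(R.T@fk.fk(q,p)[1]).as_rotvec())])
    return least_squares(f,np.clip(q0,LO+1e-3,HI-1e-3),bounds=(LO,HI))
E
python3 - <<'E'
from sim import *
s=p
q=[1.1104,.3389,.0255,.0032,2.6801,-.1204]
print(fk.fk(q,p))
# in-plane: outward lean of 40deg: q2+q3+q5=pi-.7 -> r,z of TCP for q5=2.68
for q2 in(-.9,-.7,-.5,-.3,-.1):
    for lean in(0,.35,.7):
        q3=np.pi-lean-2.68-q2
        if q3<.03: continue
        x,_=fk.fk([0,q2,q3,0,2.68,0],p);print(q2,lean,round(q3,2),x.round(3))
print()
for q2 in(0.5,.8,1.1,1.4):
  for lean in(0,.35,.7):  # inward lean at q5=.32
        q3=np.pi+lean-.32-q2
        if q3>2.71: continue
        x,_=fk.fk([0,q2,q3,0,.32,0],p);print('in',q2,lean,round(q3,2),x.round(3))
E
```

```text
[ 0.4526  0.2237  0.6131  0.0423  0.2995 -0.     -0.      0.0536] [ 0.02 -0.01 -0.   -0.01  0.    0.   -0.    0.    0.   -0.01  0.01 -0.
  0.05 -0.08  0.21  0.04  0.05 -0.   -0.    0.05]
[[-0.944  0.33  -0.001]
 [ 0.33   0.944 -0.002]
 [ 0.    -0.002 -1.   ]]
(array([0.14598644, 0.41590683, 0.9102991 ]), array([[-0.94351026,  0.32869699,  0.04179334],
       [ 0.33117655,  0.93950506,  0.08747761],
       [-0.01051143,  0.09637699, -0.9952894 ]]))
-0.9 0 1.36 [-0.044  0.054  0.736]
-0.9 0.35 1.01 [-0.142  0.054  0.828]
-0.9 0.7 0.66 [-0.265  0.054  0.882]
-0.7 0 1.16 [0.019 0.054 0.8  ]
-0.7 0.35 0.81 [-0.079  0.054  0.893]
-0.7 0.7 0.46 [-0.202  0.054  0.947]
-0.5 0 0.96 [0.094 0.054 0.852]
-0.5 0.35 0.61 [-0.004  0.054  0.944]
-0.5 0.7 0.26 [-0.128  0.054  0.998]
-0.3 0 0.76 [0.177 0.054 0.887]
-0.3 0.35 0.41 [0.079 0.054 0.979]
-0.3 0.7 0.06 [-0.045  0.054  1.033]
-0.1 0 0.56 [0.266 0.054 0.905]
-0.1 0.35 0.21 [0.168 0.054 0.997]

in 0.5 0 2.32 [ 0.37   0.054 -0.274]
in 0.5 0.35 2.67 [ 0.054  0.054 -0.272]
in 0.8 0 2.02 [ 0.477  0.054 -0.356]
in 0.8 0.35 2.37 [ 0.161  0.054 -0.354]
in 1.1 0 1.72 [ 0.556  0.054 -0.466]
in 1.1 0.35 2.07 [ 0.24   0.054 -0.464]
in 1.1 0.7 2.42 [-0.056  0.054 -0.354]
in 1.4 0 1.42 [ 0.599  0.054 -0.594]
in 1.4 0.35 1.77 [ 0.283  0.054 -0.592]
in 1.4 0.7 2.12 [-0.014  0.054 -0.482]
```

>>> servo_tool:
  steps:
    - [[-0.046,-0.022,0.02,0],[-0.046,-0.022,0.02,0],[-0.046,-0.022,0.02,0],[-0.046,-0.022,0.02,0],[-0.046,-0.022,0.02,0]]

```text
time: 2.65
tool_pos: [0.324, 0.2548, 0.8096]
tcp_rot: [0.521, 3.068, 0.142]
ft_force: [-0.4, 1.0, 0.6]
grip_width: 0.004
```

>>> servo_tool:
  steps:
    - [[-0.027,-0.053,0,0],[-0.027,-0.053,0,0],[-0.027,-0.053,0,0],[-0.027,-0.053,0,0],[-0.027,-0.053,0,0]]

```text
time: 3.28
tool_pos: [0.3633, -0.0394, 0.7868]
tcp_rot: [0.522, 3.068, 0.141]
ft_force: [1.1, 0.5, 0.5]
grip_width: -0.007
```

```bash
python3 st.py
```

```text
3.275 [-0.3333 -0.2155  0.9669  0.1355  2.374  -1.4689] [ 0.3633 -0.0394  0.7868] F [1.1 0.5 0.5] 
 [[-0.9436  0.3285  0.0416]
 [ 0.3309  0.9398  0.0849]
 [-0.0112  0.0938 -0.9955]]
```

```bash
cat > tw.py <<'E'
import sys
from rig import robot
import numpy as np
from scipy.spatial.transform import Rotation as Ro
s=robot.state();R=Ro.from_rotvec(s['tcp_rot']).as_matrix()
d=np.array([float(v) for v in sys.argv[1:4]])
if len(sys.argv)>4: d=d-s['tool_pos']   # absolute
print('tool delta',(R.T@d).round(4),'norm',np.linalg.norm(d).round(3),'z',R[:,2].round(3),'yaw y',np.degrees(np.arctan2(R[1,1],R[0,1])).round(1))
E
python3 tw.py .072 -.266 .85 abs
```

```text
tool delta [ 0.1992 -0.3027 -0.0942] norm 0.374 z [ 0.042  0.085 -0.996] yaw y 70.7
```

>>> servo_tool:
  steps:
    - [[0.025,-0.05,-0.01,0],[0.03,-0.05,-0.01,0],[0.03,-0.05,-0.01,0],[0.03,-0.05,-0.01,0],[0.035,-0.05,-0.01,0]]

```text
time: 3.9
tool_pos: [0.1364, -0.2278, 0.8117]
tcp_rot: [0.52, 3.068, 0.141]
ft_force: [0.4, -0.0, -0.1]
grip_width: 0.002
```

>>> servo_tool:
  steps:
    - [[0.049,-0.053,-0.02,0.18],[0,0,0,0.18],[0,0,0,0.18],[0,0,0,0.18],[0,0,0,0.18]]

```text
time: 4.53
tool_pos: [0.084, -0.2566, 0.8238]
tcp_rot: [-1.818, -2.538, -0.145]
ft_force: [-0.0, 0.3, -0.2]
grip_width: -0.002
```

```bash
python3 st.py
```

```text
4.525 [-1.5067 -0.2677  0.9194  0.0858  2.5703 -1.7639] [ 0.084  -0.2566  0.8238] F [-0.   0.3 -0.2] 
 [[-0.3231  0.9455  0.041 ]
 [ 0.944   0.3189  0.0848]
 [ 0.0671  0.0661 -0.9956]]
```

```bash
python3 tw.py .06 -.096 .97 abs
```

```text
tool delta [ 0.1692  0.0381 -0.1329] norm 0.218 z [ 0.041  0.085 -0.996] yaw y 18.6
```

>>> servo_tool:
  steps:
    - [[0.034,0.007,-0.026,0],[0.034,0.007,-0.026,0],[0.034,0.007,-0.026,0],[0.034,0.007,-0.026,0],[0.034,0.007,-0.026,0]]

```text
time: 5.15
tool_pos: [0.0806, -0.1232, 0.8788]
tcp_rot: [1.798, 2.52, 0.023]
ft_force: [0.4, 0.5, 0.4]
grip_width: -0.001
```

```bash
python3 st.py; python3 tw.py .052 .05 1.0 abs
```

```text
5.15 [-1.4612 -0.3955  0.836   0.0983  2.6799 -1.704 ] [ 0.0806 -0.1232  0.8788] F [0.4 0.5 0.4] 
 [[-0.3247  0.9447  0.0456]
 [ 0.9454  0.3256 -0.0144]
 [-0.0284  0.0384 -0.9989]]
tool delta [ 0.1695  0.034  -0.1248] norm 0.213 z [ 0.046 -0.014 -0.999] yaw y 19.0
```

>>> servo_tool:
  steps:
    - [[0.034,0.007,-0.025,0],[0.034,0.007,-0.025,0],[0.034,0.007,-0.025,0],[0.034,0.007,-0.025,0],[0.034,0.007,-0.025,0]]

```text
time: 5.78
tool_pos: [0.1008, -0.0102, 0.8959]
tcp_rot: [1.762, 2.47, -0.047]
ft_force: [-0.3, -0.3, -0.7]
grip_width: -0.001
```

```bash
python3 st.py; python3 tw.py .052 .05 1.0 abs
```

```text
5.775 [-0.5215 -0.4382  0.7943 -0.092   2.6799 -0.9373] [ 0.1008 -0.0102  0.8959] F [-0.3 -0.3 -0.7] 
 [[-0.3216  0.9443  0.0694]
 [ 0.9411  0.3269 -0.0871]
 [-0.1049  0.0373 -0.9938]]
tool delta [ 0.0614 -0.0225 -0.1121] norm 0.13 z [ 0.069 -0.087 -0.994] yaw y 19.1
```

```bash
cat >> sim.py <<'E'
def step(q,T,row,wr):
    X,R=T; X2=X+R@np.array(row[:3]); R2=R@fk.Ro.from_euler('z',row[3]).as_matrix()
    s=ik(X2,R2,q,wr); q2=s.x
    return q2,fk.fk(q2,p)
def run(q,rows,wr=.3,verbose=False):
    q=np.array(q);T=fk.fk(q,p)
    for r in rows:
        qo=q;q,T=step(q,T,r,wr)
        if verbose: print(q.round(2),T[0].round(3),'z',T[1][:,2].round(3),'dq',np.abs(q-qo).max().round(2))
    return q,T
E
python3 - <<'E'
from sim import *
q4=[-1.5067,-.2677,.9194,.0858,2.5703,-1.7639]
for wr in(.1,.3,1,3):
    q,T=run(q4,[[.034,.007,-.026,0]]*5,wr);print(wr,q.round(3),T[0].round(4),T[1][:,2].round(3))
q5=[-1.4612,-.3955,.836,.0983,2.6799,-1.704]
print('actual .0806,-.1232,.8788, z .0456,-.0144')
for wr in(.1,.3,1,3):
    q,T=run(q5,[[.034,.007,-.025,0]]*5,wr);print(wr,q.round(3),T[0].round(4),T[1][:,2].round(3))
print('actual .1008,-.0102,.8959, z .069,-.087')
E
```

```text
0.1 [-1.385 -0.346  0.581 -0.078  2.68  -1.779] [ 0.0604 -0.0874  0.9442] [ 0.007 -0.226 -0.974]
0.3 [-1.46  -0.382  0.721  0.044  2.68  -1.742] [ 0.0714 -0.1042  0.9106] [ 0.033 -0.119 -0.992]
1 [-1.424 -0.401  0.896  0.11   2.68  -1.652] [ 0.0882 -0.1296  0.8608] [ 0.043  0.043 -0.998]
3 [-1.41  -0.402  0.932  0.121  2.68  -1.631] [ 0.0924 -0.1353  0.8494] [ 0.041  0.079 -0.996]
actual .0806,-.1232,.8788, z .0456,-.0144
0.1 [-1.027 -0.488  0.526  0.154  2.68  -1.218] [0.0505 0.0595 0.9615] [ 0.268 -0.312 -0.912]
0.3 [ 0.467 -0.383  0.692 -0.477  2.68  -0.317] [0.0831 0.0333 0.9232] [ 0.185 -0.136 -0.973]
1 [-0.028 -0.416  0.808 -0.107  2.68  -0.457] [0.1117 0.0362 0.8896] [ 0.065 -0.05  -0.997]
3 [-0.12  -0.42   0.831 -0.029  2.68  -0.478] [0.1196 0.0356 0.8829] [ 0.048 -0.019 -0.999]
actual .1008,-.0102,.8959, z .069,-.087
```

```bash
cat >> sim.py <<'E'
VM=np.array([2.57,2.57,3.14,3.14,3.14,3.14])*.7/8
def step(q,T,row,wr):
    X,R=T; X2=X+R@np.array(row[:3]); R2=R@fk.Ro.from_euler('z',row[3]).as_matrix()
    s=ik(X2,R2,q,wr); d=s.x-q; d=d/max(1,np.max(np.abs(d)/VM)); q2=q+d
    return q2,fk.fk(q2,p)
E
python3 - <<'E'
from sim import *
q4=[-1.5067,-.2677,.9194,.0858,2.5703,-1.7639]
for wr in(.2,.4,.5,.6,.7):
    q,T=run(q4,[[.034,.007,-.026,0]]*5,wr);print(wr,q.round(3),T[0].round(4),T[1][:,2].round(3))
q5=[-1.4612,-.3955,.836,.0983,2.6799,-1.704]
print('actual .0806,-.1232,.8788, z .0456,-.0144')
for wr in(.2,.4,.5,.6,.7):
    q,T=run(q5,[[.034,.007,-.025,0]]*5,wr);print(wr,q.round(3),T[0].round(4),T[1][:,2].round(3))
print('actual .1008,-.0102,.8959, z .069,-.087')
E
```

```text
0.2 [-1.443 -0.367  0.652 -0.003  2.68  -1.767] [ 0.0658 -0.0953  0.9279] [ 0.021 -0.175 -0.984]
0.4 [-1.456 -0.391  0.775  0.07   2.68  -1.717] [ 0.0761 -0.1116  0.8962] [ 0.039 -0.072 -0.997]
0.5 [-1.449 -0.395  0.814  0.085  2.68  -1.697] [ 0.0797 -0.1172  0.8853] [ 0.042 -0.036 -0.998]
0.6 [-1.441 -0.398  0.842  0.094  2.68  -1.682] [ 0.0825 -0.1214  0.8772] [ 0.043 -0.01  -0.999]
0.7 [-1.435 -0.399  0.862  0.1    2.68  -1.671] [ 0.0846 -0.1244  0.8712] [ 0.044  0.009 -0.999]
actual .0806,-.1232,.8788, z .0456,-.0144
0.2 [-0.488 -0.412  0.691 -0.249  2.68  -1.057] [ 0.0787 -0.0184  0.923 ] [ 0.098 -0.176 -0.979]
0.4 [-0.492 -0.431  0.761 -0.171  2.68  -0.982] [ 0.0914 -0.0141  0.9049] [ 0.074 -0.126 -0.989]
0.5 [-0.495 -0.435  0.784 -0.131  2.68  -0.946] [ 0.0972 -0.0114  0.8986] [ 0.068 -0.103 -0.992]
0.6 [-0.495 -0.438  0.801 -0.1    2.68  -0.917] [ 0.1018 -0.0091  0.894 ] [ 0.064 -0.085 -0.994]
0.7 [-0.494 -0.44   0.813 -0.076  2.68  -0.894] [ 0.1053 -0.0073  0.8906] [ 0.061 -0.071 -0.996]
actual .1008,-.0102,.8959, z .069,-.087
```

```bash
cat > beam.py <<'E'
from sim import *
import itertools,sys
from multiprocessing import Pool
q0=np.array([-.5215,-.4382,.7943,-.092,2.6799,-.9373])
a=np.radians(40);zt=np.array([.068*np.sin(a),-.998*np.sin(a),-np.cos(a)])
dirs=[np.array(d)/np.linalg.norm(d) for d in itertools.product((-1,0,1),repeat=3) if any(d)]
def ex(a):
    q,seq,d,n=a
    T=fk.fk(q,p);
    t=(T[1].T@dirs[d]).round(2)*.05
    ok=True
    qq=q
    for _ in range(5):
        qq,T=step(qq,T,[*t,0],.57)
        if qq[2]<.06 or T[0][2]<.55 or qq[1]<-1: return None
    return qq,seq+[(d,t.round(4).tolist())],T[1][:,2]@zt,T
if __name__=='__main__':
    beam=[(q0,[],fk.fk(q0,p)[1][:,2]@zt,None)]
    with Pool() as P:
        for it in range(6):
            c=[x for x in P.map(ex,[(b[0],b[1],d,0) for b in beam for d in range(26)],chunksize=4) if x]
            c.sort(key=lambda x:-x[2]); beam=[]
            for x in c:
                if all(np.linalg.norm(x[0]-b[0])>.1 for b in beam): beam.append(x)
                if len(beam)>=24: break
            b=beam[0];print(it,b[2].round(4),np.degrees(np.arccos(b[2])).round(1),'z',b[3][1][:,2].round(3),b[0].round(2),b[3][0].round(3),[(dirs[d].round(2).tolist(),t) for d,t in b[1]],flush=True)
E
nproc; time timeout 500 python3 beam.py
```

```text
4
0 0.8984 26.1 z [ 0.17  -0.251 -0.953] [-0.37 -0.51  0.69 -0.4   2.68 -1.08] [0.    0.002 0.929] [([-0.71, 0.0, 0.71], [0.0075, -0.032, -0.0375])]
1 0.9472 18.7 z [ 0.249 -0.414 -0.876] [-0.25 -0.5   0.44 -0.87  2.68 -1.45] [-0.119 -0.02   0.973] [([-0.71, 0.0, 0.71], [0.0075, -0.032, -0.0375]), ([-0.71, 0.0, 0.71], [0.0, -0.0305, -0.0395])]
2 0.9788 11.8 z [-0.003 -0.476 -0.88 ] [-0.44 -0.3   0.2  -1.33  2.68 -2.11] [-0.119 -0.029  1.007] [([-0.58, -0.58, 0.58], [-0.021, -0.0355, -0.028]), ([-0.58, 0.58, 0.58], [0.0315, -0.018, -0.0345]), ([-0.71, 0.0, 0.71], [0.001, -0.0365, -0.0345])]
3 0.9993 2.1 z [ 0.047 -0.61  -0.791] [-0.92 -0.45  0.19 -0.84  2.68 -2.11] [-0.13   0.096  0.999] [([-0.71, 0.0, -0.71], [0.015, -0.0345, 0.0325]), ([-0.58, -0.58, 0.58], [-0.021, -0.0365, -0.027]), ([-0.71, 0.0, 0.71], [0.001, -0.0345, -0.036]), ([0.0, 0.71, 0.71], [0.013, 0.008, -0.0475])]
4 1.0001 nan z [ 0.044 -0.639 -0.768] [-0.99 -0.62  0.32 -0.79  2.68 -2.15] [-0.161  0.169  0.963] [([-0.58, -0.58, 0.58], [-0.021, -0.0355, -0.028]), ([-0.58, 0.58, 0.58], [0.0315, -0.018, -0.0345]), ([0.0, 0.71, 0.71], [0.022, 0.008, -0.0445]), ([0.0, 0.0, 1.0], [-0.0225, -0.0055, -0.0445]), ([-0.71, 0.71, 0.0], [0.0375, -0.024, -0.023])]
5 1.0001 nan z [ 0.044 -0.639 -0.768] [-0.3  -0.66  0.71 -1.14  2.42 -1.74] [-0.162 -0.081  0.962] [([-0.58, -0.58, 0.58], [-0.021, -0.0355, -0.028]), ([-0.58, 0.58, 0.58], [0.0315, -0.018, -0.0345]), ([0.0, 0.71, 0.71], [0.022, 0.008, -0.0445]), ([0.0, 0.0, 1.0], [-0.0225, -0.0055, -0.0445]), ([-0.71, 0.71, 0.0], [0.0375, -0.024, -0.023]), ([0.0, -1.0, 0.0], [-0.036, -0.013, 0.032])]beam.py:26: RuntimeWarning: invalid value encountered in arccos
  b=beam[0];print(it,b[2].round(4),np.degrees(np.arccos(b[2])).round(1),'z',b[3][1][:,2].round(3),b[0].round(2),b[3][0].round(3),[(dirs[d].round(2).tolist(),t) for d,t in b[1]],flush=True)

real	3m10.277s
user	11m43.518s
sys	0m0.456s
```

>>> servo_tool:
  steps:
    - [[0.015,-0.0345,0.0325,0],[0.015,-0.0345,0.0325,0],[0.015,-0.0345,0.0325,0],[0.015,-0.0345,0.0325,0],[0.015,-0.0345,0.0325,0]]

```text
time: 6.4
tool_pos: [0.0455, -0.0033, 0.7759]
tcp_rot: [1.775, 2.481, -0.158]
ft_force: [-0.2, 0.4, -0.5]
grip_width: -0.003
```

>>> servo_tool:
  steps:
    - [[-0.021,-0.0365,-0.027,0],[-0.021,-0.0365,-0.027,0],[-0.021,-0.0365,-0.027,0],[-0.021,-0.0365,-0.027,0],[-0.021,-0.0365,-0.027,0]]

```text
time: 7.02
tool_pos: [0.0478, -0.0508, 0.8385]
tcp_rot: [1.78, 2.502, -0.196]
ft_force: [0.9, 0.3, -0.6]
grip_width: 0.003
```

```bash
python3 st.py; python3 - <<'E'
from sim import *
q=[-.5215,-.4382,.7943,-.092,2.6799,-.9373]
for t in([.015,-.0345,.0325],[-.021,-.0365,-.027]): q,T=run(q,[[*t,0]]*5,.57)
print(q.round(3),T[0],T[1][:,2])
E
```

```text
7.025 [-1.5183 -0.636   1.0404 -0.0549  2.5962 -1.9012] [ 0.0478 -0.0508  0.8385] F [ 0.9  0.3 -0.6] 
 [[-0.3291  0.9441 -0.0211]
 [ 0.9358  0.323  -0.141 ]
 [-0.1263 -0.0662 -0.9898]]
[-0.255 -0.588  0.839 -0.606  2.68  -1.157] [-0.02353721 -0.01700161  0.89672396] [ 0.06424082 -0.2789056  -0.95816741]
```

```bash
cat > try.py <<'E'
from sim import *
from rig import robot
import sys,json
q=robot.state()['joint_pos']
T=fk.fk(q,p);print(T[0].round(3))
for d in json.loads(sys.argv[1]):
    T=fk.fk(q,p)
    t=(T[1].T@np.array(d[:3])/5).round(3); q,T=run(q,[[*t,d[3] if len(d)>3 else 0]]*5,.57); print(d,t,q.round(2),T[0].round(3),'z',T[1][:,2].round(3),'y',T[1][:,1].round(3))
E
python3 try.py '[[0,0.15,0.1],[0,0.15,0.1],[0,0.1,0.15]]'; python3 try.py '[[-0.01,0.2,0.05],[0,0.2,0.1],[0,0.1,0.1]]';python3 try.py '[[0.01,0.2,0.05],[0,0.2,0.1],[0,0.1,0.1]]'
```

```text
[ 0.048 -0.051  0.838]
[0, 0.15, 0.1] [ 0.026  0.008 -0.024] [-1.37 -0.69  0.92 -0.1   2.68 -1.8 ] [0.032 0.048 0.868] z [ 0.004 -0.234 -0.972] y [ 0.944  0.322 -0.073]
[0, 0.15, 0.1] [ 0.023  0.008 -0.026] [-1.4  -0.78  0.87 -0.07  2.68 -1.81] [0.024 0.12  0.872] z [ 0.03  -0.362 -0.932] y [ 0.944  0.315 -0.092]
[0, 0.1, 0.15] [ 0.007  0.004 -0.035] [-1.4  -0.71  0.66 -0.06  2.68 -1.81] [0.022 0.142 0.921] z [ 0.053 -0.487 -0.872] y [ 0.945  0.306 -0.113]
[ 0.048 -0.051  0.838]
[-0.01, 0.2, 0.05] [ 0.037  0.01  -0.015] [-1.41 -0.83  1.06 -0.09  2.68 -1.83] [0.026 0.092 0.824] z [-0.004 -0.233 -0.972] y [ 0.944  0.32  -0.08 ]
[0, 0.2, 0.1] [ 0.032  0.011 -0.029] [-1.44 -0.95  1.01 -0.08  2.68 -1.85] [0.019 0.18  0.821] z [ 0.018 -0.397 -0.918] y [ 0.944  0.309 -0.115]
[0, 0.1, 0.1] [ 0.01   0.004 -0.026] [-1.44 -0.91  0.85 -0.08  2.68 -1.86] [0.016 0.207 0.856] z [ 0.029 -0.497 -0.867] y [ 0.945  0.297 -0.139]
[ 0.048 -0.051  0.838]
[0.01, 0.2, 0.05] [ 0.036  0.014 -0.016] [-1.48 -0.84  1.06 -0.05  2.68 -1.86] [0.038 0.093 0.825] z [-0.001 -0.238 -0.971] y [ 0.944  0.32  -0.08 ]
[0, 0.2, 0.1] [ 0.032  0.011 -0.029] [-1.45 -0.95  1.   -0.05  2.68 -1.84] [0.025 0.181 0.821] z [ 0.025 -0.4   -0.916] y [ 0.944  0.31  -0.11 ]
[0, 0.1, 0.1] [ 0.01   0.004 -0.026] [-1.45 -0.91  0.85 -0.05  2.68 -1.84] [0.021 0.209 0.856] z [ 0.04  -0.499 -0.865] y [ 0.945  0.3   -0.13 ]
```

Beautifully stable. First sequence.

>>> servo_tool:
  steps:
    - [[0.026,0.008,-0.024,0],[0.026,0.008,-0.024,0],[0.026,0.008,-0.024,0],[0.026,0.008,-0.024,0],[0.026,0.008,-0.024,0]]

```text
time: 7.65
tool_pos: [0.032, 0.0446, 0.869]
tcp_rot: [1.733, 2.441, -0.284]
ft_force: [0.7, -0.2, -0.3]
grip_width: -0.002
```

>>> servo_tool:
  steps:
    - [[0.023,0.008,-0.026,0],[0.023,0.008,-0.026,0],[0.023,0.008,-0.026,0],[0.023,0.008,-0.026,0],[0.023,0.008,-0.026,0]]

```text
time: 8.28
tool_pos: [0.0252, 0.1106, 0.8744]
tcp_rot: [1.671, 2.357, -0.411]
ft_force: [-0.9, 0.1, 0.5]
grip_width: 0.0
```

```bash
python3 st.py;python3 try.py '[[0,0.1,0.15],[0,0.05,0.15],[0,0.05,0.15]]'; python3 try.py '[[0,0.1,0.15,0.06],[0,0.1,0.15],[0,0.05,0.15]]'
```

```text
8.275 [-1.4097 -0.7686  0.8708 -0.0826  2.68   -1.8277] [0.0252 0.1106 0.8744] F [-0.9  0.1  0.5] 
 [[-0.3275  0.9447  0.0199]
 [ 0.8822  0.3132 -0.3515]
 [-0.3382 -0.0976 -0.936 ]]
[0.025 0.111 0.874]
[0, 0.1, 0.15] [ 0.007  0.003 -0.035] [-1.4  -0.69  0.65 -0.09  2.68 -1.84] [0.019 0.131 0.924] z [ 0.039 -0.477 -0.878] y [ 0.945  0.302 -0.122]
[0, 0.05, 0.15] [-0.006 -0.001 -0.031] [-1.38 -0.55  0.4  -0.12  2.68 -1.85] [0.015 0.12  0.977] z [ 0.052 -0.571 -0.819] y [ 0.947  0.29  -0.142]
[0, 0.05, 0.15] [-0.009 -0.001 -0.03 ] [-1.38 -0.44  0.19 -0.13  2.68 -1.87] [0.014 0.115 1.011] z [ 0.063 -0.651 -0.757] y [ 0.948  0.277 -0.159]
[0.025 0.111 0.874]
[0, 0.1, 0.15, 0.06] [ 0.007  0.003 -0.035] [-1.42 -0.69  0.65 -0.08  2.68 -1.53] [0.023 0.131 0.924] z [ 0.04  -0.477 -0.878] y [0.999 0.045 0.021]
[0, 0.1, 0.15] [ 0.003  0.002 -0.036] [-1.42 -0.62  0.45 -0.07  2.68 -1.54] [0.021 0.155 0.961] z [ 0.058 -0.59  -0.806] y [0.998 0.053 0.033]
[0, 0.05, 0.15] [-0.01   0.002 -0.03 ] [-1.41 -0.49  0.22 -0.08  2.68 -1.54] [0.021 0.145 1.002] z [ 0.072 -0.669 -0.74 ] y [0.997 0.06  0.042]
```

>>> servo_tool:
  steps:
    - [[0.007,0.003,-0.035,0.055],[0.007,0.003,-0.035,0.055],[0.007,0.003,-0.035,0.055],[0.007,0.003,-0.035,0.055],[0.007,0.003,-0.035,0.055]]

```text
time: 8.9
tool_pos: [0.0235, 0.1246, 0.926]
tcp_rot: [1.877, 1.998, -0.463]
ft_force: [-0.0, 0.2, -0.1]
grip_width: -0.001
```

>>> servo_tool:
  steps:
    - [[0.003,0.002,-0.036,0],[0.003,0.002,-0.036,0],[0.003,0.002,-0.036,0],[0.003,0.002,-0.036,0],[0.003,0.002,-0.036,0]]

```text
time: 9.52
tool_pos: [0.0217, 0.143, 0.9637]
tcp_rot: [1.795, 1.918, -0.557]
ft_force: [0.2, -0.3, -0.2]
grip_width: -0.001
```

```bash
python3 st.py;python3 try.py '[[0,0.05,0.15],[0,0.05,0.15],[0,-0.2,-0.2],[0,-0.2,-0.2]]'
```

```text
9.525 [-1.4199 -0.6055  0.4502 -0.0799  2.6801 -1.5688] [0.0217 0.143  0.9637] F [ 0.2 -0.3 -0.2] 
 [[-0.0495  0.9974  0.0516]
 [ 0.8145  0.0702 -0.5758]
 [-0.578   0.0135 -0.8159]]
[0.022 0.143 0.964]
[0, 0.05, 0.15] [-0.009  0.001 -0.03 ] [-1.41 -0.49  0.23 -0.1   2.68 -1.58] [0.018 0.135 1.002] z [ 0.064 -0.656 -0.752] y [0.997 0.075 0.019]
[0, 0.05, 0.15] [-0.012  0.001 -0.029] [-1.4  -0.4   0.05 -0.12  2.68 -1.59] [0.015 0.134 1.025] z [ 0.074 -0.72  -0.69 ] y [0.997 0.079 0.024]
[0, -0.2, -0.2] [ 0.001 -0.004  0.056] [-1.22 -0.95  1.2  -0.2   2.08 -1.47] [ 0.014 -0.036  0.864] z [ 0.073 -0.72  -0.69 ] y [0.997 0.078 0.024]
[0, -0.2, -0.2] [ 0.001 -0.004  0.056] [-0.24 -1.02  1.56 -0.84  2.13 -0.97] [-0.005 -0.137  0.742] z [ 0.058 -0.661 -0.748] y [ 0.996  0.091 -0.003]
```

>>> servo_tool:
  steps:
    - [[-0.009,0.001,-0.03,0],[-0.009,0.001,-0.03,0],[-0.009,0.001,-0.03,0],[-0.009,0.001,-0.03,0],[-0.009,0.001,-0.03,0]]

```text
time: 10.15
tool_pos: [0.0186, 0.1301, 1.0025]
tcp_rot: [1.734, 1.855, -0.624]
ft_force: [0.3, -0.2, 0.1]
grip_width: -0.003
```

```bash
python3 st.py; python3 try.py '[[0,0.03,0.08]]'; python3 - <<'E'
from sim import *
# IK at press poses with lean
for (X) in([.56,.2,.25],[.56,.16,.06],[.573,.02,.04],[.582,-.01,.03]):
  for L in(42,):
    L=np.radians(L);u=np.array([.068,-.998,0]);z=u*np.sin(L)+np.array([0,0,-np.cos(L)]);y=np.array([.998,.068,0]);x=np.cross(y,z);R=np.stack([x,y,z],1)
    for q4 in(-1,0,1,3,4):
      for q6 in(-1.5,1.5):
        s=ik(np.array(X),R,[.3,.5,1.5,q4,1.3,q6])
        if s.cost<1e-6: print(X,s.x.round(2))
E
```

```text
10.15 [-1.4049 -0.4805  0.2308 -0.1039  2.6801 -1.5823] [0.0186 0.1301 1.0025] F [ 0.3 -0.2  0.1] 
 [[-0.0442  0.9971  0.0619]
 [ 0.7571  0.0738 -0.6492]
 [-0.6518  0.0182 -0.7581]]
[0.019 0.13  1.003]
[0, 0.03, 0.08] [-0.006  0.001 -0.016] [-1.41 -0.43  0.13 -0.1   2.68 -1.58] [0.019 0.129 1.016] z [ 0.068 -0.687 -0.723] y [0.997 0.076 0.021]
[0.56, 0.2, 0.25] [ 0.55  0.2   1.62 -0.64  1.69  0.53]
[0.56, 0.2, 0.25] [ 0.55  0.2   1.62 -0.64  1.69  0.53]
[0.56, 0.2, 0.25] [ 0.55  0.2   1.62 -0.64  1.69  0.53]
[0.56, 0.2, 0.25] [ 0.55  0.2   1.62 -0.64  1.69  0.53]
[0.56, 0.2, 0.25] [ 0.55  0.2   1.62 -0.64  1.69  0.53]
[0.56, 0.2, 0.25] [ 0.55  0.2   1.62 -0.64  1.69  0.53]
[0.56, 0.2, 0.25] [ 0.55  0.2   1.62 -0.64  1.69  0.53]
[0.56, 0.16, 0.06] [ 0.5   0.36  1.78 -0.66  1.41  0.68]
[0.56, 0.16, 0.06] [ 0.5   0.36  1.78 -0.66  1.41  0.68]
[0.56, 0.16, 0.06] [ 0.5   0.36  1.78 -0.66  1.41  0.68]
[0.56, 0.16, 0.06] [ 0.5   0.36  1.78 -0.66  1.41  0.68]
[0.56, 0.16, 0.06] [ 0.5   0.36  1.78 -0.66  1.41  0.68]
[0.56, 0.16, 0.06] [ 0.5   0.36  1.78 -0.66  1.41  0.68]
[0.56, 0.16, 0.06] [
[... 155 characters left out ...]
.573, 0.02, 0.04] [ 0.29  0.29  1.91 -0.76  1.24  0.59]
[0.573, 0.02, 0.04] [ 0.29  0.29  1.91 -0.76  1.24  0.59]
[0.573, 0.02, 0.04] [ 0.29  0.29  1.91 -0.76  1.24  0.59]
[0.573, 0.02, 0.04] [ 0.29  0.29  1.91 -0.76  1.24  0.59]
[0.573, 0.02, 0.04] [ 0.29  0.29  1.91 -0.76  1.24  0.59]
[0.582, -0.01, 0.03] [ 0.23  0.3   1.92 -0.79  1.2   0.57]
[0.582, -0.01, 0.03] [ 0.23  0.3   1.92 -0.79  1.2   0.57]
[0.582, -0.01, 0.03] [ 0.23  0.3   1.92 -0.79  1.2   0.57]
[0.582, -0.01, 0.03] [ 0.23  0.3   1.92 -0.79  1.2   0.57]
[0.582, -0.01, 0.03] [ 0.23  0.3   1.92 -0.79  1.2   0.57]
[0.582, -0.01, 0.03] [ 0.23  0.3   1.92 -0.79  1.2   0.57]
[0.582, -0.01, 0.03] [ 0.23  0.3   1.92 -0.79  1.2   0.57]
```

```bash
python3 try.py '[[0,0.03,0.08],[0,-0.28,-0.05],[0,-0.28,-0.05],[0.15,-0.2,-0.05],[0.25,0,0],[0.2,0.2,-0.1],[0,0.28,-0.1]]'; echo;python3 try.py '[[0,0.03,0.08],[0.25,-0.1,-0.1],[0.25,-0.1,-0.1],[0.25,0,-0.1]]'
```

```text
[0.019 0.13  1.003]
[0, 0.03, 0.08] [-0.006  0.001 -0.016] [-1.41 -0.43  0.13 -0.1   2.68 -1.58] [0.019 0.129 1.016] z [ 0.068 -0.687 -0.723] y [0.997 0.076 0.021]
[0, -0.28, -0.05] [-0.034 -0.004  0.046] [-0.85 -0.58  0.79 -0.51  2.22 -1.38] [ 0.012 -0.11   0.972] z [ 0.07  -0.673 -0.736] y [0.997 0.075 0.026]
[0, -0.28, -0.05] [-0.034 -0.004  0.045] [ 0.25 -0.64  0.98 -1.35  2.39 -1.06] [-0.022 -0.157  0.931] z [ 0.072 -0.672 -0.738] y [0.996 0.089 0.016]
[0.15, -0.2, -0.05] [-0.024  0.026  0.036] [-0.61 -0.67  1.08 -0.68  2.12 -1.28] [ 0.036 -0.154  0.903] z [ 0.029 -0.669 -0.743] y [ 0.993  0.103 -0.055]
[0.25, 0, 0] [-0.006  0.05   0.001] [-0.06 -0.32  0.94 -0.93  2.18 -0.87] [ 0.256 -0.159  0.903] z [ 0.027 -0.66  -0.751] y [ 0.993  0.105 -0.057]
[0.2, 0.2, -0.1] [ 0.038  0.045 -0.01 ] [ 0.38 -0.    0.89 -0.95  2.27 -0.37] [0.456 0.039 0.802] z [ 0.027 -0.66  -0.751] y [ 0.993  0.105 -0.057]
[0, 0.28, -0.1] [ 0.055  0.007 -0.022] [ 0.78  0.29  0.75 -0.85  2.43  0.08] [0.456 0.32  0.702] z [ 0.027 -0.66  -0.751] y [ 0.993  0.105 -0.057]

[0.019 0.13  1.003]
[0, 0.03, 0.08] [-0.006  0.001 -0.016] [-1.41 -0.43  0.13 -0.1   2.68 -1.58] [0.019 0.129 1.016] z [ 0.068 -0.687 -0.723] y [0.997 0.076 0.021]
[0.25, -0.1, -0.1] [-0.003  0.048  0.032] [-2.23 -0.86  0.8   0.8   2.42 -1.48] [0.269 0.027 0.916] z [ 0.068 -0.687 -0.723] y [0.997 0.076 0.021]
[0.25, -0.1, -0.1] [-0.003  0.048  0.032] [-2.61 -1.02  0.77  1.43  2.42 -1.16] [ 0.484 -0.004  0.853] z [ 0.094 -0.702 -0.706] y [0.995 0.094 0.039]
[0.25, 0, -0.1] [0.012 0.049 0.019] [-2.61 -1.01  0.36  1.84  2.33 -0.59] [0.685 0.098 0.781] z [ 0.131 -0.733 -0.667] y [0.991 0.119 0.063]
```

```bash
for a in .05 .08 .12; do python3 try.py "[[0,0.03,0.08],[$a,-0.27,-0.05],[0.03,-0.28,-0.05],[0.2,-0.1,-0.05],[0.25,0.1,0],[0.2,0.2,-0.1]]"; done
```

```text
[0.019 0.13  1.003]
[0.019 0.13  1.003]
[0.019 0.13  1.003]Traceback (most recent call last):
  File "try.py", line 6, in <module>
    for d in json.loads(sys.argv[1]):
             ~~~~~~~~~~^^^^^^^^^^^^^
    return _default_decoder.decode(s)
           ~~~~~~~~~~~~~~~~~~~~~~~^^^
    obj, end = self.raw_decode(s, idx=_w(s, 0).end())
               ~~~~~~~~~~~~~~~^^^^^^^^^^^^^^^^^^^^^^^
    raise JSONDecodeError("Expecting value", s, err.value) from None
json.decoder.JSONDecodeError: Expecting value: line 1 column 17 (char 16)
Traceback (most recent call last):
  File "try.py", line 6, in <module>
    for d in json.loads(sys.argv[1]):
             ~~~~~~~~~~^^^^^^^^^^^^^
json.decoder.JSONDecodeError: Expecting value: line 1 column 17 (char 16)
Traceback (most recent call last):
  File "try.py", line 6, in <module>
    for d in json.loads(sys.argv[1]):
             ~~~~~~~~~~^^^^^^^^^^^^^
json.decoder.JSONDecodeError: Expecting value: line 1 column 17 (char 16)
```

```bash
for a in 0.03 0.05 0.08; do python3 try.py "[[0,0.03,0.08],[$a,-0.27,-0.05],[0.03,-0.28,-0.05],[0.2,-0.1,-0.05],[0.25,0.1,0],[0.2,0.2,-0.1]]"; done
```

```text
[0.019 0.13  1.003]
[0, 0.03, 0.08] [-0.006  0.001 -0.016] [-1.41 -0.43  0.13 -0.1   2.68 -1.58] [0.019 0.129 1.016] z [ 0.068 -0.687 -0.723] y [0.997 0.076 0.021]
[0.03, -0.27, -0.05] [-0.032  0.002  0.045] [-1.18 -0.59  0.85 -0.24  2.13 -1.45] [ 0.05  -0.138  0.965] z [ 0.068 -0.687 -0.723] y [0.997 0.076 0.021]
[0.03, -0.28, -0.05] [-0.034  0.002  0.046] [-1.47 -0.37  0.95 -0.02  1.79 -1.54] [ 0.092 -0.412  0.917] z [ 0.057 -0.689 -0.722] y [0.998 0.069 0.013]
[0.2, -0.1, -0.05] [-0.009  0.038  0.023] [-0.97 -0.12  0.88 -0.35  1.67 -1.2 ] [ 0.29  -0.51   0.868] z [ 0.057 -0.689 -0.722] y [0.998 0.069 0.013]
[0.25, 0.1, 0] [ 0.012  0.051 -0.011] [-0.47  0.25  0.49 -0.66  1.86 -0.91] [ 0.539 -0.411  0.869] z [ 0.057 -0.689 -0.722] y [0.998 0.069 0.013]
[0.2, 0.2, -0.1] [ 0.041  0.042 -0.011] [-0.08  0.53  0.32 -0.83  1.97 -0.61] [ 0.737 -0.211  0.77 ] z [ 0.057 -0.689 -0.722] y [0.998 0.069 0.013]
[0.019 0.13  1.003]
[0, 0.03, 0.08] [-0.006  0.001 -0.016] [-1.41 -0.43  0.13 -0.1   2.68 -1.58] [0.019 0.129 1.016] z [ 0.068 -0.687 -0.723] y [0.997 0.076 0.021]
[0.05, -0.27, -0.05] [-0
[... 932 characters left out ...]
[-1.88 -0.61  0.81  0.34  2.19 -1.64] [ 0.099 -0.133  0.97 ] z [ 0.067 -0.686 -0.724] y [0.997 0.077 0.02 ]
[0.03, -0.28, -0.05] [-0.034  0.001  0.046] [-2.61 -0.66  1.03  0.93  2.15 -1.91] [ 0.076 -0.252  0.931] z [ 0.111 -0.716 -0.689] y [0.993 0.105 0.05 ]
[0.2, -0.1, -0.05] [-0.008  0.037  0.026] [-2.61 -0.91  1.22  1.06  2.11 -1.8 ] [ 0.194 -0.208  0.887] z [ 0.172 -0.767 -0.619] y [0.985 0.149 0.089]
[0.25, 0.1, 0] [ 0.011  0.052 -0.007] [-2.61 -1.02  0.93  1.34  2.24 -1.34] [ 0.424 -0.077  0.894] z [ 0.184 -0.774 -0.606] y [0.983 0.158 0.096]
[0.2, 0.2, -0.1] [ 0.039  0.044 -0.011] [-2.52 -0.99  0.43  1.68  2.33 -0.7 ] [0.63  0.123 0.824] z [ 0.177 -0.763 -0.622] y [0.984 0.153 0.092]
```

>>> servo_tool:
  steps:
    - [[-0.006,0.001,-0.016,0],[-0.006,0.001,-0.016,0],[-0.006,0.001,-0.016,0],[-0.006,0.001,-0.016,0],[-0.006,0.001,-0.016,0]]

```text
time: 10.78
tool_pos: [0.0191, 0.1264, 1.016]
tcp_rot: [1.705, 1.824, -0.654]
ft_force: [0.2, 0.3, 0.1]
grip_width: -0.002
```

```bash
python3 st.py
```

```text
10.775 [-1.4053 -0.4294  0.1349 -0.105   2.68   -1.5856] [0.0191 0.1264 1.016 ] F [0.2 0.3 0.1] 
 [[-0.0413  0.9969  0.0666]
 [ 0.7273  0.0757 -0.6821]
 [-0.685   0.0203 -0.7282]]
```

>>> servo_tool:
  steps:
    - [[-0.032,0.002,0.045,0],[-0.032,0.002,0.045,0],[-0.032,0.002,0.045,0],[-0.032,0.002,0.045,0],[-0.032,0.002,0.045,0]]

```text
time: 11.4
tool_pos: [0.0499, -0.142, 0.962]
tcp_rot: [1.71, 1.821, -0.657]
ft_force: [-2.0, 0.6, 0.7]
grip_width: -0.0
```

>>> servo_tool:
  steps:
    - [[-0.034,0.002,0.046,0],[-0.034,0.002,0.046,0],[-0.034,0.002,0.046,0],[-0.034,0.002,0.046,0],[-0.034,0.002,0.046,0]]

```text
time: 12.02
tool_pos: [0.0939, -0.4199, 0.9107]
tcp_rot: [1.711, 1.824, -0.664]
ft_force: [-0.2, 0.5, 0.7]
grip_width: -0.0
```

```bash
python3 st.py; python3 try.py "[[0.27,0.05,-0.12],[0.1,0.25,-0.12],[0.05,0.25,-0.15],[0.05,0.1,-0.2]]"
```

```text
12.025 [-1.4647 -0.3585  0.9598 -0.016   1.7863 -1.5383] [ 0.0939 -0.4199  0.9107] F [-0.2  0.5  0.7] 
 [[-0.0413  0.9975  0.0569]
 [ 0.7279  0.0691 -0.6822]
 [-0.6845  0.0132 -0.7289]]
[ 0.094 -0.42   0.911]
[0.27, 0.05, -0.12] [0.021 0.054 0.014] [-0.6  -0.28  1.17 -0.56  1.69 -0.9 ] [ 0.36  -0.374  0.793] z [ 0.057 -0.682 -0.729] y [0.998 0.069 0.013]
[0.1, 0.25, -0.12] [ 0.052  0.023 -0.015] [ 0.06 -0.28  1.39 -0.8   1.88 -0.32] [ 0.46  -0.125  0.671] z [ 0.057 -0.682 -0.729] y [0.998 0.069 0.013]
[0.05, 0.25, -0.15] [ 0.057  0.013 -0.012] [ 0.5  -0.04  1.44 -0.75  1.98  0.21] [0.51  0.128 0.521] z [ 0.057 -0.682 -0.729] y [0.998 0.069 0.013]
[0.05, 0.1, -0.2] [0.042 0.011 0.016] [ 0.6   0.21  1.51 -0.66  1.8   0.5 ] [0.56 0.23 0.32] z [ 0.057 -0.682 -0.729] y [0.998 0.069 0.013]
```

>>> servo_tool:
  steps:
    - [[0.021,0.054,0.014,0],[0.021,0.054,0.014,0],[0.021,0.054,0.014,0],[0.021,0.054,0.014,0],[0.021,0.054,0.014,0]]

```text
time: 12.65
tool_pos: [0.3618, -0.3705, 0.7923]
tcp_rot: [1.71, 1.825, -0.664]
ft_force: [-0.8, -1.2, 0.8]
grip_width: -0.001
```

>>> servo_tool:
  steps:
    - [[0.052,0.023,-0.015,0],[0.052,0.023,-0.015,0],[0.052,0.023,-0.015,0],[0.052,0.023,-0.015,0],[0.052,0.023,-0.015,0]]

```text
time: 13.28
tool_pos: [0.46, -0.1211, 0.6703]
tcp_rot: [1.71, 1.825, -0.665]
ft_force: [0.8, -0.5, 0.0]
grip_width: -0.006
```

>>> servo_tool:
  steps:
    - [[0.057,0.013,-0.012,0],[0.057,0.013,-0.012,0],[0.057,0.013,-0.012,0],[0.057,0.013,-0.012,0],[0.057,0.013,-0.012,0]]

```text
time: 13.9
tool_pos: [0.5092, 0.1317, 0.5193]
tcp_rot: [1.71, 1.825, -0.665]
ft_force: [2.2, -0.2, 0.5]
grip_width: -0.0
```

>>> servo_tool:
  steps:
    - [[0.042,0.011,0.016,0],[0.042,0.011,0.016,0],[0.042,0.011,0.016,0],[0.042,0.011,0.016,0],[0.042,0.011,0.016,0]]

```text
time: 14.52
tool_pos: [0.5599, 0.2324, 0.3174]
tcp_rot: [1.71, 1.825, -0.666]
ft_force: [-0.2, -0.1, -0.4]
grip_width: -0.001
```

```bash
python3 st.py; python3 - <<'E'
from rig import robot
import cv2
m=robot.camera_model('wrist');print(m)
im=robot.camera('wrist');cv2.imwrite('pics/w1.png',im[:,:,::-1])
E
```

```text
14.525 [ 0.5999  0.2099  1.5063 -0.6584  1.8032  0.505 ] [0.5599 0.2324 0.3174] F [-0.2 -0.1 -0.4] 
 [[-0.0423  0.9975  0.056 ]
 [ 0.7271  0.0692 -0.6831]
 [-0.6852  0.0118 -0.7282]]
{'K': array([[325.1922621 ,   0.        , 279.25786445],
       [  0.        , 325.1922621 , 209.98132241],
       [  0.        ,   0.        ,   1.        ]]), 'R': array([[ 0.99752895,  0.06927954,  0.01167627],
       [ 0.02536099, -0.51006591,  0.85976135],
       [ 0.06551954, -0.85734072, -0.51056251]]), 't': array([-0.57811104, -0.14671253,  0.50373043])}
```

View pics/w1.png

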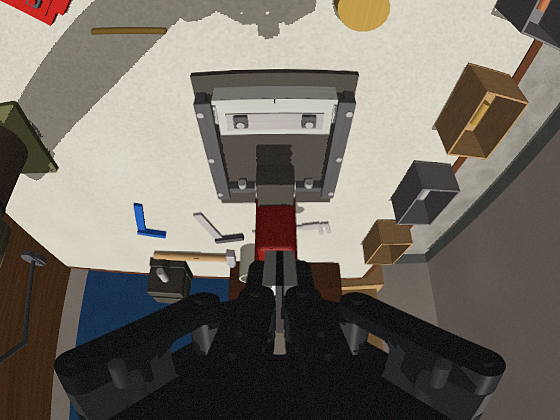

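```bash
python3 - <<'E'
import cv2
im=cv2.imread("pics/w1.png")
cv2.imwrite("pics/w1c.png",cv2.resize(im[60:210,180:370],(760,600),interpolation=cv2.INTER_CUBIC))
E
```

```text
(no output)
```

View pics/w1c.png

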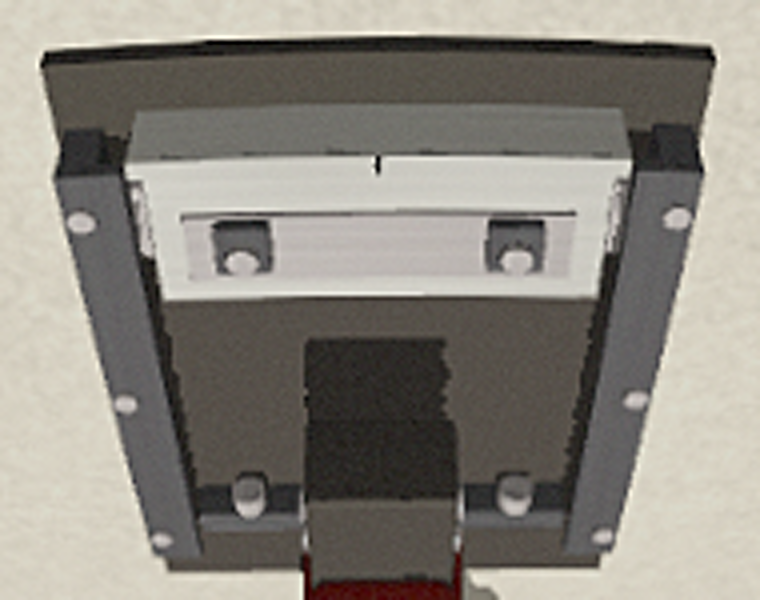

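```bash
cat >> h.py <<'E'
P0=np.array([0.57198,-0.01813,-1.50305])
def inv(X,P=P0):
    c,s=np.cos(P[2]),np.sin(P[2]);d=np.asarray(X)[:2]-P[:2];return np.array([c*d[0]+s*d[1],-s*d[0]+c*d[1],X[2]])
Kw=(325.19226,279.25786,209.98132)
def wproj(m,X):
    c=m['R']@np.asarray(X)+m['t']; th=np.arctan2(np.hypot(c[0],c[1]),c[2]); a=np.arctan2(c[1],c[0]); return np.array([Kw[1]+Kw[0]*th*np.cos(a),Kw[2]+Kw[0]*th*np.sin(a)])
def wray(m,uv,z):
    d=np.array(uv)-Kw[1:]; r=np.hypot(*d); th=r/Kw[0]; v=np.array([np.sin(th)*d[0]/r,np.sin(th)*d[1]/r,np.cos(th)]); d=m['R'].T@v; o=-m['R'].T@m['t']; return o+d*(z-o[2])/d[2]
E
python3 - <<'E'
from h import *
m={'R':np.array([[0.99752895,0.06927954,0.01167627],[0.02536099,-0.51006591,0.85976135],[0.06551954,-0.85734072,-0.51056251]]),'t':np.array([-0.57811104,-0.14671253,0.50373043])}
C=lambda a,b:(180+a/4-.5,60+b/4-.5)
def fitp(obs):
    return least_squares(lambda P:np.concatenate([wproj(m,w(P,p))-uv for uv,p in obs]),P0)
obs=[(C(43,58),(-.15,-.12,.01)),(C(714,54),(-.15,.12,.01)),(C(167,558),(.19,-.12,.01)),(C(600,557),(.19,.12,.01))]
r=fitp(obs);print('press wrist',r.x,r.fun.round(2));
for P in(P0,r.x):
    for nm,uv,z in(('mark',C(378,155),.04),('fl L',C(127,161),.04),('fl R',C(632,160),.04),('studR',C(249,485),.03),('studL',C(515,484),.03),('front',C(380,297),.02),('noseR',C(305,500),.062),('noseL',C(457,498),.062),('barL',C(697,170),.038),('barR',C(57,176),.038)):
        print(nm,inv(wray(m,uv,z),P).round(4),wray(m,uv,z).round(4))
E
```

```text
press wrist [ 0.57258349 -0.01410587 -1.50621207] [-1.34 -0.58  1.47 -0.78 -0.26  2.62  0.11  2.05]
mark [-0.1263  0.0009  0.04  ] [0.5644 0.1079 0.04  ]
fl L [-0.1271 -0.0861  0.04  ] [0.4775 0.1029 0.04  ]
fl R [-0.1254  0.089   0.04  ] [0.6523 0.113  0.04  ]
studR [ 0.0809 -0.0624  0.03  ] [ 0.5152 -0.1031  0.03  ]
studL [0.0821 0.0635 0.03  ] [ 0.6409 -0.0957  0.03  ]
front [-0.0346  0.0008  0.02  ] [0.5704 0.0164 0.02  ]
noseR [ 0.0485 -0.033   0.062 ] [ 0.5424 -0.0688  0.062 ]
noseL [0.0481 0.0335 0.062 ] [ 0.6086 -0.0639  0.062 ]
barL [-0.1203  0.1135  0.038 ] [0.6771 0.1095 0.038 ]
barR [-0.1204 -0.1129  0.038 ] [0.4512 0.0944 0.038 ]
mark [-0.1223 -0.0003  0.04  ] [0.5644 0.1079 0.04  ]
fl L [-0.1229 -0.0873  0.04  ] [0.4775 0.1029 0.04  ]
fl R [-0.1217  0.0878  0.04  ] [0.6523 0.113  0.04  ]
studR [ 0.0851 -0.063   0.03  ] [ 0.5152 -0.1031  0.03  ]
studL [0.0859 0.0629 0.03  ] [ 0.6409 -0.0957  0.03  ]
front [-0.0306 -0.0002  0.02  ] [0.5704 0.0164 0.02  ]
noseR [ 0.0526 -0.0337  0.062 ] [ 0.5424 -0.0688  0.062 ]
noseL [0.052  0.0328 0.062 ] [ 0.6086 -0.0639  0.062 ]
barL [-0.1166  0.1123  0.038 ] [0.6771 0.1095 0.038 ]
barR [-0.1161 -0.1141  0.038 ] [0.4512 0.0944 0.038 ]
```

```bash
python3 tw.py .561 .160 .05 abs; python3 tw.py 0 0 -.018;  python3 tw.py .00678 -.09977 0
```

```text
tool delta [ 0.1252 -0.0038  0.2391] norm 0.27 z [ 0.051 -0.685 -0.727] yaw y 4.1
tool delta [ 0.0124 -0.      0.0131] norm 0.018 z [ 0.051 -0.685 -0.727] yaw y 4.1
tool delta [-0.0727 -0.0003  0.0687] norm 0.1 z [ 0.051 -0.685 -0.727] yaw y 4.1
```

>>> servo_tool:
  steps:
    - [[0.025,-0.001,0.048,0],[0.025,-0.001,0.048,0],[0.025,-0.001,0.048,0],[0.025,-0.001,0.048,0],[0.025,0,0.047,0]]

```text
time: 15.2
tool_pos: [0.564, 0.1585, 0.0587]
tcp_rot: [1.711, 1.824, -0.664]
ft_force: [0.1, -0.1, -0.3]
grip_width: 0.001
```

```bash
python3 st.py; python3 - <<'E'
from rig import robot
from h import *
s=robot.state();print('press',inv(s['tool_pos']))
m=robot.camera_model('wrist')
for n in('wrist','scene'):
    im=robot.camera(n);cv2.imwrite(f'pics/{n}2.png',im[:,:,::-1])
E
```

```text
15.2 [ 0.5034  0.3678  1.7781 -0.6863  1.4084  0.701 ] [0.564  0.1585 0.0587] F [ 0.1 -0.1 -0.3] 
 [[-0.0415  0.9975  0.0567]
 [ 0.7275  0.0691 -0.6827]
 [-0.6849  0.0129 -0.7285]]
press [-0.17680768  0.00402988  0.05866419]
```

View pics/wrist2.png

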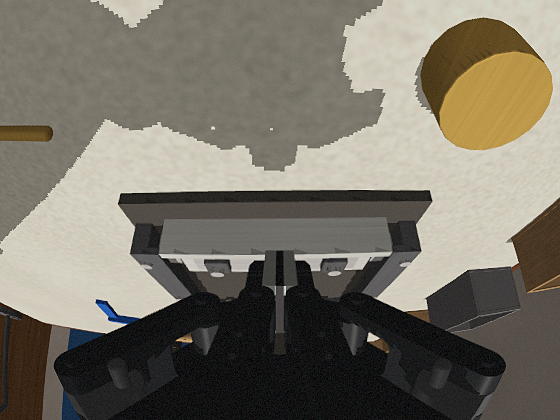

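View pics/scene2.png

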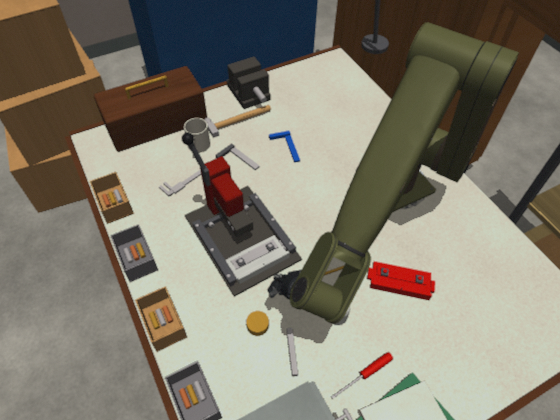

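```bash
cat >> tw.py <<'E'
E
cat > pw.py <<'E'
# pw.py px py z : tool delta to press-frame target ; 
import sys
from rig import robot
from h import *
s=robot.state();R=Ro.from_rotvec(s['tcp_rot']).as_matrix()
print('t',s['time'],'press',inv(s['tool_pos']).round(4),'F press',(w((0,0,-P0[2]),np.array(s['ft_force']))).round(1))
if len(sys.argv)>3:
    X=w(P0,[float(v) for v in sys.argv[1:4]]);print('tool delta',(R.T@(X-s['tool_pos'])).round(4))
E
python3 pw.py -.162 .001 .032
```

```text
t 15.3 press [-0.1745 -0.0006  0.0538] F press [-0.5 -0.5 -0.6]
tool delta [0.006  0.0016 0.0244]
```

>>> servo_tool:
  steps:
    - [[0.006,0.0015,0.01,0],[0,0,0.014,0],[0,0,0,0],[0,0,0,0],[0,0,0,0]]

```text
time: 15.92
tool_pos: [0.5674, 0.1479, 0.0396]
tcp_rot: [1.712, 1.823, -0.662]
ft_force: [1.0, 0.3, -0.3]
grip_width: 0.002
```

```bash
python3 pw.py -.142 .001 .032
```

```text
t 15.925 press [-0.166   0.0067  0.0396] F press [-0.2  1.  -0.3]
tool delta [-0.0123 -0.0058  0.0219]
```

>>> servo_tool:
  steps:
    - [[0,0,0,0],[0,0,0,0],[0,0,0,0],[0,0,0,0],[0,0,0,0]]

```text
time: 16.55
tool_pos: [0.5669, 0.1474, 0.0387]
tcp_rot: [1.711, 1.824, -0.664]
ft_force: [0.2, 0.1, 0.5]
grip_width: -0.001
```

```bash
python3 pw.py -.142 .001 .032; python3 st.py
```

```text
t 16.55 press [-0.1655  0.0061  0.0387] F press [-0.1  0.2  0.5]
tool delta [-0.0126 -0.0052  0.0209]
16.55 [ 0.4862  0.3892  1.7905 -0.6978  1.3732  0.7123] [0.5669 0.1474 0.0387] F [0.2 0.1 0.5] 
 [[-0.041   0.9975  0.0569]
 [ 0.7276  0.0688 -0.6826]
 [-0.6848  0.0134 -0.7286]]
```

```bash
python3 pw.py -.155 .001 .031
```

```text
t 16.55 press [-0.1655  0.0061  0.0387] F press [-0.1  0.2  0.5]
tool delta [-0.0024 -0.0052  0.0127]
```

>>> servo_tool:
  steps:
    - [[-0.002,-0.0025,0.006,0],[-0.002,-0.0025,0.006,0],[0,0,0,0],[0,0,0,0],[0,0,0,0]]

```text
time: 17.18
tool_pos: [0.5629, 0.1361, 0.0328]
tcp_rot: [1.711, 1.824, -0.663]
ft_force: [-0.2, 0.4, 0.4]
grip_width: -0.001
```

```bash
python3 pw.py -.142 .001 .032
```

```text
t 17.175 press [-0.1545  0.0014  0.0328] F press [-0.4 -0.2  0.4]
tool delta [-0.0086 -0.0005  0.0091]
```

>>> servo_tool:
  steps:
    - [[-0.0022,0,0.0021,0],[-0.0022,0,0.0021,0],[-0.0022,0,0.0021,0],[-0.0022,0,0.0021,0],[-0.0022,0,0.0021,0]]

```text
time: 17.8
tool_pos: [0.5638, 0.1206, 0.0325]
tcp_rot: [1.711, 1.824, -0.664]
ft_force: [1.1, 0.2, 0.5]
grip_width: -0.001
```

```bash
python3 pw.py -.1 .001 .032
```

```text
t 17.8 press [-0.1389  0.0013  0.0325] F press [-0.1  1.2  0.5]
tool delta [-0.028  -0.0003  0.0271]
```

>>> servo_tool:
  steps:
    - [[-0.003,0,0.0028,0],[-0.003,0,0.0028,0],[-0.003,0,0.0028,0],[-0.003,0,0.0028,0],[-0.003,0,0.0028,0]]

```text
time: 18.42
tool_pos: [0.5652, 0.1001, 0.0326]
tcp_rot: [1.711, 1.824, -0.664]
ft_force: [0.5, 0.7, -0.6]
grip_width: -0.001
```

```bash
python3 pw.py -.07 .001 .032;python3 - <<'E'
from rig import robot
from h import *
for n in('top','scene'):
    im=robot.camera(n)[:,:,::-1]
    c=im[115:215,225:355] if n=='top' else im[180:300,180:310]
    cv2.imwrite(f'pics/{n}3.png',cv2.resize(c,(650,500),interpolation=cv2.INTER_CUBIC))
E
```

```text
t 18.425 press [-0.1184  0.0013  0.0326] F press [-0.6  0.5 -0.6]
tool delta [-0.0348 -0.0003  0.0336]
```

View pics/scene3.png

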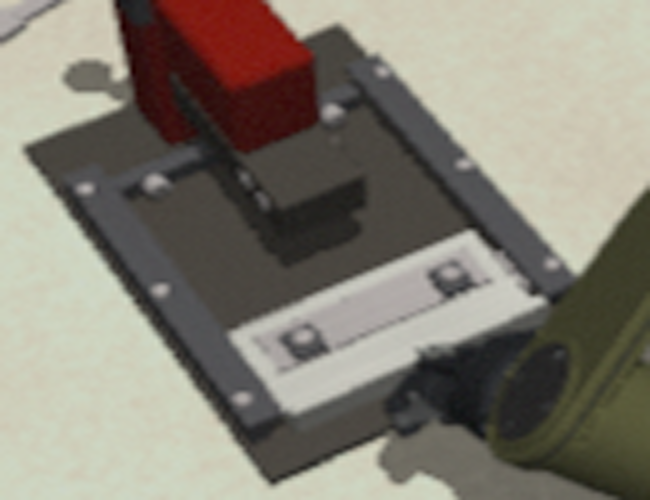

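View pics/top3.png

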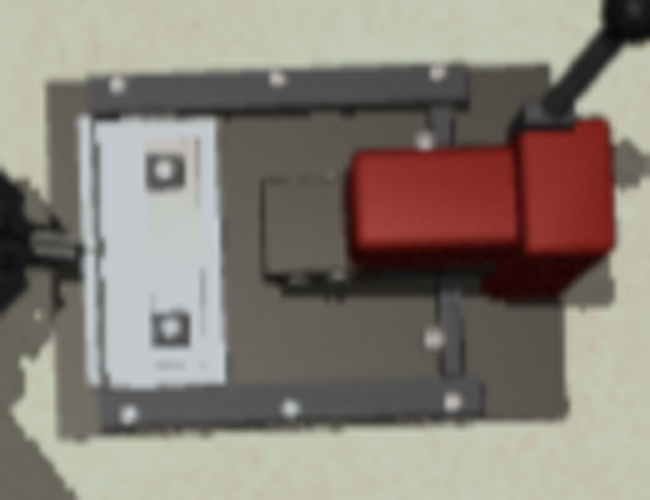

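```bash
python3 - <<'E'
from h import *
from rig import robot
s=robot.state();R=Ro.from_rotvec(s['tcp_rot']).as_matrix();X=s['tool_pos'];print(X,inv(X))
for nm,Y in(('tcp',X),('tip',X+.014*R[:,2]),('front',X+.014*R[:,2]-.011*R[:,0])):
    u=proj('top',Y);v=proj('scene',Y);print(nm,inv(Y).round(4),((u-[225,115]+.5)*5).round(0),((v-[180,180]+.5)*5*np.array([1,500/600])).round(0))
E
```

```text
[0.56517056 0.09992522 0.03261214] [-0.11824537  0.00119787  0.03261214]
tcp [-0.1182  0.0012  0.0326] [ 96. 250.] [416. 357.]
tip [-0.1087  0.0013  0.0224] [111. 252.] [408. 354.]
front [-0.1006  0.0012  0.0299] [123. 250.] [401. 341.]
```

```bash
python3 - <<'E'
from rig import robot
from h import *
im=robot.camera('wrist')[:,:,::-1];cv2.imwrite('pics/w4.png',im)
im=robot.camera('top')[:,:,::-1];cv2.imwrite('pics/t4.png',cv2.resize(im[140:190,210:275],(780,600),interpolation=cv2.INTER_CUBIC))
im=robot.camera('scene')[:,:,::-1];cv2.imwrite('pics/s4.png',cv2.resize(im[230:300,230:320],(771,600),interpolation=cv2.INTER_CUBIC))
E
```

```text
(no output)
```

View pics/w4.png

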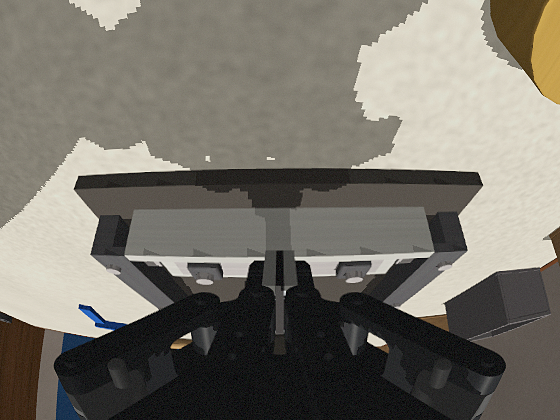

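View pics/t4.png

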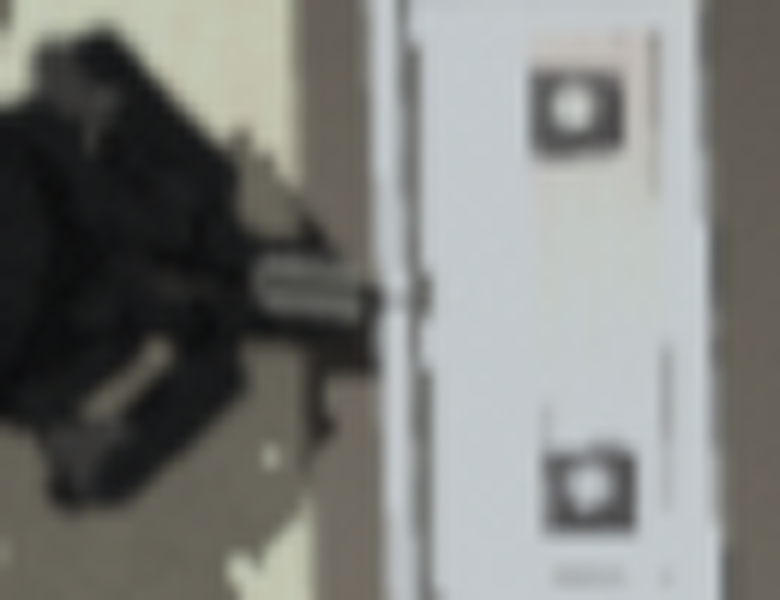

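View pics/s4.png

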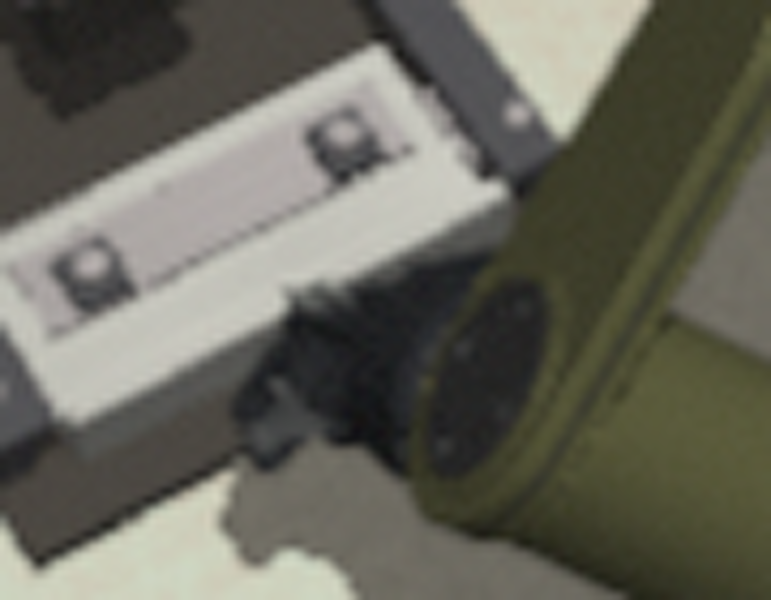

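```bash
python3 - <<'E'
from h import *
from rig import robot
s=robot.state();m=robot.camera_model('wrist');R=Ro.from_rotvec(s['tcp_rot']).as_matrix();X=s['tool_pos']
for q in((-.126,-.088,.04),(-.126,.088,.04),(-.126,-.088,.01),(-.126,.088,.01),(-.15,-.12,.01),(-.15,.12,.01),(-.12,-.113,.038)): print(q,wproj(m,w(P0,q)).round(0))
for d in(-.019,0,.014): print('tool',d,wproj(m,X+R[:,2]*d).round(0), wproj(m,X+R[:,2]*d-.011*R[:,0]).round(0))
print(-m['R'].T@m['t'], R.T@(-m['R'].T@m['t']-X))
print(wray(m,(132,255),.04),inv(wray(m,(132,255),.04)),inv(wray(m,(424,250),.04)))
print('bed',[inv(wray(m,c,.01)).round(4) for c in((76,181),(482,176))])
E
```

```text
(-0.126, -0.088, 0.04) [122. 255.]
(-0.126, 0.088, 0.04) [432. 251.]
(-0.126, -0.088, 0.01) [132. 209.]
(-0.126, 0.088, 0.01) [422. 206.]
(-0.15, -0.12, 0.01) [ 71. 189.]
(-0.15, 0.12, 0.01) [482. 185.]
(-0.12, -0.113, 0.038) [ 92. 254.]
tool -0.019 [280. 264.] [280. 283.]
tool 0 [280. 249.] [280. 267.]
tool 0.014 [280. 240.] [280. 257.]
[0.55268985 0.26499365 0.10539549] [ 0.0704739  -0.00024546 -0.16607163]
[0.48222712 0.10239621 0.04      ] [-0.12632551 -0.08138803  0.04      ] [-0.12869121  0.08128184  0.04      ]
bed [array([-0.1574, -0.1119,  0.01  ]), array([-0.1583,  0.1152,  0.01  ])]
```

```bash
python3 - <<'E'
import cv2,numpy as np
im=cv2.imread("pics/w4.png")[170:320,190:370]
c=cv2.resize(im,(720,600),interpolation=cv2.INTER_CUBIC)
cv2.imwrite("pics/w4c.png",np.clip(c.astype(float)*1.8+15,0,255).astype('uint8'))
E
```

```text
(no output)
```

View pics/w4c.png

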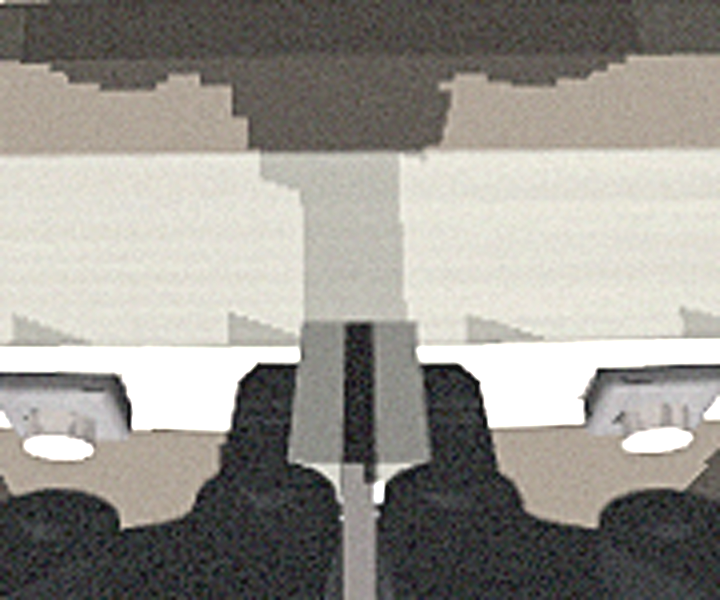

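```bash
python3 - <<'E'
from h import *
from rig import robot
s=robot.state();m=robot.camera_model('wrist');R=Ro.from_rotvec(s['tcp_rot']).as_matrix();X=s['tool_pos']
for z in(.02,.025,.03,.033,.036,.04,.045):
    Y=wray(m,(280,250.5),z);print(z,inv(Y).round(4),'tool',(R.T@(Y-X)).round(4))
print(s['time'])
E
```

```text
0.02 [-0.0883  0.0018  0.02  ] tool [-0.0135  0.0002  0.03  ]
0.025 [-0.0998  0.0017  0.025 ] tool [-0.0086  0.0002  0.0185]
0.03 [-0.1112  0.0016  0.03  ] tool [-0.0036  0.0002  0.007 ]
0.033 [-0.1181  0.0015  0.033 ] tool [-0.0007  0.0002  0.0002]
0.036 [-0.125   0.0014  0.036 ] tool [ 0.0023  0.0002 -0.0067]
0.04 [-0.1341  0.0014  0.04  ] tool [ 0.0062  0.0001 -0.0159]
0.045 [-0.1456  0.0012  0.045 ] tool [ 0.0111  0.0001 -0.0274]
18.675
```

```bash
python3 - <<'E'
from h import *
X=np.array([.21453,.61283,.20681]);d=np.array([.331,.944,0])
for q in(X,X+[0,0,-.014],X+[0,0,-.001],X+.05*d+[0,0,0.0],X-.05*d):print(proj('top',q).round(1),proj('scene',q).round(1))
im=cv2.imread('pics/top0.png');cv2.imwrite('pics/a.png',cv2.resize(im[240:340,0:130],(780,600),interpolation=cv2.INTER_CUBIC))
im=cv2.imread('pics/scene0.png');cv2.imwrite('pics/b.png',cv2.resize(im[260:370,460:560],(545,600),interpolation=cv2.INTER_CUBIC))
E
```

```text
[ 51.  274.6] [490.6 336.6]
[ 53.8 274. ] [488.5 338.8]
[ 51.2 274.6] [490.5 336.8]
[ 34.3 268.2] [499.4 357.3]
[ 67.8 281. ] [482.3 317. ]
```

View pics/b.png

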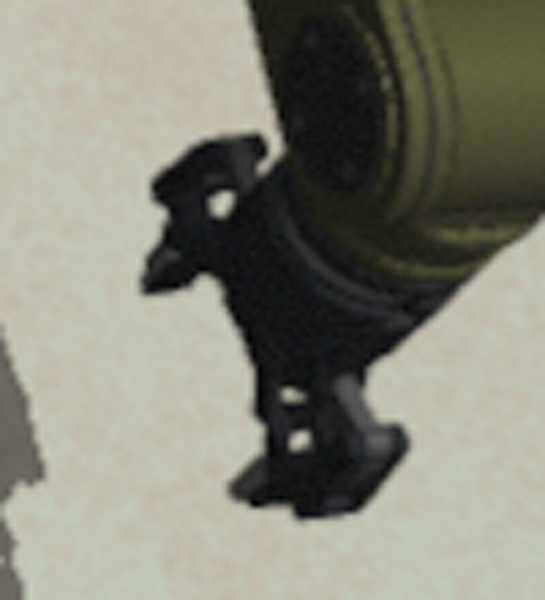

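View pics/a.png

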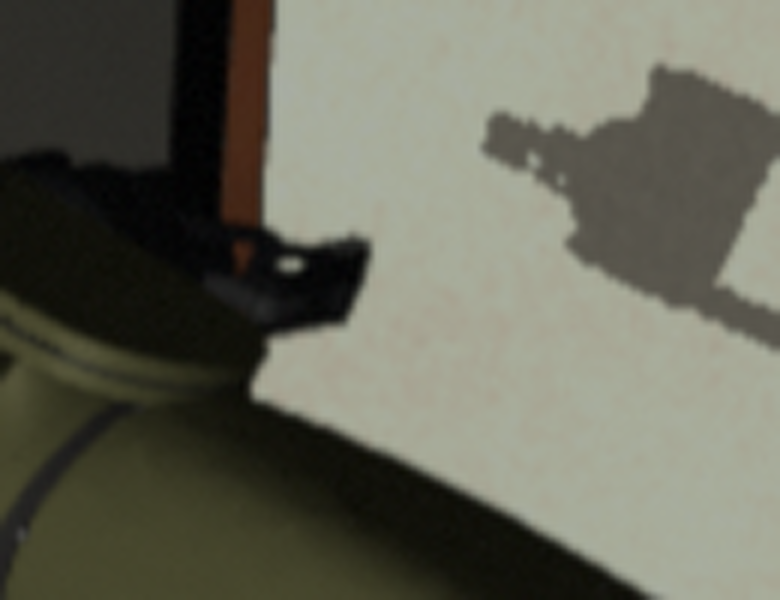

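```bash
cat > tri.py <<'E'
from h import *
def tri(a,b):
    f=lambda X:np.concatenate([proj('top',X)-a,proj('scene',X)-b]); r=least_squares(f,[.56,.1,.05]); return r.x,r.fun
E
python3 - <<'E'
from tri import *
from rig import robot
s=robot.state();R=Ro.from_rotvec(s['tcp_rot']).as_matrix();X=s['tool_pos']
for b in((263.6,264),(262,263),(265,265)):
    Y,f=tri((241.3,164.7),b);print(Y.round(4),inv(Y).round(4),f.round(1),'tool',(R.T@(Y-X)).round(4))
for d in(-.045,-.03,-.02,0,.014):
  for x in(-.011,0,.011):
    Y=X+R@[x,0,d]; print(d,x,inv(Y).round(3),'t4',((proj('top',Y)-[210,140]+.5)*12).round(0),'s4',((proj('scene',Y)-[230,230]+.5)*8.57).round(0))
E
```

```text
[0.5635 0.1056 0.0468] [-0.1241 -0.      0.0468] [ 0.3 -0.4  0.4  0.1] tool [-0.0058 -0.0012 -0.014 ]
[0.5653 0.1038 0.0506] [-0.1221  0.0015  0.0506] [ 0.8 -1.1  1.2  0.2] tool [-0.0098  0.0005 -0.0154]
[0.5621 0.1073 0.0428] [-0.1258 -0.0014  0.0428] [-0.2  0.3 -0.3 -0. ] tool [-0.0018 -0.0026 -0.0123]
-0.045 -0.011 [-0.141  0.001  0.073] t4 [311. 282.] s4 [319. 297.]
-0.045 0 [-0.15   0.001  0.065] t4 [284. 287.] s4 [331. 326.]
-0.045 0.011 [-0.158  0.001  0.058] t4 [256. 293.] s4 [343. 354.]
-0.03 -0.011 [-0.131  0.001  0.062] t4 [354. 286.] s4 [303. 291.]
-0.03 0 [-0.139  0.001  0.055] t4 [326. 292.] s4 [315. 319.]
-0.03 0.011 [-0.147  0.001  0.047] t4 [299. 297.] s4 [327. 348.]
-0.02 -0.011 [-0.124  0.001  0.055] t4 [381. 289.] s4 [293. 287.]
-0.02 0 [-0.132  0.001  0.047] t4 [354. 295.] s4 [305. 315.]
-0.02 0.011 [-0.14   0.001  0.04 ] t4 [326. 300.] s4 [317. 343.]
0 -0.011 [-0.111  0.001  0.04 ] t4 [436. 295.] s4 [273. 279.]
0 0 [-0.119  0.001  0.033] t4 [408. 300.] s4 [285. 307.]
0 0.011 [-0.127  0.001  0.025] t4 [381. 306.] s4 [297. 334.]
0.014 -0.011 [-0.101  0.001  0.03 ] t4 [473. 299.] s4 [260. 273.]
0.014 0 [-0.109  0.001  0.022] t4 [445. 304.] s4 [271. 301.]
0.014 0.011 [-0.117  0.002  0.015] t4 [418. 309.] s4 [283. 328.]
```

>>> servo_tool:
  steps:
    - [[0.0109,0,-0.0103,0],[0.0109,0,-0.0103,0],[0.0082,0,0.0088,0],[0.0082,0,0.0088,0],[0,0,0,0]]

```text
time: 19.3
tool_pos: [0.5621, 0.1294, 0.0066]
tcp_rot: [1.71, 1.825, -0.669]
ft_force: [-0.1, 0.7, 0.6]
grip_width: 0.003
```

```bash
python3 pw.py -.07 .001 .032; cat > look.py <<'E'
import sys
from rig import robot
from h import *
k=sys.argv[1]
for n in sys.argv[2:]:
    n,*b=n.split(','); b=[int(v) for v in b]
    m=robot.camera_model(n); im=robot.camera(n)[:,:,::-1]
    if b: im=im[b[1]:b[3],b[0]:b[2]]
    f=min(780/im.shape[1],600/im.shape[0]); im=cv2.resize(im,None,fx=f,fy=f,interpolation=cv2.INTER_CUBIC)
    if n=='wrist': im=np.clip(im.astype(float)*1.6+15,0,255).astype('uint8'); np.savez(f'pics/{k}_m.npz',R=m['R'],t=m['t'])
    cv2.imwrite(f'pics/{k}_{n}.png',im); print(n,'scale',f)
E
python3 look.py 5 wrist,190,170,370,320 top,210,140,275,190 scene,230,230,320,300
```

```text
t 19.3 press [-1.478e-01  1.000e-04  6.600e-03] F press [-0.7 -0.1  0.6]
tool delta [-0.0741  0.0011  0.0349]
wrist scale 4.0
top scale 12.0
scene scale 8.571428571428571
```

View pics/5_wrist.png

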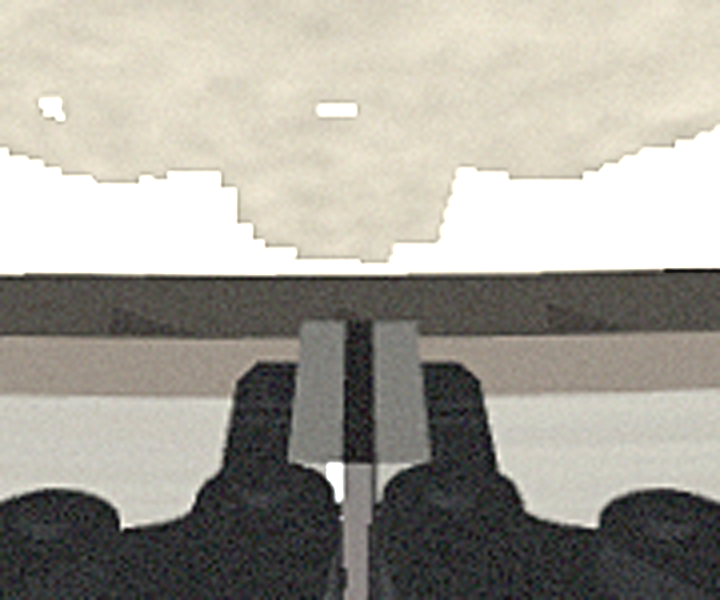

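View pics/5_top.png

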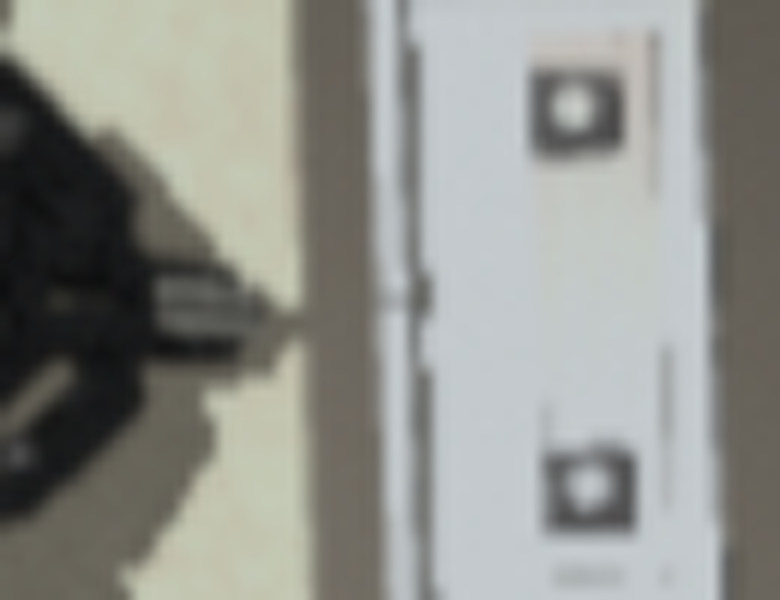

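View pics/5_scene.png

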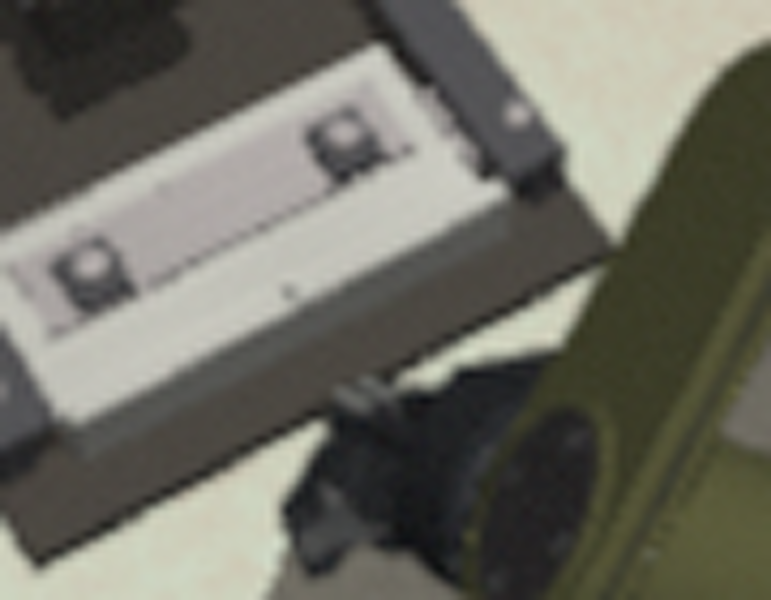

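```bash
python3 pw.py; python3 st.py; python3 - <<'E'
from tri import *
from rig import robot
s=robot.state();R=Ro.from_rotvec(s['tcp_rot']).as_matrix();X=s['tool_pos']
Y,f=tri((231.8,165),(269.4,274.6));print(inv(Y).round(4),f.round(1),'tool',(R.T@(Y-X)).round(4))
E
```

```text
t 19.45 press [-0.1482  0.0015  0.0085] F press [ 0.7  0.1 -0.4]
19.45 [ 0.4644  0.4133  1.8219 -0.7159  1.3201  0.7357] [0.5635 0.1298 0.0085] F [ 0.2 -0.7 -0.4] 
 [[-0.0408  0.9976  0.0565]
 [ 0.7274  0.0684 -0.6828]
 [-0.685   0.0132 -0.7284]]
[-0.1569  0.0011  0.0341] [-0.  0. -0. -0.] tool [-0.0112 -0.0001 -0.0246]
```

>>> servo_tool:
  steps:
    - [[-0.0037,0,0.0044,0],[-0.0037,0,0.0044,0],[-0.0037,0,0.0044,0],[-0.0037,0,0.0044,0],[0,0,0,0]]

```text
time: 20.08
tool_pos: [0.565, 0.1069, 0.0059]
tcp_rot: [1.712, 1.823, -0.664]
ft_force: [-0.1, 0.6, -0.6]
grip_width: 0.001
```

```bash
python3 pw.py -.1 .001 .006;python3 look.py 6 wrist,190,170,370,320 scene,230,230,320,300
```

```text
t 20.075 press [-0.1252  0.0015  0.0059] F press [-0.6 -0.1 -0.6]
tool delta [-0.0184 -0.0005  0.0172]
wrist scale 4.0
scene scale 8.571428571428571
```

View pics/6_wrist.png

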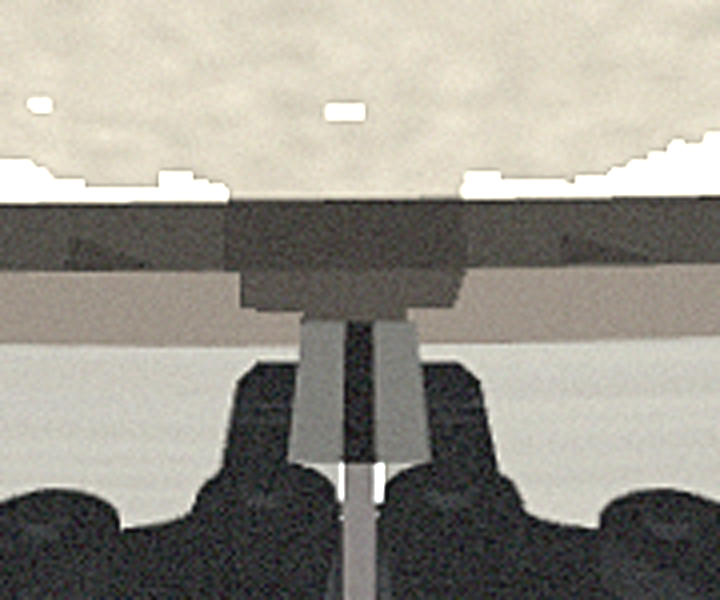

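View pics/6_scene.png

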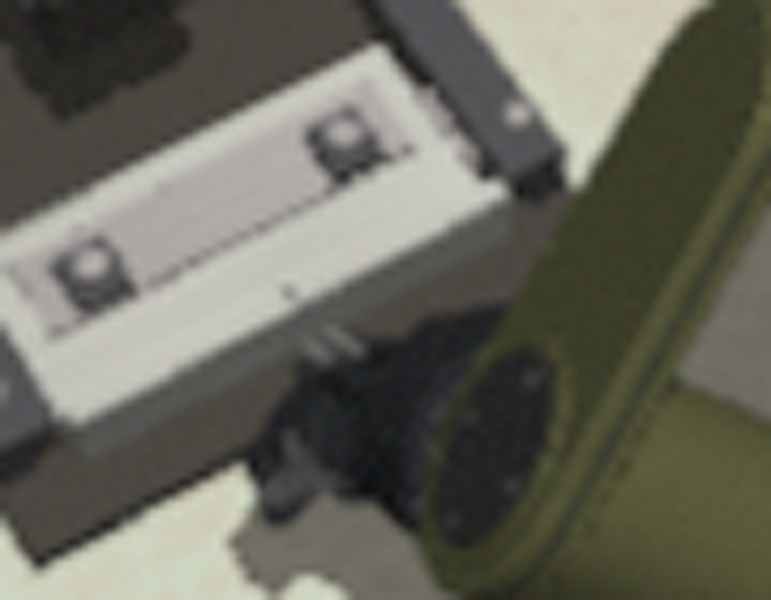

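>>> servo_tool:
  steps:
    - [[-0.0022,0,0.0021,0],[-0.0022,0,0.0021,0],[-0.0022,0,0.0021,0],[-0.0022,0,0.0021,0],[-0.0022,0,0.0021,0]]

```text
time: 20.8
tool_pos: [0.5664, 0.0927, 0.0059]
tcp_rot: [1.712, 1.824, -0.662]
ft_force: [-0.0, 3.9, 0.8]
grip_width: 0.0
```

```bash
python3 pw.py -.07 .001 .006;python3 look.py 7 scene,230,230,320,300
```

```text
t 20.8 press [-0.111   0.002   0.0059] F press [-3.9  0.3  0.8]
tool delta [-0.03   -0.001   0.0279]
scene scale 8.571428571428571
```

View pics/7_scene.png

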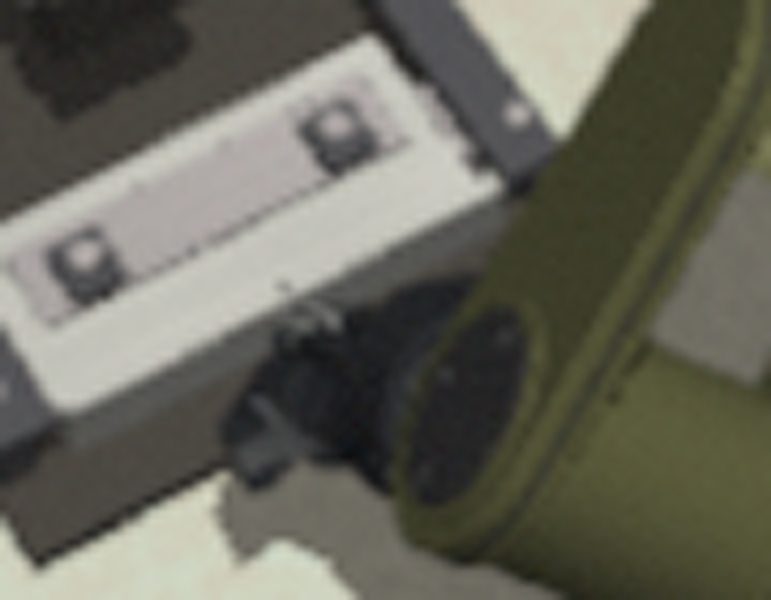

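>>> servo_tool:
  steps:
    - [[-0.0044,-0.0003,0.0041,0],[-0.0044,-0.0003,0.0041,0],[-0.0044,-0.0003,0.0041,0],[-0.0044,-0.0003,0.0041,0],[-0.0044,-0.0003,0.0041,0]]

```text
time: 21.48
tool_pos: [0.5669, 0.0618, 0.0059]
tcp_rot: [1.711, 1.824, -0.663]
ft_force: [1.5, 4.9, -0.3]
grip_width: -0.004
```

```bash
python3 pw.py -.05 .001 .006
```

```text
t 21.475 press [-0.0801  0.0004  0.0059] F press [-4.7  1.8 -0.3]
tool delta [-0.022   0.0006  0.0205]
```

>>> servo_tool:
  steps:
    - [[-0.0044,-0.0001,0.0041,0],[-0.0044,-0.0001,0.0041,0],[-0.0044,-0.0001,0.0041,0],[-0.0044,-0.0001,0.0041,0],[-0.0044,-0.0001,0.0041,0]]

```text
time: 22.1
tool_pos: [0.5687, 0.0319, 0.0061]
tcp_rot: [1.711, 1.824, -0.662]
ft_force: [1.9, 5.3, -1.0]
grip_width: -0.0
```

```bash
python3 pw.py -.02 .001 .006;python3 look.py 8 top,225,115,355,215
```

```text
t 22.1 press [-0.0501  0.0001  0.0061] F press [-5.1  2.3 -1. ]
tool delta [-0.0219  0.0008  0.0207]
top scale 6.0
```

View pics/8_top.png

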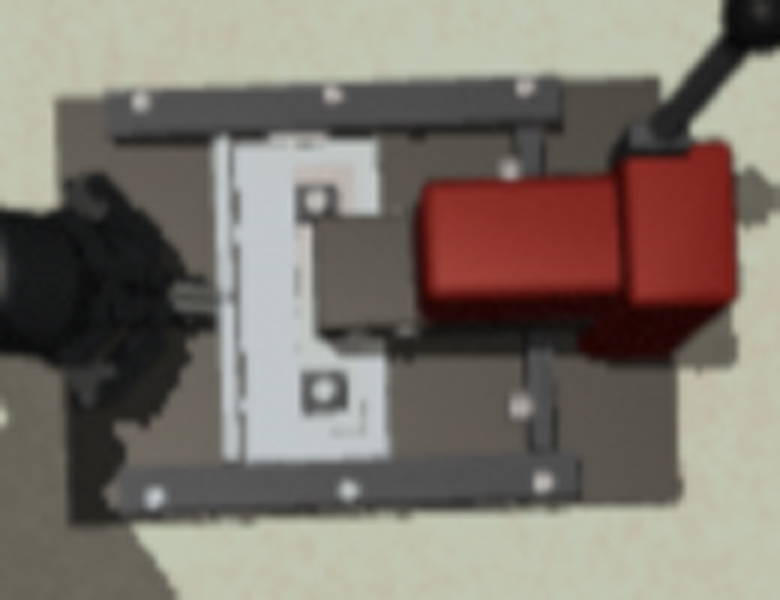

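>>> servo_tool:
  steps:
    - [[-0.0044,0.0002,0.0041,0],[-0.0044,0.0001,0.0041,0],[-0.0044,0.0001,0.0041,0],[-0.0044,0.0001,0.0041,0],[-0.0044,0.0001,0.0041,0]]

```text
time: 22.78
tool_pos: [0.5709, 0.0017, 0.0062]
tcp_rot: [1.711, 1.824, -0.664]
ft_force: [-0.5, 4.6, 0.5]
grip_width: -0.002
```

```bash
python3 pw.py -.00 .001 .006;python3 look.py 9 top,225,115,355,215
```

```text
t 22.775 press [-0.0198  0.0003  0.0062] F press [-4.6 -0.2  0.5]
tool delta [-0.0143  0.0007  0.0138]
top scale 6.0
```

View pics/9_top.png

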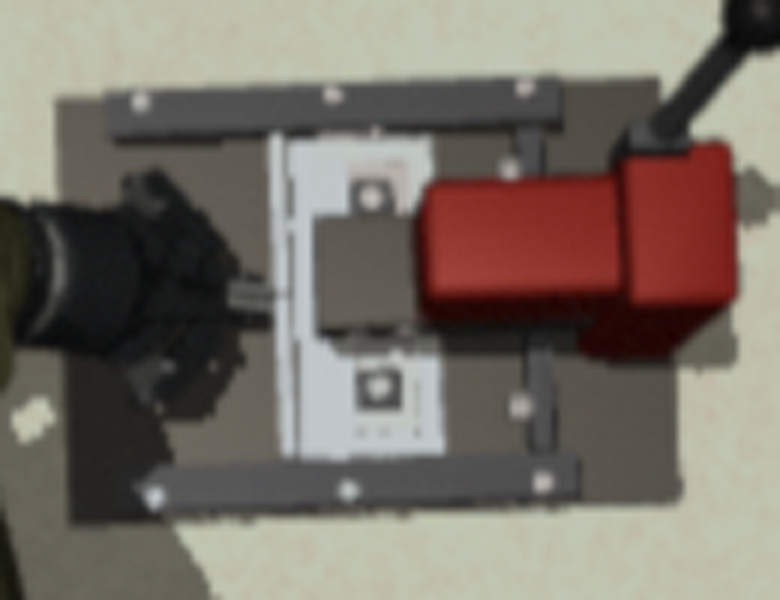

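>>> servo_tool:
  steps:
    - [[-0.003,0.0001,0.0028,0],[-0.003,0.0001,0.0028,0],[-0.003,0.0001,0.0028,0],[-0.003,0.0001,0.0028,0],[-0.003,0.0001,0.0028,0]]

```text
time: 23.45
tool_pos: [0.5729, -0.0185, 0.0062]
tcp_rot: [1.711, 1.824, -0.664]
ft_force: [0.1, 3.2, 0.7]
grip_width: 0.002
```

```bash
python3 pw.py -.00 .001 .006
```

```text
t 23.45 press [0.0005 0.0009 0.0062] F press [-3.1  0.3  0.7]
tool delta [ 0.0005  0.0001 -0.0002]
```

>>> servo_tool:
  steps:
    - [[-0.0015,0,0.0014,0],[-0.0015,0,0.0014,0],[-0.0015,0,0.0014,0],[-0.0015,0,0.0014,0],[-0.0015,0,0.0014,0]]

```text
time: 24.08
tool_pos: [0.5735, -0.0286, 0.0062]
tcp_rot: [1.711, 1.824, -0.664]
ft_force: [-0.7, 2.6, 0.6]
grip_width: 0.001
```

```bash
python3 pw.py .02 .001 .006; python3 look.py 10 top,225,115,355,215 scene,180,180,310,300 wrist
```

```text
t 24.075 press [0.0106 0.0008 0.0062] F press [-2.6 -0.6  0.6]
tool delta [-0.0067  0.0001  0.0066]
top scale 6.0
scene scale 5.0
wrist scale 1.3928571428571428
```

View pics/10_top.png

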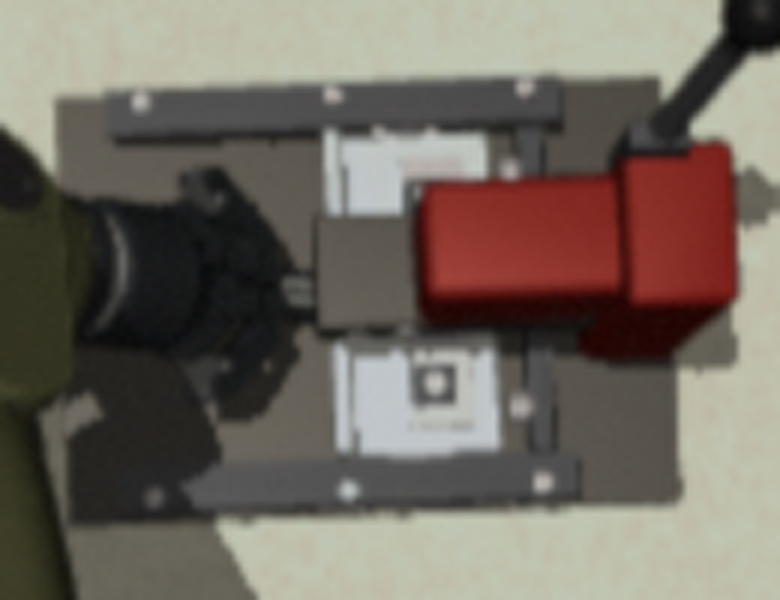

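View pics/10_scene.png

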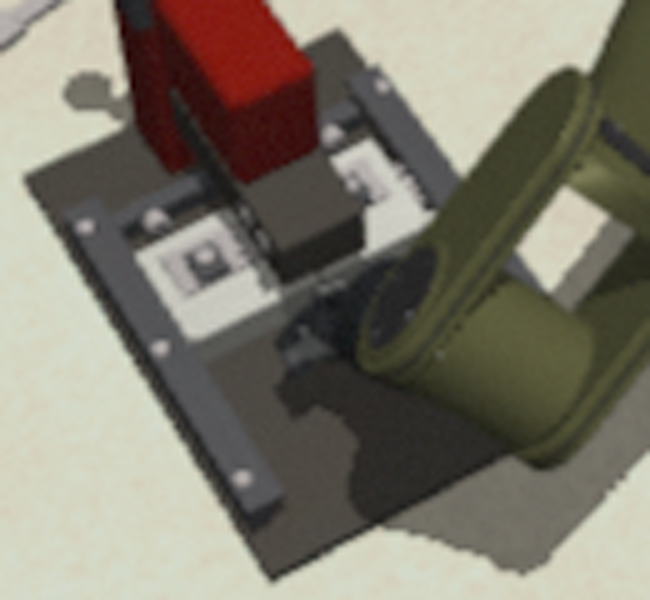

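View pics/10_wrist.png

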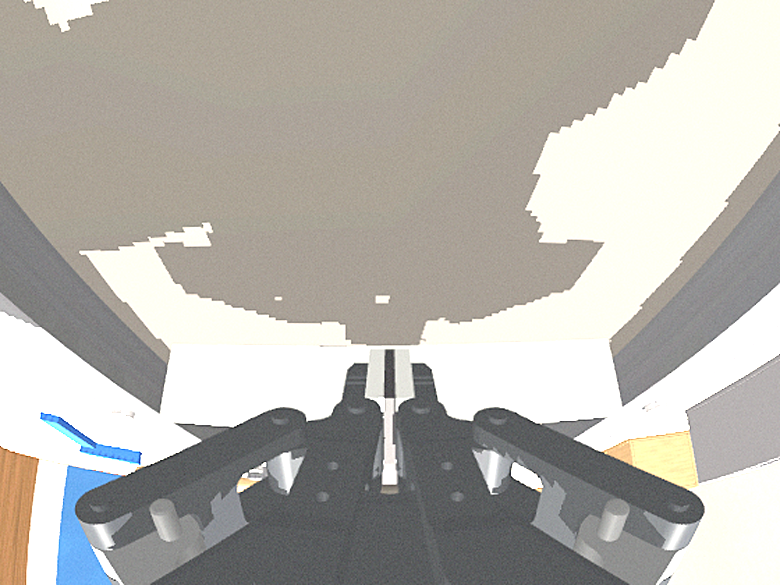

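>>> servo_tool:
  steps:
    - [[-0.0009,0,0.0008,0],[-0.0009,0,0.0008,0],[-0.0009,0,0.0008,0],[-0.0009,0,0.0008,0],[-0.0009,0,0.0008,0]]

```text
time: 24.85
tool_pos: [0.5738, -0.0346, 0.0063]
tcp_rot: [1.711, 1.824, -0.664]
ft_force: [-0.2, 2.3, -1.4]
grip_width: -0.0
```

```bash
python3 pw.py .02 .001 .006; python3 look.py 11 top,290,130,330,195
```

```text
t 24.85 press [0.0166 0.0007 0.0063] F press [-2.3 -0.  -1.4]
tool delta [-0.0023  0.0003  0.0026]
top scale 9.23076923076923
```

View pics/11_top.png

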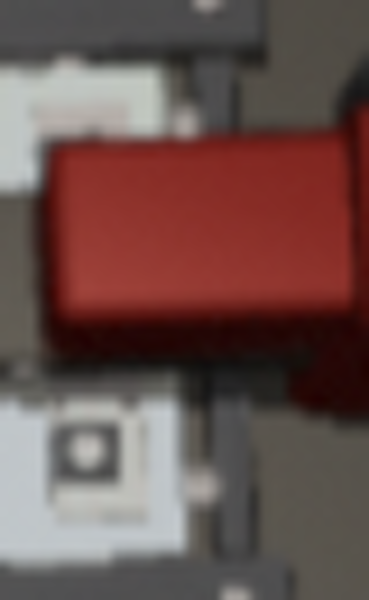

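>>> servo_tool:
  steps:
    - [[-0.0007,0,0.0007,0],[-0.0007,0,0.0007,0],[-0.0007,0,0.0007,0],[-0.0004,0,0.0004,0],[-0.0004,0,0.0004,0]]

```text
time: 25.52
tool_pos: [0.5744, -0.0353, 0.0061]
tcp_rot: [1.715, 1.826, -0.657]
ft_force: [-5.1, 21.8, 4.0]
grip_width: -0.003
```

```bash
python3 pw.py .02 .001 .006
```

```text
t 25.525 press [0.0173 0.0013 0.0061] F press [-22.1  -3.6   4. ]
tool delta [-0.0019 -0.0003  0.0019]
```

>>> servo_tool:
  steps:
    - [[0,0,0,0],[0,0,0,0],[0,0,0,0],[0,0,0,0],[0,0,0,0]]

```text
time: 26.15
tool_pos: [0.5744, -0.0353, 0.0062]
tcp_rot: [1.715, 1.826, -0.658]
ft_force: [-4.9, 19.8, 3.9]
grip_width: 0.003
```

```bash
python3 pw.py .02 .001 .006;  python3 look.py 12 top,290,130,330,195
```

```text
t 26.15 press [0.0173 0.0013 0.0062] F press [-20.1  -3.5   3.9]
tool delta [-0.0019 -0.0003  0.002 ]
top scale 9.23076923076923
```

View pics/12_top.png

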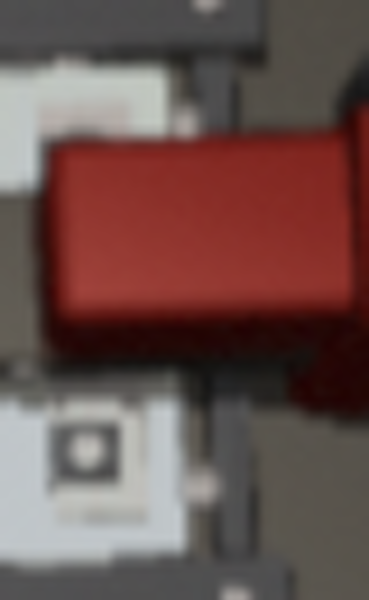

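```bash
python3 look.py 13 top,270,128,330,178 ; cp pics/13_top.png pics/13a.png; python3 look.py 13 top,270,158,330,208; cp pics/13_top.png pics/13b.png; python3 pw.py
```

```text
top scale 12.0
top scale 12.0
t 26.3 press [0.0173 0.0013 0.0062] F press [-20.4  -4.2   3.8]
```

View pics/13a.png

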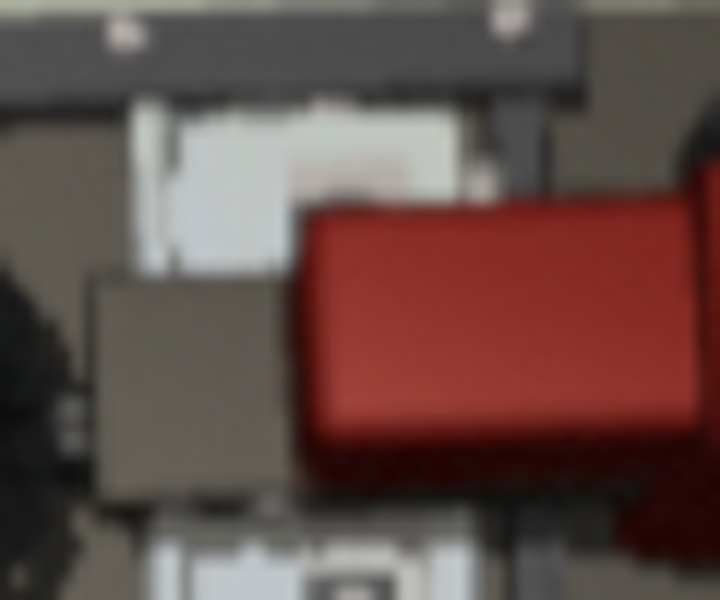

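View pics/13b.png

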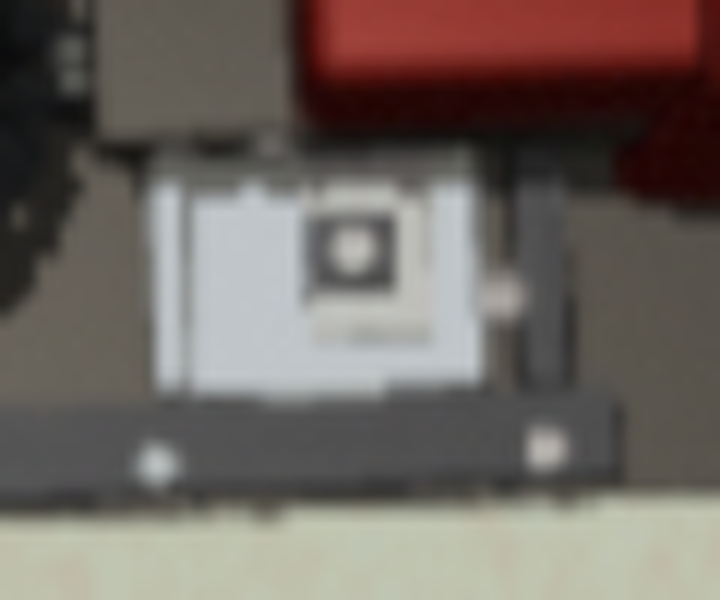

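>>> servo_tool:
  steps:
    - [[0.004,0,-0.004,0],[0.0145,0,-0.0138,0],[0.0145,0,-0.0138,0],[0.0145,0,-0.0138,0],[0.0145,0,-0.0138,0]]

```text
time: 26.92
tool_pos: [0.5683, 0.0485, 0.007]
tcp_rot: [1.711, 1.824, -0.664]
ft_force: [0.2, -0.2, 0.4]
grip_width: 0.0
```

```bash
python3 pw.py;python3 st.py; python3 try.py '[[-0.02,0.1,0.25],[-0.15,0.15,0.22],[-0.25,0.1,0.15],[-0.2,0.05,0.05],[0,-0.15,0.15],[0,-0.15,0.15],[0,-0.15,0.1]]'
```

```text
t 26.925 press [-0.0667  0.0009  0.007 ] F press [0.2 0.2 0.4]
26.925 [ 0.3408  0.356   1.904  -0.7775  1.2357  0.6791] [0.5683 0.0485 0.007 ] F [ 0.2 -0.2  0.4] 
 [[-0.0413  0.9975  0.0573]
 [ 0.7275  0.0693 -0.6826]
 [-0.6849  0.0135 -0.7285]]
[0.568 0.048 0.007]
[-0.02, 0.1, 0.25] [-0.02  -0.002 -0.05 ] [ 0.5   0.11  1.71 -0.68  1.65  0.5 ] [0.548 0.145 0.258] z [ 0.057 -0.683 -0.729] y [0.998 0.069 0.013]
[-0.15, 0.15, 0.22] [-0.007 -0.027 -0.054] [ 0.83  0.03  1.44 -0.64  2.14  0.55] [0.4   0.295 0.477] z [ 0.057 -0.683 -0.729] y [0.998 0.069 0.013]
[-0.25, 0.1, 0.15] [-0.004 -0.048 -0.038] [ 1.26  0.04  1.18 -0.51  2.57  0.86] [0.15  0.393 0.625] z [ 0.057 -0.683 -0.729] y [0.998 0.069 0.013]
[-0.2, 0.05, 0.05] [ 0.002 -0.039 -0.016] [ 1.59  0.12  1.06 -0.12  2.68  1.43] [-0.044  0.438  0.644] z [ 0.065 -0.656 -0.752] y [0.997 0.075 0.02 ]
[0, -0.15, 0.15] [-0.042 -0.002 -0.003] [ 1.57 -0.21  1.26 -0.18  2.68  1.36] [-0.031  0.291  0.686] z [ 0.08  -0.56  -0.824] y [0.995 0.088 0.037]
[0, -0.15, 0.15] [-0.042 -0.002 -0.008] [ 1.48 -0.46  1.35 -0.34  2.68  1.11] [0.007 0.172 0.717] z [ 0.112 -0.44  -0.891] y [0.992 0.108 0.071]
[0, -0.15, 0.1] [-0.036 -0.002 -0.005] [ 1.09 -0.64  1.3  -0.73  2.68  0.37] [0.056 0.031 0.774] z [ 0.133 -0.39  -0.911] y [0.989 0.118 0.093]
```

```bash
python3 try.py '[[-0.02,0.1,0.25],[-0.15,0.15,0.22],[-0.25,0.1,0.1],[-0.25,0.08,0.0],[0,-0.05,0.25],[0,-0.05,0.25],[0,-0.1,0.2],[0,-0.1,0.2]]'
```

```text
[0.568 0.048 0.007]
[-0.02, 0.1, 0.25] [-0.02  -0.002 -0.05 ] [ 0.5   0.11  1.71 -0.68  1.65  0.5 ] [0.548 0.145 0.258] z [ 0.057 -0.683 -0.729] y [0.998 0.069 0.013]
[-0.15, 0.15, 0.22] [-0.007 -0.027 -0.054] [ 0.83  0.03  1.44 -0.64  2.14  0.55] [0.4   0.295 0.477] z [ 0.057 -0.683 -0.729] y [0.998 0.069 0.013]
[-0.25, 0.1, 0.1] [ 0.003 -0.048 -0.031] [ 1.26  0.02  1.29 -0.45  2.5   0.93] [0.151 0.395 0.576] z [ 0.057 -0.683 -0.729] y [0.998 0.069 0.013]
[-0.25, 0.08, 0.0] [ 0.014 -0.049 -0.014] [1.66 0.19 1.1  0.01 2.6  1.61] [-0.101  0.476  0.576] z [ 0.057 -0.683 -0.729] y [0.998 0.069 0.013]
[0, -0.05, 0.25] [-0.042 -0.    -0.03 ] [1.67 0.05 1.01 0.04 2.68 1.64] [-0.1    0.4    0.693] z [ 0.04  -0.56  -0.828] y [0.998 0.063 0.005]
[0, -0.05, 0.25] [-0.036 -0.    -0.036] [ 1.69 -0.07  0.92  0.08  2.68  1.7 ] [-0.105  0.334  0.769] z [ 0.009 -0.387 -0.922] y [ 0.998  0.054 -0.012]
[0, -0.1, 0.2] [-0.034 -0.002 -0.029] [ 1.78 -0.21  0.89  0.18  2.68  1.88] [-0.129  0.238  0.824] z [-0.03  -0.237 -0.971] y [ 0.998  0.044 -0.042]
[0, -0.1, 0.2] [-0.029 -0.003 -0.034] [ 2.03 -0.24  0.73  0.31  2.68  2.27] [-0.175  0.141  0.888] z [-0.1   -0.103 -0.99 ] y [ 0.994  0.034 -0.104]
```

>>> servo_tool:
  steps:
    - [[-0.02,-0.002,-0.05,0],[-0.02,-0.002,-0.05,0],[-0.02,-0.002,-0.05,0],[-0.02,-0.002,-0.05,0],[-0.02,-0.002,-0.05,0]]

```text
time: 27.55
tool_pos: [0.5476, 0.1456, 0.2592]
tcp_rot: [1.711, 1.824, -0.663]
ft_force: [1.1, -0.0, -0.3]
grip_width: -0.001
```

>>> servo_tool:
  steps:
    - [[-0.007,-0.027,-0.054,0],[-0.007,-0.027,-0.054,0],[-0.007,-0.027,-0.054,0],[-0.007,-0.027,-0.054,0],[-0.007,-0.027,-0.054,0]]

```text
time: 28.18
tool_pos: [0.3979, 0.2951, 0.4779]
tcp_rot: [1.711, 1.825, -0.664]
ft_force: [0.2, 0.8, 0.4]
grip_width: -0.001
```

>>> servo_tool:
  steps:
    - [[0.003,-0.048,-0.031,0],[0.003,-0.048,-0.031,0],[0.003,-0.048,-0.031,0],[0.003,-0.048,-0.031,0],[0.003,-0.048,-0.031,0]]

```text
time: 28.8
tool_pos: [0.1484, 0.3944, 0.5766]
tcp_rot: [1.71, 1.824, -0.664]
ft_force: [0.9, 0.8, 0.5]
grip_width: -0.003
```

>>> servo_tool:
  steps:
    - [[0.014,-0.049,-0.014,0],[0.014,-0.049,-0.014,0],[0.014,-0.049,-0.014,0],[0.014,-0.049,-0.014,0],[0.014,-0.049,-0.014,0]]

```text
time: 29.42
tool_pos: [-0.1029, 0.4758, 0.5757]
tcp_rot: [1.71, 1.824, -0.663]
ft_force: [-0.1, 0.9, 0.0]
grip_width: -0.003
```

```bash
python3 st.py; python3 try.py '[[0,-0.02,0.25],[0,-0.02,0.25],[0,-0.02,0.25]]';  python3 try.py '[[0,-0.05,0.25],[0.02,-0.05,0.25],[0.03,-0.1,0.2],[0.03,-0.1,0.2]]'
```

```text
29.425 [1.6682 0.1931 1.1023 0.0167 2.6014 1.6144] [-0.1029  0.4758  0.5757] F [-0.1  0.9  0. ] 
 [[-0.0416  0.9974  0.0581]
 [ 0.727   0.0701 -0.683 ]
 [-0.6854  0.0138 -0.7281]]
[-0.103  0.475  0.576]
[0, -0.02, 0.25] [-0.037  0.    -0.034] [1.67 0.1  0.95 0.04 2.68 1.64] [-0.103  0.425  0.691] z [ 0.039 -0.559 -0.828] y [0.998 0.063 0.005]
[0, -0.02, 0.25] [-0.031 -0.    -0.039] [1.68 0.02 0.84 0.08 2.68 1.69] [-0.106  0.376  0.769] z [ 0.008 -0.39  -0.921] y [ 0.998  0.053 -0.013]
[0, -0.02, 0.25] [-0.023 -0.001 -0.044] [ 1.7  -0.01  0.67  0.14  2.68  1.77] [-0.116  0.334  0.841] z [-0.033 -0.21  -0.977] y [ 0.998  0.044 -0.044]
[-0.103  0.475  0.576]
[0, -0.05, 0.25] [-0.042 -0.    -0.03 ] [1.68 0.05 1.01 0.05 2.68 1.65] [-0.103  0.399  0.693] z [ 0.039 -0.56  -0.828] y [0.998 0.063 0.004]
[0.02, -0.05, 0.25] [-0.037  0.004 -0.036] [ 1.65 -0.08  0.94  0.03  2.68  1.62] [-0.085  0.332  0.769] z [ 0.016 -0.383 -0.923] y [ 0.998  0.057 -0.006]
[0.03, -0.1, 0.2] [-0.034  0.005 -0.029] [ 1.6  -0.24  0.93 -0.01  2.68  1.53] [-0.059  0.245  0.819] z [ 0.01  -0.223 -0.975] y [ 0.998  0.058 -0.003]
[0.03, -0.1, 0.2] [-0.029  0.005 -0.034] [ 1.48 -0.34  0.85 -0.08  2.68  1.35] [-0.028  0.173  0.866] z [ 0.031 -0.052 -0.998] y [0.998 0.061 0.027]
```

>>> servo_tool:
  steps:
    - [[-0.042,0,-0.03,0],[-0.042,0,-0.03,0],[-0.042,0,-0.03,0],[-0.042,0,-0.03,0],[-0.042,0,-0.03,0]]

```text
time: 30.05
tool_pos: [-0.1001, 0.4022, 0.6904]
tcp_rot: [1.814, 1.926, -0.556]
ft_force: [-0.2, -0.9, 0.6]
grip_width: -0.002
```

>>> servo_tool:
  steps:
    - [[-0.037,0.004,-0.036,0],[-0.037,0.004,-0.036,0],[-0.037,0.004,-0.036,0],[-0.037,0.004,-0.036,0],[-0.037,0.004,-0.036,0]]

```text
time: 30.68
tool_pos: [-0.0817, 0.3437, 0.7634]
tcp_rot: [1.933, 2.05, -0.403]
ft_force: [-0.5, 1.0, 0.4]
grip_width: -0.002
```

>>> servo_tool:
  steps:
    - [[-0.034,0.004,-0.029,0],[-0.034,0.004,-0.029,0],[-0.034,0.004,-0.029,0],[-0.034,0.004,-0.029,0],[-0.034,0.004,-0.029,0]]

```text
time: 31.3
tool_pos: [-0.0588, 0.2618, 0.813]
tcp_rot: [2.023, 2.145, -0.252]
ft_force: [0.0, -0.7, 0.8]
grip_width: 0.004
```

```bash
python3 st.py; for a in 0.0 0.01 0.03; do python3 try.py "[[$a,-0.08,0.2],[$a,-0.08,0.2]]"; done
```

```text
31.3 [ 1.6005 -0.2115  0.9223 -0.0198  2.68    1.5249] [-0.0588  0.2618  0.813 ] F [ 0.  -0.7  0.8] 
 [[-0.0569  0.9982  0.0162]
 [ 0.9674  0.0591 -0.2464]
 [-0.2469  0.0016 -0.969 ]]
[-0.059  0.261  0.813]
[0.0, -0.08, 0.2] [-0.025 -0.001 -0.035] [ 1.64 -0.27  0.81 -0.03  2.68  1.56] [-0.065  0.205  0.865] z [ 0.017 -0.079 -0.997] y [0.998 0.061 0.012]
[0.0, -0.08, 0.2] [-0.019 -0.    -0.039] [ 1.75 -0.28  0.66 -0.06  2.68  1.63] [-0.073  0.153  0.915] z [ 0.012  0.089 -0.996] y [0.998 0.061 0.018]
[-0.059  0.261  0.813]
[0.01, -0.08, 0.2] [-0.025  0.001 -0.035] [ 1.59 -0.27  0.81 -0.05  2.68  1.49] [-0.052  0.206  0.865] z [ 0.022 -0.079 -0.997] y [0.998 0.062 0.018]
[0.01, -0.08, 0.2] [-0.019  0.002 -0.039] [ 1.59 -0.29  0.67 -0.09  2.68  1.44] [-0.045  0.156  0.915] z [ 0.038  0.089 -0.995] y [0.997 0.061 0.044]
[-0.059  0.261  0.813]
[0.03, -0.08, 0.2] [-0.026  0.005 -0.035] [ 1.5  -0.28  0.82 -0.09  2.68  1.36] [-0.027  0.203  0.866] z [ 0.034 -0.079 -0.996] y [0.998 0.063 0.029]
[0.03, -0.08, 0.2] [-0.02   0.006 -0.038] [ 1.24 -0.31  0.67 -0.14  2.68  1.04] [0.014 0.149 0.917] z [ 0.091  0.076 -0.993] y [0.993 0.063 0.095]
```

>>> servo_tool:
  steps:
    - [[-0.025,-0.003,-0.035,0],[-0.025,-0.003,-0.035,0],[-0.025,-0.003,-0.035,0],[-0.025,-0.003,-0.035,0],[-0.025,-0.003,-0.035,0]]

```text
time: 31.92
tool_pos: [-0.0777, 0.2113, 0.8639]
tcp_rot: [2.106, 2.236, -0.09]
ft_force: [-0.5, -0.5, 0.1]
grip_width: -0.001
```

```bash
python3 st.py; for a in -0.03 -0.01; do python3 try.py "[[$a,-0.04,0.1]]"; done
```

```text
31.925 [ 1.6828 -0.2502  0.8021 -0.      2.6801  1.6229] [-0.0777  0.2113  0.8639] F [-0.5 -0.5  0.1] 
 [[-0.0594  0.9982  0.0101]
 [ 0.9941  0.0601 -0.0898]
 [-0.0902  0.0047 -0.9959]]
[-0.078  0.211  0.864]
[-0.03, -0.04, 0.1] [-0.009 -0.006 -0.019] [ 1.86 -0.23  0.7   0.02  2.68  1.82] [-0.114  0.185  0.892] z [-0.004 -0.012 -1.   ] y [ 0.998  0.06  -0.004]
[-0.078  0.211  0.864]
[-0.01, -0.04, 0.1] [-0.01  -0.002 -0.019] [ 1.77 -0.26  0.72  0.    2.68  1.72] [-0.093  0.183  0.89 ] z [ 0.001 -0.008 -1.   ] y [0.998 0.06  0.   ]
```

>>> servo_tool:
  steps:
    - [[-0.0105,-0.002,-0.0205,0],[-0.0105,-0.002,-0.0205,0],[-0.0105,-0.002,-0.0205,0],[-0.0105,-0.002,-0.0205,0],[-0.0105,-0.002,-0.0205,0]]

```text
time: 32.55
tool_pos: [-0.0937, 0.1869, 0.8908]
tcp_rot: [2.151, 2.283, -0.009]
ft_force: [0.5, -0.2, -0.4]
grip_width: 0.002
```

```bash
python3 st.py
```

```text
32.55 [ 1.7738 -0.2474  0.7167  0.0037  2.68    1.7176] [-0.0937  0.1869  0.8908] F [ 0.5 -0.2 -0.4] 
 [[-5.950e-02  9.982e-01 -1.000e-04]
 [ 9.982e-01  5.950e-02 -7.800e-03]
 [-7.800e-03 -5.000e-04 -1.000e+00]]
```

```bash
python3 try.py '[[0.22,0.1,-0.15],[0.25,-0.12,-0.1,-0.052],[0.1,-0.28,-0.05],[-0.03,-0.26,-0.15],[-0.03,0,-0.29]]'
```

```text
[-0.094  0.187  0.891]
[0.22, 0.1, -0.15] [0.018 0.045 0.03 ] [ 0.99 -0.36  1.17 -0.01  2.34  0.93] [0.126 0.289 0.74 ] z [-0.    -0.008 -1.   ] y [ 0.998  0.059 -0.001]
[0.25, -0.12, -0.1, -0.052] [-0.027  0.048  0.02 ] [ 0.35 -0.27  1.3  -0.01  2.12  0.02] [0.384 0.194 0.641] z [-0.    -0.008 -1.   ] y [ 0.949  0.314 -0.003]
[0.1, -0.28, -0.05] [-0.059  0.001  0.01 ] [-0.28 -0.19  1.32 -0.01  2.01 -0.6 ] [ 0.481 -0.085  0.593] z [-0.    -0.008 -1.   ] y [ 0.949  0.314 -0.003]
[-0.03, -0.26, -0.15] [-0.047 -0.022  0.03 ] [-0.74 -0.11  1.49 -0.01  1.75 -1.06] [ 0.45  -0.344  0.445] z [-0.    -0.008 -1.   ] y [ 0.949  0.314 -0.003]
[-0.03, 0, -0.29] [ 0.002 -0.006  0.058] [-0.79 -0.08  1.95 -0.01  1.27 -1.1 ] [ 0.419 -0.346  0.155] z [-0.    -0.008 -1.   ] y [ 0.949  0.314 -0.003]
```

>>> servo_tool:
  steps:
    - [[0.018,0.045,0.03,0],[0.018,0.045,0.03,0],[0.018,0.045,0.03,0],[0.018,0.045,0.03,0],[0.018,0.045,0.03,0]]
  grip: 110

```text
time: 33.17
tool_pos: [0.1272, 0.2892, 0.7387]
tcp_rot: [2.151, 2.282, -0.009]
ft_force: [-0.5, 0.6, 0.5]
grip_width: 0.566
```

>>> servo_tool:
  steps:
    - [[-0.027,0.048,0.02,-0.052],[-0.027,0.048,0.02,-0.052],[-0.027,0.048,0.02,-0.052],[-0.027,0.048,0.02,-0.052],[-0.027,0.048,0.02,-0.052]]

```text
time: 33.8
tool_pos: [0.3853, 0.1935, 0.6401]
tcp_rot: [1.836, 2.543, -0.009]
ft_force: [1.6, 1.0, 0.4]
grip_width: 0.565
```

>>> servo_tool:
  steps:
    - [[-0.059,0.001,0.01,0],[-0.059,0.001,0.01,0],[-0.059,0.001,0.01,0],[-0.059,0.001,0.01,0],[-0.059,0.001,0.01,0]]

```text
time: 34.42
tool_pos: [0.4817, -0.0862, 0.5925]
tcp_rot: [1.837, 2.542, -0.01]
ft_force: [1.5, 1.4, -0.6]
grip_width: 0.569
```

>>> servo_tool:
  steps:
    - [[-0.047,-0.022,0.03,0],[-0.047,-0.022,0.03,0],[-0.047,-0.022,0.03,0],[-0.047,-0.022,0.03,0],[-0.047,-0.022,0.03,0]]

```text
time: 35.05
tool_pos: [0.4505, -0.3448, 0.4439]
tcp_rot: [1.837, 2.543, -0.01]
ft_force: [1.5, 0.5, -0.5]
grip_width: 0.571
```

>>> servo_tool:
  steps:
    - [[0.002,-0.006,0.058,0],[0.002,-0.006,0.058,0],[0.002,-0.006,0.058,0],[0.002,-0.006,0.058,0],[0,0,0,0]]

```text
time: 35.67
tool_pos: [0.4225, -0.3422, 0.2063]
tcp_rot: [-1.835, -2.54, 0.008]
ft_force: [-0.4, 0.1, 0.2]
grip_width: 0.568
```

```bash
python3 st.py; python3 look.py 14 wrist top,270,120,420,235;python3 st.py
```

```text
35.675 [-0.7763 -0.1059  1.8847 -0.0061  1.3699 -1.0944] [ 0.4225 -0.3422  0.2063] F [-0.4  0.1  0.2] 
 [[-3.139e-01  9.494e-01 -9.200e-03]
 [ 9.494e-01  3.139e-01  7.000e-04]
 [ 3.500e-03 -8.500e-03 -1.000e+00]]
wrist scale 1.3928571428571428
top scale 5.2
35.775 [-0.776  -0.1093  1.8737 -0.006   1.3698 -1.0946] [ 0.4263 -0.3457  0.2147] F [-0.1  0.3 -0.2] 
 [[-0.3143  0.9493  0.0012]
 [ 0.9493  0.3143 -0.0094]
 [-0.0093 -0.0018 -1.    ]]
```

View pics/14_wrist.png

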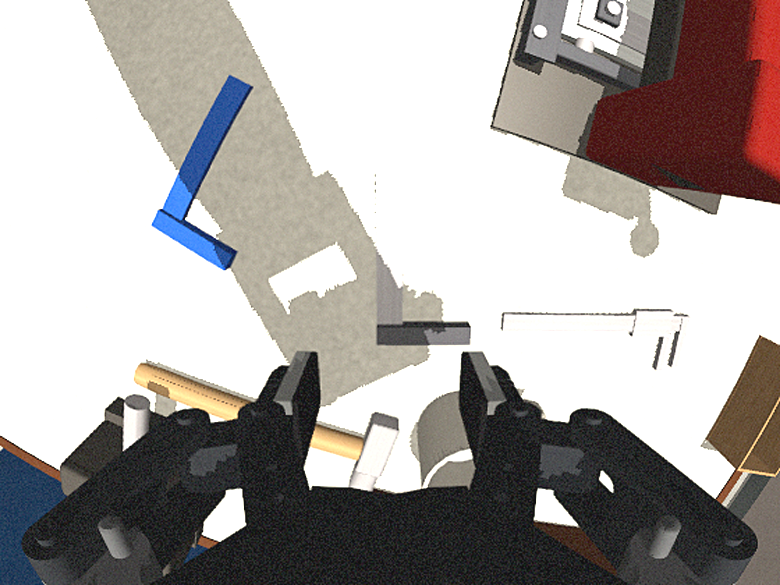

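View pics/14_top.png

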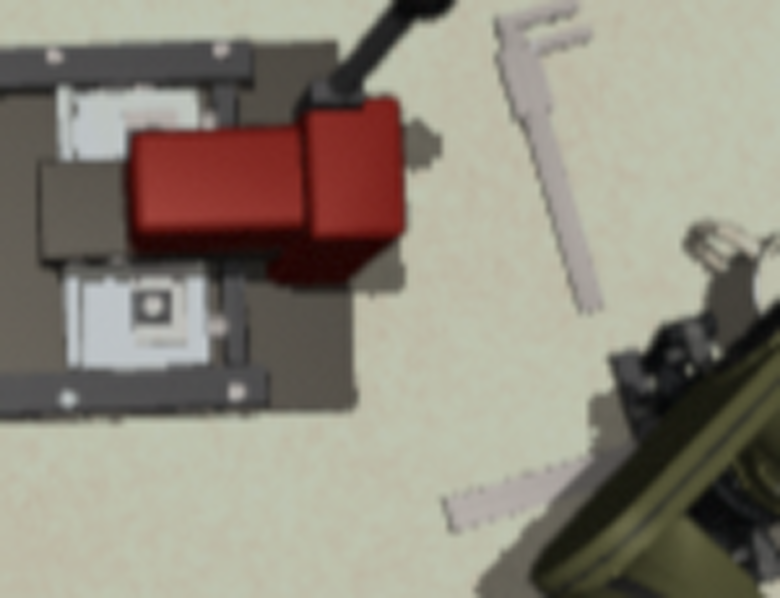

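```bash
python3 - <<'E'
from h import *
print('mug',ray('top',(424,176),.095),'hammer head',ray('top',(434,201),.03),'handle',ray('top',(433,270),.02))
E
python3 tw.py .422 -.3473 .06 abs
```

```text
mug [ 0.53534758 -0.47031071  0.095     ] hammer head [ 0.46275092 -0.52867491  0.03      ] handle [ 0.23632304 -0.53071864  0.02      ]
tool delta [ 0.0012 -0.0043  0.1547] norm 0.155 z [ 0.001 -0.009 -1.   ] yaw y 18.3
```

>>> servo_tool:
  steps:
    - [[0,-0.002,0.05,0],[0,-0.002,0.05,0],[0,0,0.045,0],[0,0,0,0],[0,0,0,0]]

```text
time: 36.4
tool_pos: [0.4242, -0.3501, 0.0724]
tcp_rot: [1.833, 2.538, -0.012]
ft_force: [0.1, 0.1, 0.7]
grip_width: 0.569
```

```bash
python3 - <<'E'
from rig import robot
from h import *
s=robot.state();m=robot.camera_model('wrist');np.savez('pics/15_m.npz',R=m['R'],t=m['t'],X=s['tool_pos'],q=s['tcp_rot'])
im=robot.camera('wrist')[:,:,::-1];cv2.imwrite('pics/15r.png',im)
print(s['tool_pos'])
g=np.clip((im.astype(float)/255)**1.0*255,0,255).astype('uint8')
cv2.imwrite('pics/15.png',cv2.resize(g[120:330,170:430],(743,600),interpolation=cv2.INTER_CUBIC))
E
```

```text
[ 0.42424336 -0.35010392  0.07241702]
```

View pics/15.png

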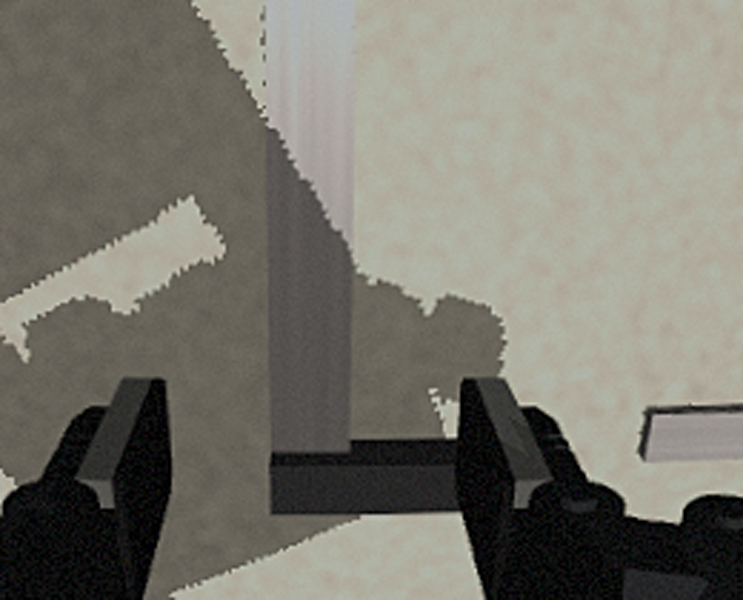

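```bash
python3 - <<'E'
from h import *
d=np.load('pics/15_m.npz');m=d;X=d['X'];R=Ro.from_rotvec(d['q']).as_matrix()
C=lambda a,b:(170+a/2.858-.4,120+b/2.858-.4)
print('X',X)
for nm,c,z in(('heel',C(271,513),.016),('inner heel',C(271,464),.016),('inner r',C(450,464),.016),('outer r',C(450,512),.016),('bladeL1',C(268,200),.008),('bladeR1',C(353,200),.008),('bladeL2',C(270,400),.008),('bladeR2',C(351,400),.008)):
    Y=wray(m,c,z);print(nm,Y.round(4),'tool',(R.T@(Y-X)).round(4))
P=np.array([.41881,-.33779,-1.24958])
for q in((.081,-.011,.016),(.065,-.011,.016),(0,0,.008)): Y=w(P,q);print('top-est',Y.round(4),'tool',(R.T@(Y-X)).round(4))
E
python3 st.py
```

```text
X [ 0.42424336 -0.35010392  0.07241702]
heel [ 0.4344 -0.4187  0.016 ] tool [-0.0675 -0.0119  0.0574]
inner heel [ 0.4297 -0.4035  0.016 ] tool [-0.0516 -0.0116  0.0571]
inner r [ 0.4762 -0.3885  0.016 ] tool [-0.052   0.0372  0.0572]
outer r [ 0.4821 -0.4031  0.016 ] tool [-0.0677  0.0382  0.0574]
bladeL1 [ 0.4073 -0.3357  0.008 ] tool [ 0.0199 -0.0116  0.0641]
bladeR1 [ 0.4277 -0.329   0.008 ] tool [0.0199 0.0099 0.0642]
bladeL2 [ 0.4245 -0.3888  0.008 ] tool [-0.0359 -0.0119  0.0649]
bladeR2 [ 0.4454 -0.3818  0.008 ] tool [-0.0359  0.0101  0.0649]
top-est [ 0.4339 -0.4181  0.016 ] tool [-0.0668 -0.0122  0.0573]
top-est [ 0.4289 -0.4029  0.016 ] tool [-0.0508 -0.0122  0.0571]
top-est [ 0.4188 -0.3378  0.008 ] tool [ 0.0143 -0.0013  0.0642]
36.45 [-0.7844  0.0215  1.998  -0.0066  1.1088 -1.1013] [ 0.4243 -0.3502  0.0727] F [ 0.7  0.3 -0. ] 
 [[-3.143e-01  9.493e-01  5.300e-03]
 [ 9.492e-01  3.144e-01 -1.360e-02]
 [-1.450e-02  7.000e-04 -9.999e-01]]
```

>>> servo_tool:
  steps:
    - [[0.003,-0.001,0.04,0],[0,0,0.03,0],[0,0,0.005,0],[0,0,0,0],[0,0,0,0]]

```text
time: 37.08
tool_pos: [0.4212, -0.3474, -0.0045]
tcp_rot: [1.834, 2.539, -0.012]
ft_force: [-1.0, -0.6, 0.7]
grip_width: 0.568
```

```bash
python3 st.py; python3 look.py 16 wrist,170,180,430,390 scene,200,120,300,200; python3 st.py
```

```text
37.075 [-0.7847  0.1239  2.0403 -0.0072  0.9673 -1.1003] [ 0.4212 -0.3474 -0.0045] F [-1.  -0.6  0.7] 
 [[-3.142e-01  9.493e-01  3.000e-03]
 [ 9.493e-01  3.142e-01 -1.130e-02]
 [-1.170e-02 -7.000e-04 -9.999e-01]]
wrist scale 2.857142857142857
scene scale 7.5
37.175 [-0.7846  0.1244  2.0412 -0.0072  0.9671 -1.1003] [ 0.4208 -0.3469 -0.0052] F [0.2 0.6 0.9] 
 [[-0.3142  0.9493  0.0021]
 [ 0.9493  0.3142 -0.0105]
 [-0.0106 -0.0013 -0.9999]]
```

View pics/16_wrist.png

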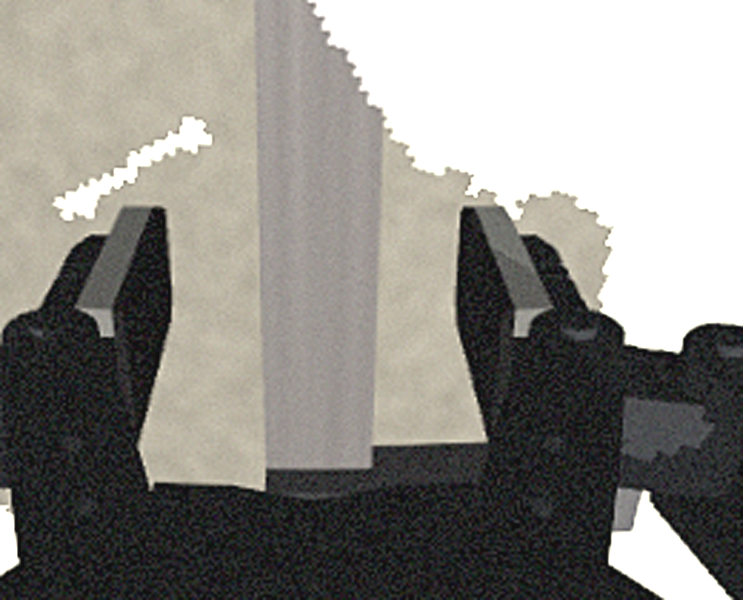

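View pics/16_scene.png

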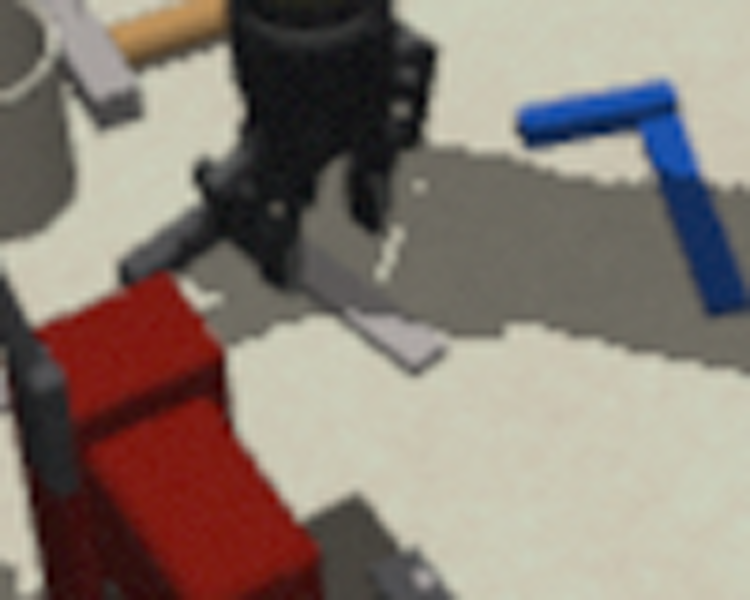

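>>> servo_tool:
  steps:
    - [[0,0,0.003,0],[0,0,0.003,0],[0,0,0.002,0],[0,0,0.002,0],[0,0,0.001,0]]

```text
time: 37.8
tool_pos: [0.4197, -0.3459, -0.0182]
tcp_rot: [1.837, 2.543, -0.011]
ft_force: [0.1, -0.6, -0.3]
grip_width: 0.572
```

```bash
python3 st.py; python3 look.py 17 wrist,170,180,430,390
```

```text
37.8 [-0.7848  0.1444  2.0458 -0.0073  0.9459 -1.1002] [ 0.4197 -0.3459 -0.0182] F [ 0.1 -0.6 -0.3] 
 [[-3.142e-01  9.493e-01 -2.000e-04]
 [ 9.493e-01  3.142e-01 -8.100e-03]
 [-7.600e-03 -2.800e-03 -1.000e+00]]
wrist scale 2.857142857142857
```

View pics/17_wrist.png

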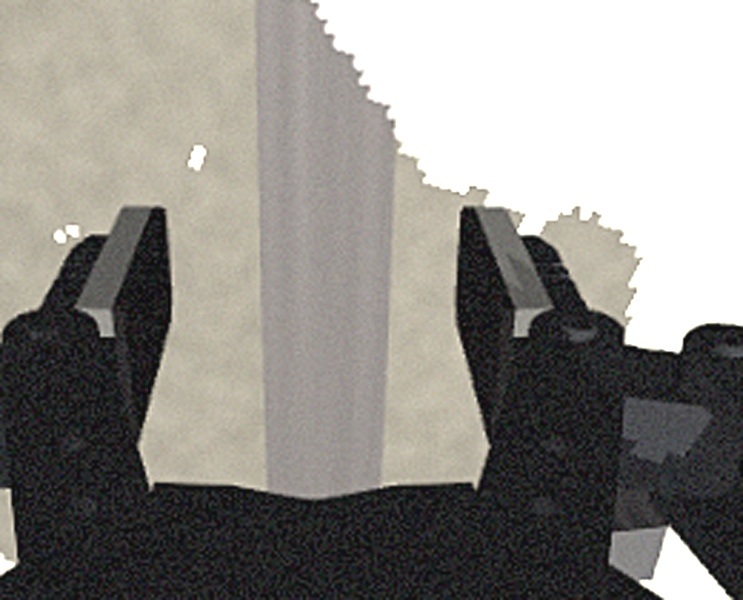

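>>> servo_tool:
  steps:
    - [[0,0.001,0.001,0],[0,0,0.001,0],[0,0,0.001,0],[0,0,0.001,0],[0,0,0.001,0]]

```text
time: 38.48
tool_pos: [0.4207, -0.3458, -0.023]
tcp_rot: [1.837, 2.543, -0.011]
ft_force: [-0.6, -0.3, 0.3]
grip_width: 0.569
```

```bash
python3 st.py
```

```text
38.475 [-0.7832  0.1535  2.0455 -0.0074  0.9366 -1.0985] [ 0.4207 -0.3458 -0.023 ] F [-0.6 -0.3  0.3] 
 [[-0.3142  0.9493  0.    ]
 [ 0.9493  0.3142 -0.0084]
 [-0.008  -0.0026 -1.    ]]
```

>>> servo_tool:
  steps:
    - [[0,0,0.001,0],[0,0,0.001,0],[0,0,0.001,0],[0,0,0.0005,0],[0,0,0.0005,0]]

```text
time: 39.1
tool_pos: [0.4208, -0.3458, -0.0259]
tcp_rot: [1.837, 2.543, -0.01]
ft_force: [-4.1, 3.2, 10.3]
grip_width: 0.569
```

```bash
python3 st.py
```

```text
39.1 [-0.7832  0.1589  2.0454 -0.0073  0.9319 -1.0988] [ 0.4208 -0.3458 -0.0259] F [-4.1  3.2 10.3] 
 [[-3.144e-01  9.493e-01 -3.000e-04]
 [ 9.492e-01  3.144e-01 -7.900e-03]
 [-7.400e-03 -2.800e-03 -1.000e+00]]
```

>>> servo_tool:
  steps:
    - [[0,0,-0.002,0],[0,0,-0.002,0],[0,0,0,0],[0,0,0,0],[0,0,0,0]]

```text
time: 39.72
tool_pos: [0.4206, -0.3457, -0.0232]
tcp_rot: [1.837, 2.543, -0.011]
ft_force: [0.7, -0.9, 0.2]
grip_width: 0.57
```

>>> servo_tool:
  steps:
    - [[0,0,0,0],[0,0,0,0],[0,0,0,0],[0,0,0,0],[0,0,0,0]]
  grip: 255

```text
time: 40.35
tool_pos: [0.4209, -0.3459, -0.0227]
tcp_rot: [1.836, 2.542, -0.011]
ft_force: [-0.2, 1.3, 3.7]
grip_width: 0.232
```

```bash
python3 st.py; python3 look.py 18 wrist,170,180,430,390
```

```text
40.35 [-0.7831  0.1532  2.0452 -0.0072  0.9369 -1.0986] [ 0.4209 -0.3459 -0.0227] F [-0.2  1.3  3.7] 
 [[-3.143e-01  9.493e-01  4.000e-04]
 [ 9.493e-01  3.143e-01 -8.600e-03]
 [-8.300e-03 -2.300e-03 -1.000e+00]]
wrist scale 2.857142857142857
```

View pics/18_wrist.png

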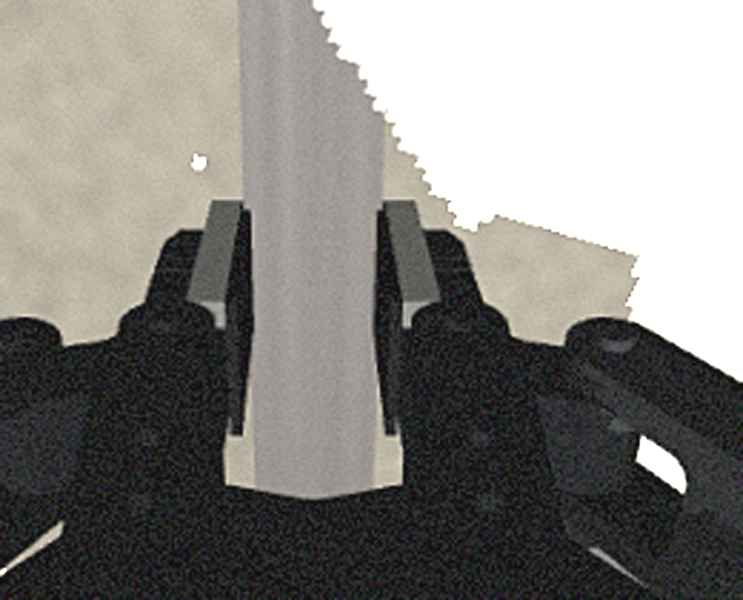

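>>> servo_tool:
  steps:
    - [[0,0,-0.02,0],[0,0,-0.05,0],[0,0,-0.06,0],[0,0,-0.06,0],[0,0,-0.05,0]]

```text
time: 41.02
tool_pos: [0.4202, -0.3434, 0.218]
tcp_rot: [1.837, 2.543, -0.011]
ft_force: [0.6, -0.4, -3.8]
grip_width: 0.23
```

```bash
python3 st.py; python3 look.py 19 wrist
```

```text
41.025 [-0.7807 -0.124   1.8816 -0.0063  1.3789 -1.099 ] [ 0.4202 -0.3434  0.218 ] F [ 0.6 -0.4 -3.8] 
 [[-3.141e-01  9.494e-01 -7.000e-04]
 [ 9.494e-01  3.141e-01 -8.100e-03]
 [-7.500e-03 -3.200e-03 -1.000e+00]]
wrist scale 1.3928571428571428
```

View pics/19_wrist.png

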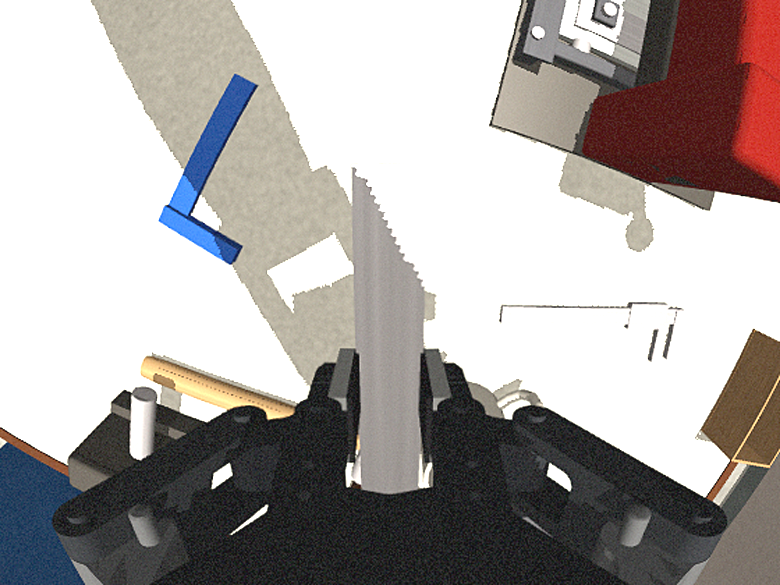

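>>> servo_tool:
  steps:
    - [[0.04,0.016,0,0],[0.055,0.022,0,0],[0.056,0.023,0,0],[0.056,0.023,0,0],[0.056,0.023,0,0]]

```text
time: 41.7
tool_pos: [0.4385, -0.0585, 0.2125]
tcp_rot: [1.839, 2.544, -0.012]
ft_force: [1.5, 0.5, -3.9]
grip_width: 0.234
```

```bash
python3 pw.py -.095 -.02 .15
```

```text
t 41.7 press [ 0.0312 -0.1359  0.2125] F press [-0.4  1.6 -3.9]
tool delta [0.0939 0.1439 0.0612]
```

>>> servo_tool:
  steps:
    - [[0.035,0.02,0,0.0504],[0.03,0.025,0,0.0504],[0.015,0.035,0.01,0.0504],[0,0.035,0.02,0.0504],[0,0.02,0.02,0.0504]]

```text
time: 42.32
tool_pos: [0.5492, 0.0453, 0.1609]
tcp_rot: [2.143, 2.292, -0.012]
ft_force: [-0.3, 0.5, -3.6]
grip_width: 0.237
```

```bash
python3 pw.py -.1 -.02 .09; python3 st.py
```

```text
t 42.325 press [-0.0649 -0.0184  0.1609] F press [-0.6 -0.3 -3.6]
tool delta [ 0.0357 -0.0014  0.0707]
42.325 [-0.0104 -0.058   1.9175 -0.0088  1.2845 -0.0749] [0.5492 0.0453 0.1609] F [-0.3  0.5 -3.6] 
 [[-0.0669  0.9978 -0.0025]
 [ 0.9977  0.0669 -0.0084]
 [-0.0082 -0.0031 -1.    ]]
```

>>> servo_tool:
  steps:
    - [[0.02,-0.001,0.02,0],[0.02,0,0.03,0],[0,0,0.03,0],[0,0,0.02,0],[0,0,0,0]]

```text
time: 42.95
tool_pos: [0.5429, 0.0837, 0.0607]
tcp_rot: [2.143, 2.294, -0.015]
ft_force: [-0.0, -0.5, -2.9]
grip_width: 0.236
```

```bash
python3 pw.py -.1 -.02 .0; python3 look.py 20 top,225,115,355,215 scene,180,180,310,300 wrist;python3 pw.py -.1 -.02 .0
```

```text
t 42.95 press [-0.1035 -0.0221  0.0607] F press [ 0.5 -0.1 -2.9]
tool delta [-0.003   0.0024  0.0608]
top scale 6.0
scene scale 5.0
wrist scale 1.3928571428571428
t 43.1 press [-0.1033 -0.0187  0.0648] F press [ 0.5 -0.9 -2.3]
tool delta [-0.0027 -0.0014  0.0648]
```

View pics/20_top.png

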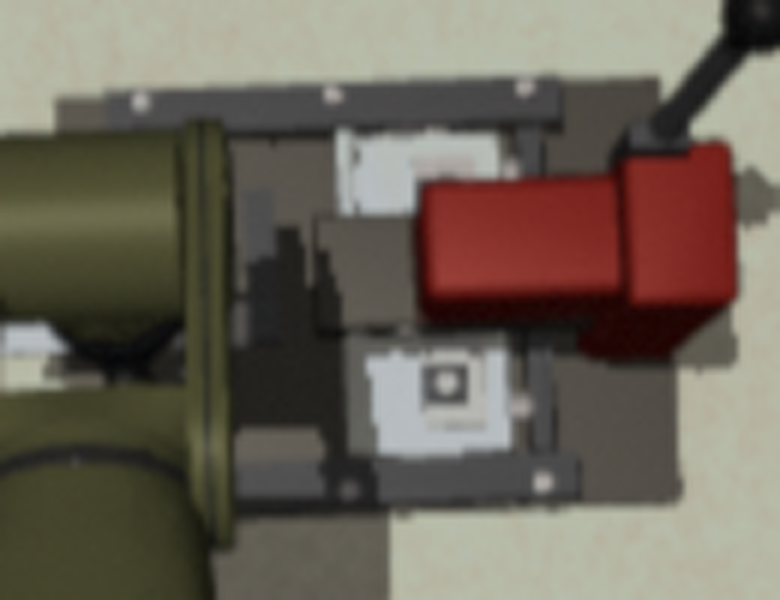

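View pics/20_scene.png

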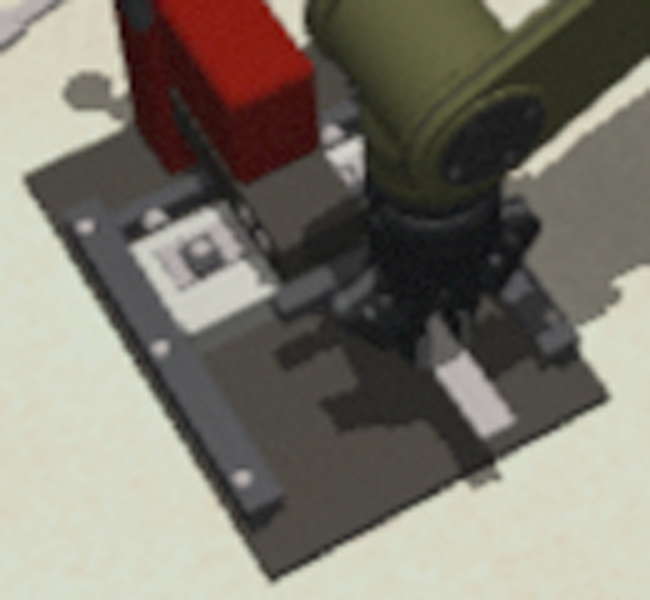

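View pics/20_wrist.png

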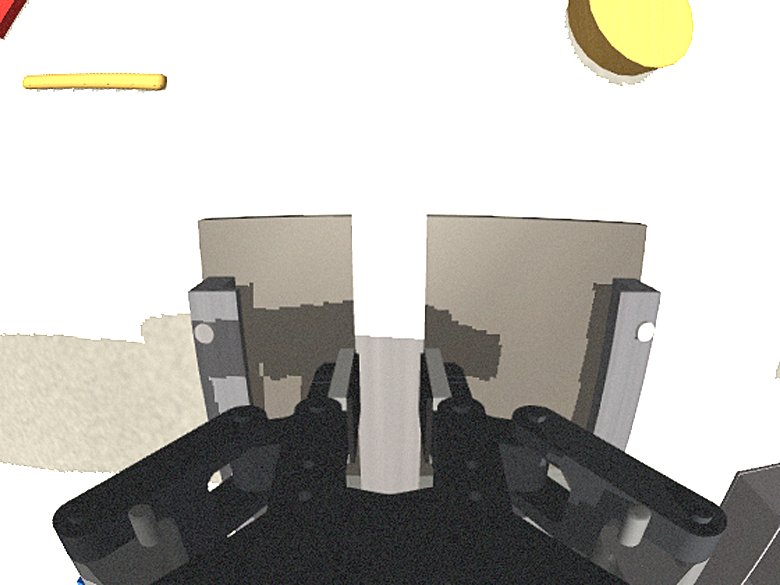

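>>> servo_tool:
  steps:
    - [[0,0,0.025,0],[0,0,0.025,0],[0,0,0.008,0],[0,0,0,0],[0,0,0,0]]

```text
time: 43.72
tool_pos: [0.5467, 0.0833, 0.0071]
tcp_rot: [2.14, 2.29, -0.006]
ft_force: [-0.2, 0.0, -3.8]
grip_width: 0.236
```

```bash
python3 pw.py -.09 -.02 -.009; python3 look.py 21 scene,200,200,300,290; python3 pw.py -.09 -.02 -.009
```

```text
t 43.725 press [-0.1029 -0.0183  0.0071] F press [-0.  -0.2 -3.8]
tool delta [-0.0127 -0.0017  0.0162]
scene scale 6.666666666666667
t 43.775 press [-0.1029 -0.0184  0.007 ] F press [ 0.4  0.6 -3.4]
tool delta [-0.0127 -0.0016  0.0161]
```

View pics/21_scene.png

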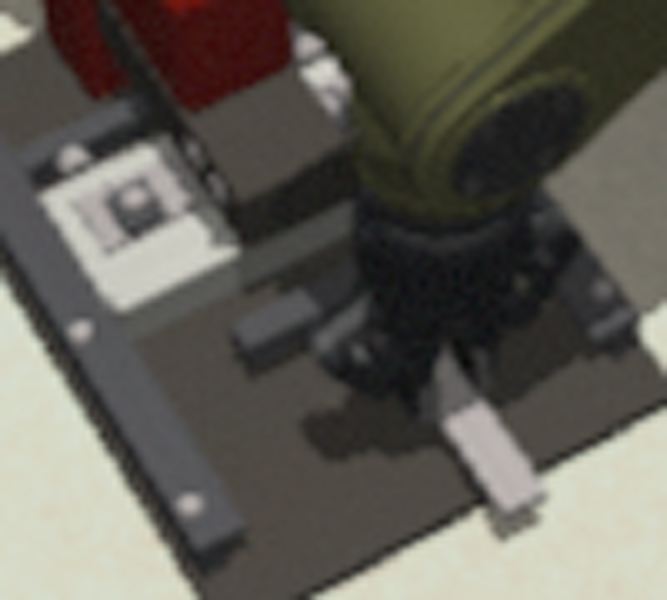

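>>> servo_tool:
  steps:
    - [[-0.004,0,0.008,0],[-0.006,0,0.008,0],[-0.008,0,0,0],[-0.008,0,0,0],[-0.003,0,0,0]]

```text
time: 44.4
tool_pos: [0.5475, 0.0534, -0.0101]
tcp_rot: [2.142, 2.29, -0.009]
ft_force: [-0.4, 0.1, -3.5]
grip_width: 0.231
```

```bash
python3 pw.py -.064 -.02 -.009; python3 look.py 22 scene,200,200,300,290; python3 pw.py -.064 -.02 -.009
```

```text
t 44.4 press [-0.073  -0.0195 -0.0101] F press [-0.2 -0.4 -3.5]
tool delta [-0.009  -0.0005 -0.0011]
scene scale 6.666666666666667
t 44.45 press [-0.073  -0.0195 -0.0101] F press [ 0.6  0.1 -3.1]
tool delta [-0.009  -0.0005 -0.001 ]
```

View pics/22_scene.png

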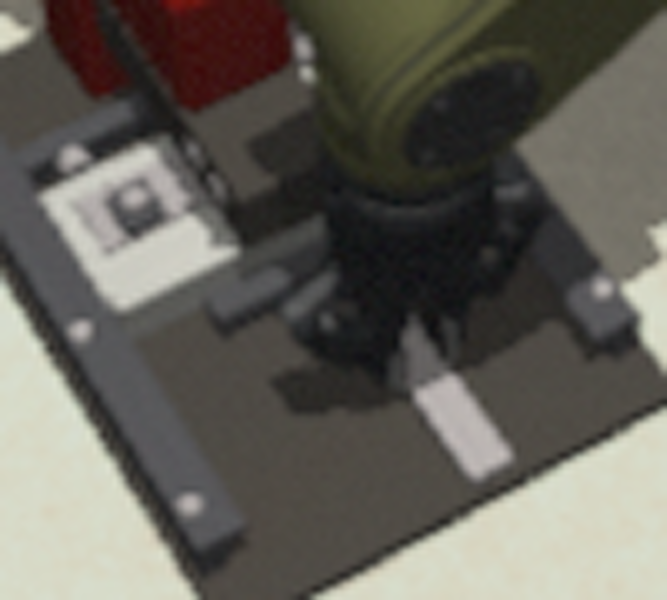

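>>> servo_tool:
  steps:
    - [[-0.0015,0,0.001,0],[-0.0015,0,0,0],[-0.0012,0,0,0],[-0.0012,0,0,0],[-0.001,0,0,0]]

```text
time: 45.08
tool_pos: [0.5477, 0.0483, -0.0113]
tcp_rot: [2.142, 2.291, -0.008]
ft_force: [-0.3, 3.4, -3.7]
grip_width: 0.237
```

```bash
python3 pw.py -.064 -.02 -.009
```

```text
t 45.075 press [-0.0679 -0.0197 -0.0113] F press [-3.4 -0.1 -3.7]
tool delta [-0.0039 -0.0003 -0.0023]
```

>>> servo_tool:
  steps:
    - [[-0.0008,0,0,0],[-0.0008,0,0,0],[-0.0007,0,0,0],[-0.0006,0,0,0],[-0.0006,0,0,0]]

```text
time: 45.7
tool_pos: [0.5477, 0.0482, -0.0114]
tcp_rot: [2.147, 2.293, -0.001]
ft_force: [-0.4, 17.8, -3.5]
grip_width: 0.234
```

```bash
python3 pw.py -.064 -.02 -.009
```

```text
t 45.7 press [-0.0678 -0.0198 -0.0114] F press [-17.8   0.8  -3.5]
tool delta [-0.0038 -0.0002 -0.0024]
```

>>> servo_tool:
  steps:
    - [[0.001,0,0,0],[0.0012,0,0.0005,0],[0,0,0.0008,0],[0,0,0.0008,0],[0,0,0,0]]

```text
time: 46.32
tool_pos: [0.5479, 0.0482, -0.0126]
tcp_rot: [2.143, 2.292, -0.006]
ft_force: [-2.7, 7.5, 0.7]
grip_width: 0.23
```

```bash
python3 pw.py; python3 look.py 23 scene,200,200,300,290 wrist; python3 pw.py
```

```text
t 46.325 press [-0.0678 -0.0195 -0.0126] F press [-7.6 -2.2  0.7]
scene scale 6.666666666666667
wrist scale 1.3928571428571428
t 46.425 press [-0.0678 -0.0195 -0.0126] F press [-7.5 -1.6  0.8]
```

View pics/23_scene.png

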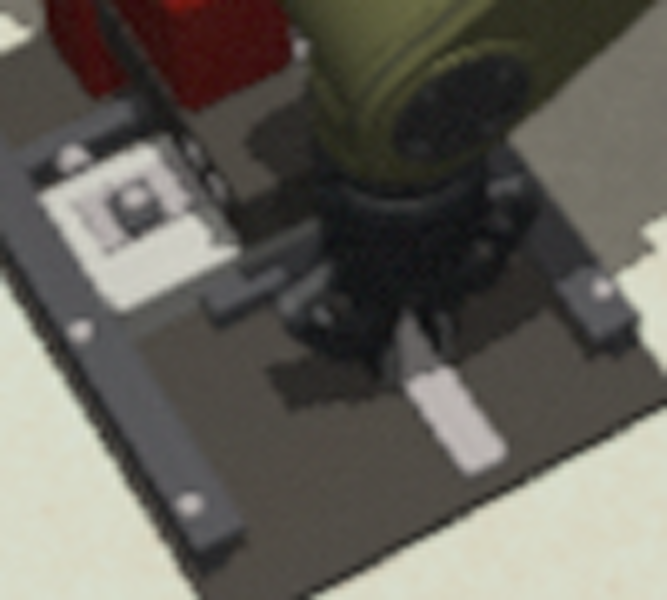

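```bash
python3 - <<'E'
from h import *
a=lambda x,y:(270+x/12-.46,128+y/12-.46); b=lambda x,y:(270+x/12-.46,158+y/12-.46)
print('flange L',inv(ray('top',a(132,130),.04)),'R',inv(ray('top',b(156,340),.04)),'front L',inv(ray('top',a(460,150),.02)),'R',inv(ray('top',b(484,330),.02)))
print(inv(ray('top',a(466,183),.03)),inv(ray('top',b(483,297),.03)))
# stock in scene 23
c=lambda x,y:(200+x/6.667-.43,200+y/6.667-.43)
print('stock toe back top',inv(ray('scene',c(202,296),.026)),'front toe',inv(ray('scene',c(222,325),.026)))
print('flange bottom?',inv(ray('scene',c(130,312),.04)),inv(ray('scene',c(240,245),.04)))
print('blade end',inv(ray('scene',c(505,450),.018)),inv(ray('scene',c(470,470),.018)))
E
```

```text
flange L [0.00599572 0.08155546 0.04      ] R [ 0.00593605 -0.07469358  0.04      ] front L [0.09727766 0.07694454 0.02      ] R [ 0.09704098 -0.07347246  0.02      ]
[0.09749754 0.06555021 0.03      ] [ 0.09617202 -0.06543951  0.03      ]
stock toe back top [0.00331607 0.04834466 0.026     ] front toe [-0.01549139  0.04795723  0.026     ]
flange bottom? [0.00472412 0.08400979 0.04      ] [0.01055367 0.02316347 0.04      ]
blade end [-0.13671694 -0.03200301  0.018     ] [-0.13721899 -0.01304906  0.018     ]
```

```bash
python3 look.py 24 scene,225,225,265,255 top,270,128,330,178
```

```text
scene scale 19.5
top scale 12.0
```

View pics/24_scene.png

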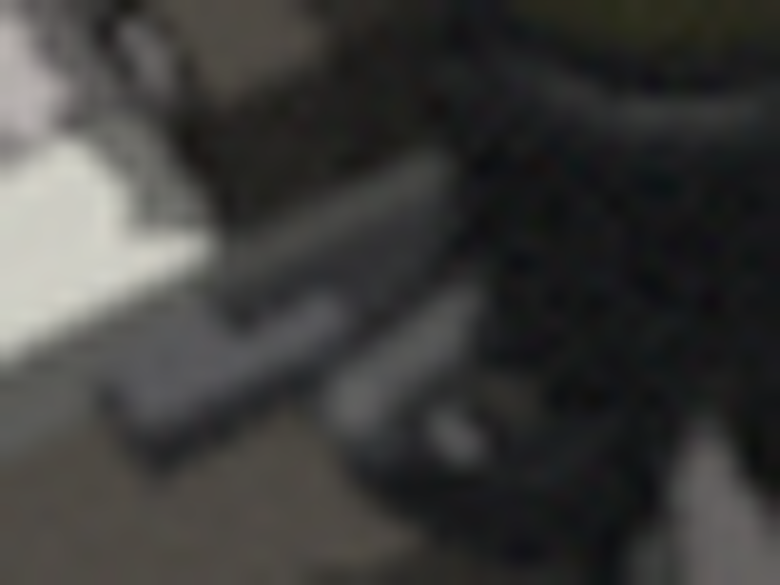

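View pics/24_top.png

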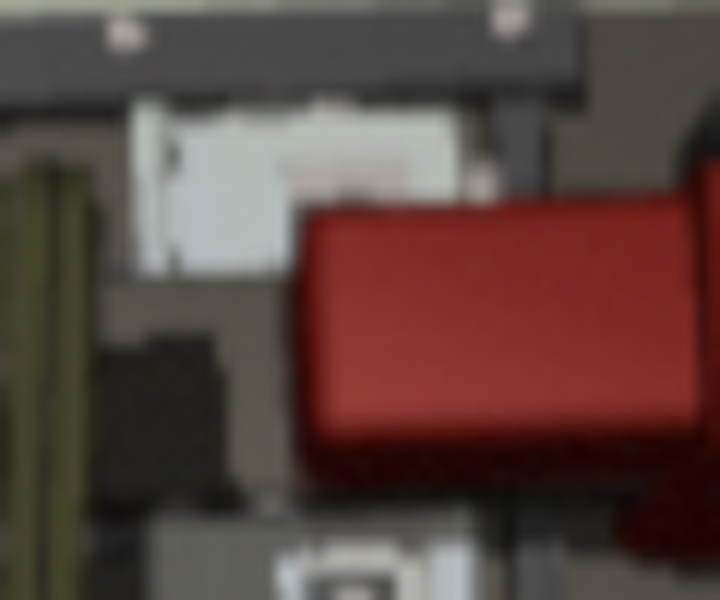

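>>> servo_tool:
  steps:
    - [[0.0008,0,0,0],[0,0,0,0],[0,0,0,0],[0,0,0,0],[0,0,0,0]]

```text
time: 47.15
tool_pos: [0.548, 0.0482, -0.0127]
tcp_rot: [2.142, 2.291, -0.007]
ft_force: [-2.0, 6.3, 1.5]
grip_width: 0.231
```

>>> servo_tool:
  steps:
    - [[0,0,0,0],[0,0,0,0],[0,0,0,0],[0,0,0,0],[0,0,0,0]]
  grip: 120

```text
time: 47.78
tool_pos: [0.5478, 0.0471, -0.0134]
tcp_rot: [2.141, 2.291, -0.01]
ft_force: [-0.3, -0.1, 0.3]
grip_width: 0.531
```

```bash
python3 pw.py; python3 look.py 25 wrist scene,200,200,300,290
```

```text
t 47.775 press [-0.0667 -0.0197 -0.0134] F press [ 0.1 -0.3  0.3]
wrist scale 1.3928571428571428
scene scale 6.666666666666667
```

View pics/25_wrist.png

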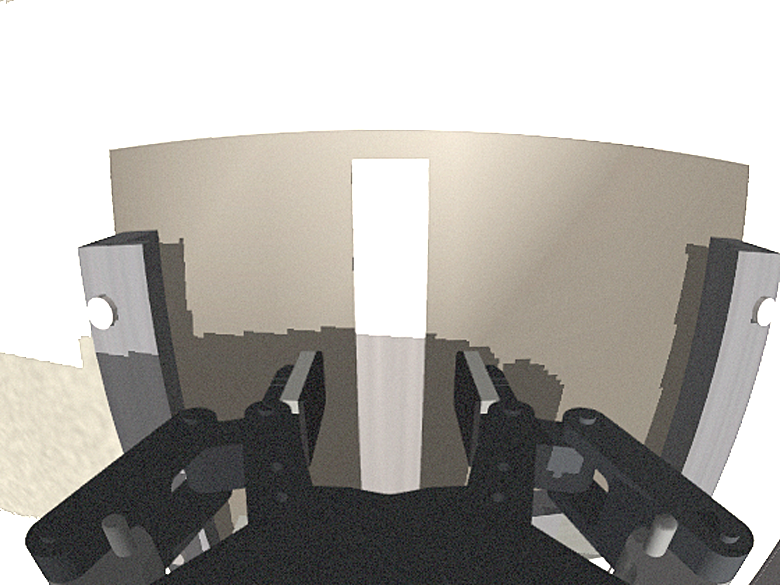

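View pics/25_scene.png

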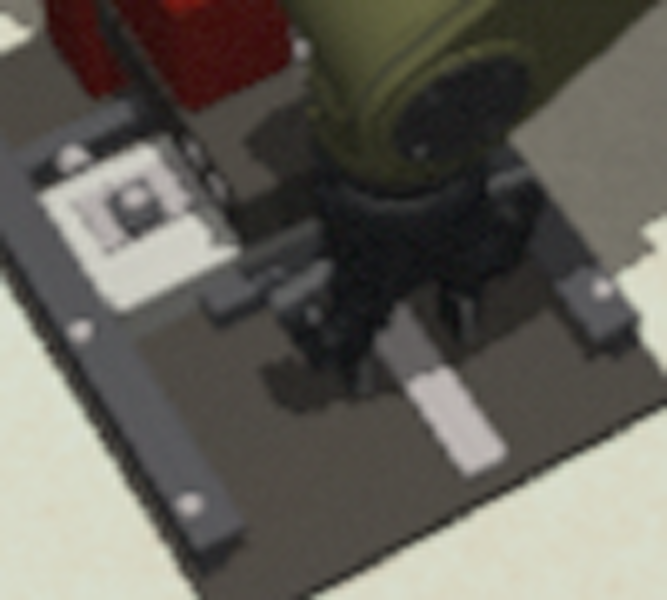

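Released; lift straight up and back away from the nose.

>>> servo_tool:
  steps:
    - [[0,0,-0.015,0],[0,0,-0.03,0],[0,0,-0.03,0],[0.01,0,-0.04,0],[0.02,0,-0.05,0]]

```text
time: 48.5
tool_pos: [0.5451, 0.0784, 0.1529]
tcp_rot: [2.143, 2.29, -0.011]
ft_force: [1.5, -0.0, -0.2]
grip_width: 0.533
```

>>> servo_tool:
  steps:
    - [[0.04,0,-0.04,0],[0.05,0,-0.03,0],[0.05,0,-0.02,0],[0.03,0,0,0],[0,0,0,0]]

```text
time: 49.12
tool_pos: [0.5339, 0.2506, 0.2414]
tcp_rot: [2.137, 2.294, -0.007]
ft_force: [0.4, -0.7, 0.1]
grip_width: 0.532
```

```bash
python3 pw.py; python3 look.py 26 wrist,150,40,420,250 scene,180,180,310,300 top,225,115,355,215; python3 - <<'E'
from rig import robot
import cv2
E
```

```text
t 49.125 press [-0.2707 -0.0198  0.2414] F press [0.7 0.3 0.1]
wrist scale 2.857142857142857
scene scale 5.0
top scale 6.0
```

View pics/26_wrist.png

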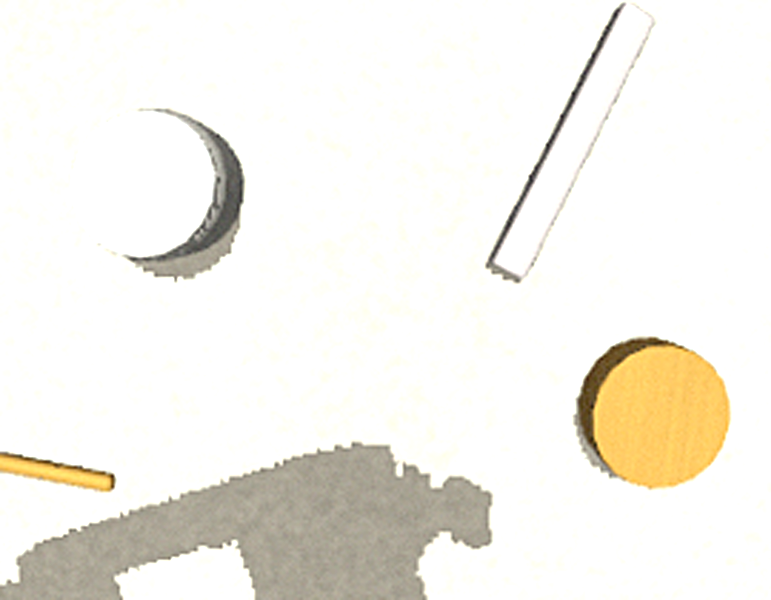

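View pics/26_scene.png

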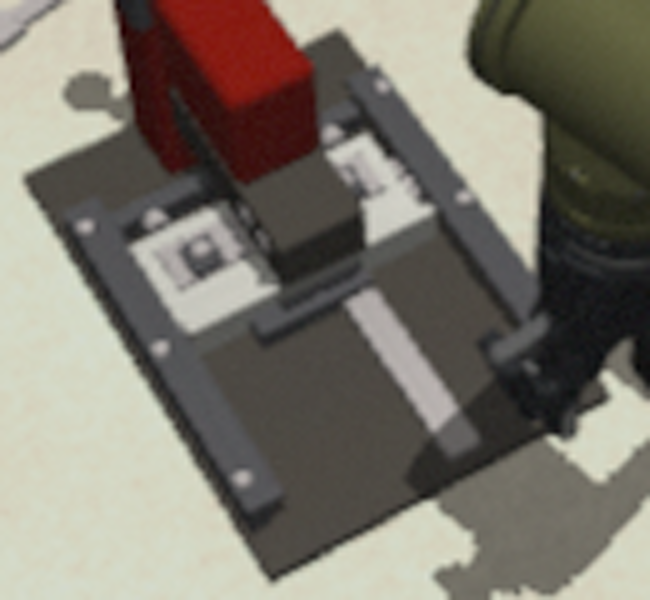

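View pics/26_top.png

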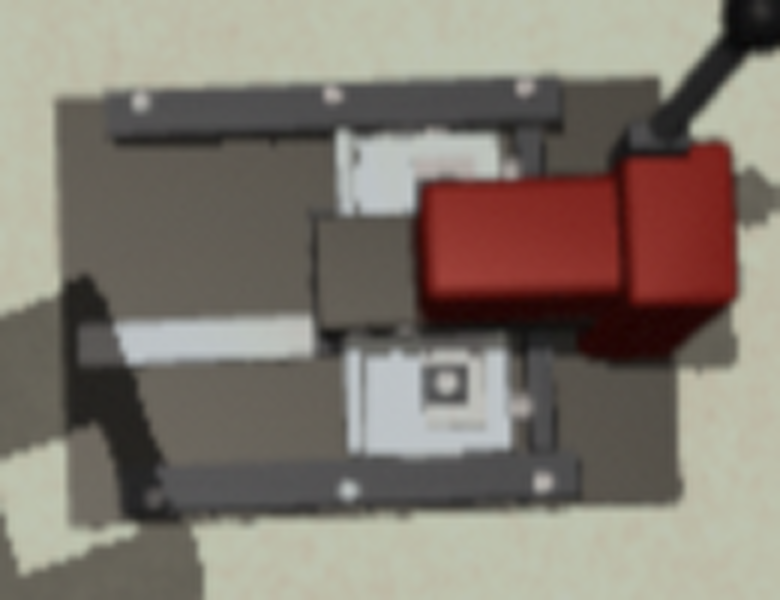

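```bash
python3 look.py 27 scene,225,225,280,275 top,230,160,300,180
```

```text
scene scale 12.0
top scale 11.142857142857142
```

View pics/27_scene.png

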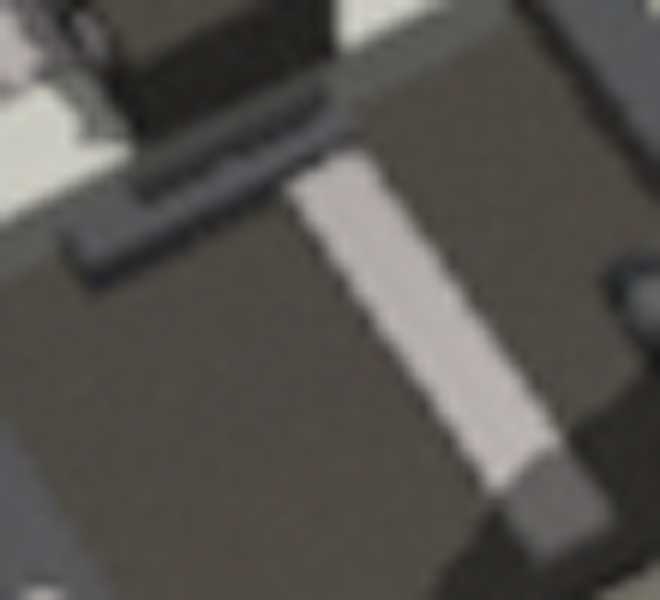

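View pics/27_top.png

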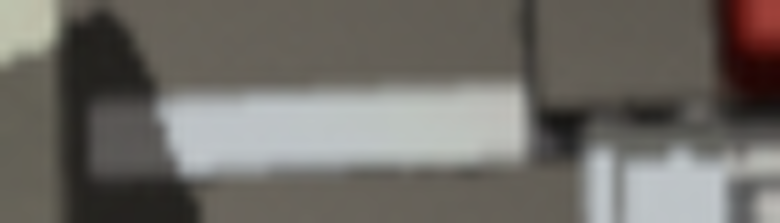

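```bash
python3 - <<'E'
from h import *
S=lambda x,y:(225+x/12-.46,225+y/12-.46); T=lambda x,y:(230+x/11.143-.46,160+y/11.143-.46)
z0=.01
obs=[('scene',S(98,288),(.065,.069,z0)),('scene',S(92,262),(.065,.069,z0+.016)),('scene',S(65,238),(.081,.069,z0+.016)),('scene',S(612,515),(-.065,-.011,z0+.008)),('scene',S(545,553),(-.065,.011,z0+.008)),('scene',S(288,188),(.065,.011,z0+.008)),
('top',T(90,100),(-.065,.011,z0+.008)),('top',T(88,180),(-.065,-.011,z0+.008)),('top',T(525,160),(.065,-.011,z0+.008)),('top',T(525,82),(.065,.011,z0+.008))]
for sel in(('scene','top'),('scene',),('top',)):
    o=[q for q in obs if q[0] in sel]
    r=least_squares(lambda P:np.concatenate([proj(n,w(P,p))-uv for n,uv,p in o]),[.55,.07,-1.5])
    h,t=w(r.x,(.081,-.011,.018)),w(r.x,(.081,.069,.018)); print(sel,r.x.round(4),'heel',inv(h).round(4),'toe',inv(t).round(4),np.abs(r.fun).max().round(2))
E
```

```text
('scene', 'top') [ 0.5456  0.0552 -1.5048] heel [ 0.0061 -0.0325  0.018 ] toe [0.0062 0.0475 0.018 ] 1.2
('scene',) [ 0.545   0.0545 -1.5018] heel [ 0.0067 -0.0329  0.018 ] toe [0.0066 0.0471 0.018 ] 1.36
('top',) [ 0.5465  0.0558 -1.5005] heel [ 0.0056 -0.0312  0.018 ] toe [0.0053 0.0488 0.018 ] 0.32
```

```bash
python3 - <<'E'
from rig import robot
s=robot.state();print(s['time'],s['ft_force'].round(1),abs(s['joint_velocities']).max())
print(robot.finish_job())
E
```

```text
49.375 [0.6 0.4 0.2] 0.004002622527782994
the job is handed in; nothing more can be done
None
```

I pushed the slide home with the closed fingers, laid the square on the bed against its flange, and handed the job in at 49.4 s. No verdict was reported.

**Tilting the tool:** The interface only turns the tool about its own axis. I got the 43° forward lean by driving the wrist against its joint limit, pushed with that, then set the tool upright again the same way before fetching the square.

**Slide:** I pushed on the centre line at about 3–5 N. It stopped dead at the studs, and I held it there at about 20 N for 0.6 s. Afterwards the flange measured press x ≈ 6.0 mm at both ends. The front edge was level with the stud faces to within about 1 mm in the top view. I had no direct reading of the force against the stop.

**Square:** It met the flange at up to about 18 N on the wrist sensor. I then eased off, lowered it onto the bed and released it. My final two-camera fit put the heel at x = 6.1 mm and the toe at 6.2 mm, flush with the flange at 6.0 mm. They lie at y = -32 mm and +47 mm. The blade points away from the slide, and the arm was clear.

**What disagreed:** The fingertips turned out to be about 23–26 mm behind the TCP, not 14 mm ahead as stated. This showed in the camera views and again when I touched the table, and I allowed for it. The slide estimates made with the given value differed by a few mm until contact settled them. During the tilt moves joints 3 and 5 were driven right to their limits; joint 3 once read 0.0255 against its 0.03 minimum.

**Bystanders:** Those in view looked undisturbed. I did not measure all of them again at the end.

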